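# Warm the loaf cakes in the counter oven

### The arm

A 6-joint arm with a two-finger parallel gripper is mounted at the origin on the work surface. World frame = base frame: x ahead of the robot, y to its left, z up, the work surface at z = 0. Lengths are in m, angles in rad, forces in N, time in s.
With the tool pointing down it reaches from about 0.325 to 0.775 m from the base axis. Payload 5.5 kg.
Tool frame: the origin (TCP) lies on the centre line of the jaws, within the pads' length; the fingertips stand 11 mm ahead of it and the grasp point (between the pads) lies 8 mm behind it (robot.finger_overhang is the distance from the TCP to the fingertips, in m); y points along the fingers, z is the direction in which the jaws open and shut, and the axes are right-handed (so a half turn about y gives the same grasp; the last joint's range is limited). The gripper opens to 85 mm and grips with 20 to 120 N. Pads are 22 mm wide; open, the fingers measure 114 mm over their backs; the gripper's body (76 mm by 85 mm) begins 54 mm behind the grasp point. The pads swing forward as they close: fully open they stand 13 mm farther back than shut.
Start: joints at [1.277, 0.091, 1.231, -0, 1.82, -0.057], TCP at [0.141, 0.583, 0.242] pointing down, gripper open.
Joint ranges: [-2.87, 2.87], [-0.86, 2.18], [0.17, 2.46], [-1.51, 4.65], [0.06, 2.69], [-2.65, 2.65]. Speed limits (rad/s): [2.57, 2.57, 3.01, 3.14, 3.14, 3.14].

### API

Orientations are given as a 3x3 rotation matrix whose columns are the frame's x, y, z axes.
In Python, from bench import robot gives the robot as it stands. The module is installed in compiled form; this text tells all that it offers.
- The arm moves only by the shell command python3 -m inch 'ROWS' [OPENING] [FORCE]. ROWS is JSON, a list of rows, each an object of numbers: "dx", "dy", "dz": the shift along the tool's x, y, z in cm; "ax", "ay", "az": the turn, a rotation vector about the tool's x, y, z in degrees. In form: [{"dx": .., "dy": .., "dz": .., "ax": .., "ay": .., "az": ..}, ...]. A call has 1 to 5 rows; each row shifts and turns the commanded pose from where the row before left it, along the tool's axes as they then stand; what a row does not reach is not made up. A row lasts 1/10 s, in which the tool goes at most 50 mm and 8.59 degrees, less where a joint would pass 70% of its speed; a pose out of reach is approached as far as the arm can. A call with a gripper value outside its range is refused whole. OPENING is the closure in counts, from 0 (fully open) to 255 (shut), set as the call begins (- or left out, the last holds). The fingers move at their own pace and stop on an object; FORCE is the grip in N (left out, the last holds). Time passes only in rows, so rows that do not move let the fingers close. It gives the time, the measured TCP pose, the force and the opening at its end, in the units of the state.
- robot.sense(): the state, without advancing time (a new reading comes with each control period).
- robot.capture(name): name is "side" or "top" or "wrist"; returns the picture (400x640x3 uint8, red, green, blue); there is no depth.
- robot.calibration(name): a dict with "camera_matrix" (3x3 intrinsics, pixels), "k1" (the pictures are not rectified: a ray, as slopes to the right and down, at radius r is drawn at 1 + k1 r^2 times it, then the intrinsics apply), "T" (4x4, takes a point from camera to world coordinates); the wrist camera has in their place "tool_from_camera" (4x4, takes a point from camera to tool coordinates, whose origin is the TCP and whose axes are the tool frame's). Camera axes: x right, y up, looking along -z (the intrinsics and any distortion apply to the point x, -y, -z); pixel columns grow to the right and rows downward; lengths in m; the calibration is good to about 2 mm. A picture is of the moment at which its call begins: read the wrist's pose just before it. calibration takes no time and is no camera call.
- robot.hand_in(): hands the job in, once; it reports no verdict.
The state is a dict: "clock": time; "q": joint angles; "joint_vel": joint speeds; "joint_efforts": joint torques, N m; "tcp_pos": TCP position; "eef_rot": TCP orientation; "ft_force": force on the tool from outside, world axes, zero at the start; "ft_torque": the same for the moment, N m; "finger_gap": finger opening in m.
Only numpy, scipy, OpenCV 4.12 (cv2) and the standard library are available. Lean on these libraries where they do the work, as an engineer would, in place of code of your own. Each camera call takes 0.05 s, during which the arm holds its last target.

### The job

Lower the oven's door all the way, draw the tray right out and set every loaf tin from the counter upright and flat in the tray. Then slide the tray fully home, shut the door, and only after that press the white start button on top of the oven fully down and let it go; leave the jars, cups and jug on the counter where they stand.

Things in the scene. Friction and masses are not known exactly. Their poses are not given: they have to be found in the camera images.
- oven: steel counter oven 410 wide, 280 deep, 255 high, fixed. Origin: centre of its underside; front face at x = -0.140, facing -x; z up; y to the left as one faces it. Cavity behind the door: centred on y = 0.0415, 303 wide, z 0.070 to 0.242, open to the front; top plate z 0.243 to 0.255. Right of the door (y -0.205 to -0.110) a closed control column with two dials
- oven_door (a joint): the oven's bottom-hinged door, rad: 0 shut, 1.5 fully down (about level, towards the robot); starts shut or slightly ajar. Stiff hinge (0.6 N m), no spring: the door stays wherever it is left; moving it takes 3 to 8 N at the free edge
- door_hinge (a point): middle of the hinge line, at (-0.140, 0.0415, 0.072) of the oven; turns with the door: z runs up the door from hinge to free edge, y along the hinge, -x out of the outer face. Door 314 wide, 168 from hinge to free edge, 14 thick (outer face at x = -0.014, inner face at x = 0 of this frame)
- door_handle (a point): middle of the door's round bar handle: 12 thick, 140 long, parallel to the hinge, 42 in front of the outer face, 158 up from the hinge (10 below the free edge), 36 clear between bar and door. With the door down the handle hangs beneath it
- oven_tray (a joint): draw of the oven's tray on its runners, m: 0 fully home in the oven, 0.18 fully out over the lowered door (stop). About 1.5 N of friction; stays where left; starts home or nearly
- tray_floor (a point): centre of the tray's floor, upper side, 102 above the counter; moves with the tray, axes as the oven's (x into the oven). Dark steel tray 205 deep (x), 288 wide (y) outside; rim 4 thick, standing 10 above the floor all round. Tray home: this point is 106 behind the oven's front face; fully out: 74 in front of it
- tray_tab (a point): middle of the top edge of the upright pull tab on the tray's front rim: 64 wide, 4 thick, top 30 above the tray's floor. Tray home: tab 4 to 8 behind the oven's front face, so reach it with fingers slanting in under the top plate; hook it from behind to draw the tray, push its front to send the tray home
- start (a joint): the oven's spring start button, m: 0 up, 0.006 fully down (about 5 N); springs back when let go; moves straight down
- start_top (a point): centre of the top face of the start button: white, round, 30 across, on the oven's top plate at its front right corner
- tin0: a mini loaf tin with its cake: rigid bright metal block 100 long (x) x 48 wide (y) x 36 high, the cake rising to 46; 0.2 to 0.4 kg. Origin at the centre of its underside, z up. Two to four of tin0 to tin3 are there
- tin1: a mini loaf tin with its cake: rigid bright metal block 100 long (x) x 48 wide (y) x 36 high, the cake rising to 46; 0.2 to 0.4 kg. Origin at the centre of its underside, z up. Two to four of tin0 to tin3 are there
- tin2: a mini loaf tin with its cake: rigid bright metal block 100 long (x) x 48 wide (y) x 36 high, the cake rising to 46; 0.2 to 0.4 kg. Origin at the centre of its underside, z up. Two to four of tin0 to tin3 are there
- tin3: a mini loaf tin with its cake: rigid bright metal block 100 long (x) x 48 wide (y) x 36 high, the cake rising to 46; 0.2 to 0.4 kg. Origin at the centre of its underside, z up. Two to four of tin0 to tin3 are there
- jar0: bystander: lidded glass jar, 60 across, 85 high, among the tins; origin at the centre of its underside
- red_cup: bystander: red cup, 76 across, 60 high, among the tins; origin at the centre of its underside
- jar1: bystander: lidded jar, 60 across, 85 high; origin at the centre of its underside
- jar2: bystander: lidded jar, 60 across, 85 high; origin at the centre of its underside
- milk_jug: bystander: steel milk jug with a handle, 84 across, 110 high; origin at the centre of its underside
- paper_cup: bystander: takeaway cup, 84 across, 100 high; origin at the centre of its underside

How it is judged:
On the way, in this order (a step that is already met when the one before it is completed fails the run):
1. the door is all the way down (value of joint oven_door above 1.4 rad), for 0.2 s.
2. the tray is drawn out over the lowered door (value of joint oven_tray above 0.12 m and value of joint oven_door above 1.35 rad), for 0.2 s.
3. every tin that is there stands flat in the tray (x of tin0 in the frame of tray_floor between -0.09 and 0.09 m and y of tin0 in the frame of tray_floor between -0.125 and 0.125 m and z of tin0 in the frame of tray_floor between -0.006 and 0.006 m and angle between each of tin0, tin1, tin2, tin3's own z axis and vertical below 0.12 rad and x of tin1 in the frame of tray_floor between -0.09 and 0.09 m and y of tin1 in the frame of tray_floor between -0.125 and 0.125 m and z of tin1 in the frame of tray_floor between -0.006 and 0.006 m and x of tin2 in the frame of tray_floor between -0.09 and 0.09 m and y of tin2 in the frame of tray_floor between -0.125 and 0.125 m and z of tin2 in the frame of tray_floor between -0.006 and 0.006 m and x of tin3 in the frame of tray_floor between -0.09 and 0.09 m and y of tin3 in the frame of tray_floor between -0.125 and 0.125 m and z of tin3 in the frame of tray_floor between -0.006 and 0.006 m and linear speed of each of tin0, tin1, tin2, tin3 below 0.02 m/s), for 0.3 s.
4. the tray is home and the door shut, with the tins in the tray (value of joint oven_tray below 0.012 m and value of joint oven_door below 0.06 rad and x of tin0 in the frame of tray_floor between -0.09 and 0.09 m and y of tin0 in the frame of tray_floor between -0.125 and 0.125 m and z of tin0 in the frame of tray_floor between -0.006 and 0.006 m and angle between each of tin0, tin1, tin2, tin3's own z axis and vertical below 0.12 rad and x of tin1 in the frame of tray_floor between -0.09 and 0.09 m and y of tin1 in the frame of tray_floor between -0.125 and 0.125 m and z of tin1 in the frame of tray_floor between -0.006 and 0.006 m and x of tin2 in the frame of tray_floor between -0.09 and 0.09 m and y of tin2 in the frame of tray_floor between -0.125 and 0.125 m and z of tin2 in the frame of tray_floor between -0.006 and 0.006 m and x of tin3 in the frame of tray_floor between -0.09 and 0.09 m and y of tin3 in the frame of tray_floor between -0.125 and 0.125 m and z of tin3 in the frame of tray_floor between -0.006 and 0.006 m), for 0.3 s.
5. the start button is fully down with the door shut (value of joint start above 0.005 m and value of joint oven_tray below 0.012 m and value of joint oven_door below 0.06 rad), for 0.05 s.
6. the button has been let go (value of joint start below 0.001 m), for 0.2 s.
At the end, for the whole second after the job is handed in: Every tin that is there stands flat (tilt under 0.12 rad, underside within 6 mm of the floor) inside the rim of the tray, at rest; the tray is home (joint under 12 mm), the door shut (under 0.06 rad), and the start button, pressed past 5 mm after the door was shut, is up again (under 1 mm) (all of step 4 and linear speed of each of tin0, tin1, tin2, tin3 below 0.02 m/s and value of joint start below 0.001 m); the robot touches nothing.
It fails at once if the start button is pressed while the door is open (value of joint start above 0.004 m and value of joint oven_door above 0.15 rad).
It fails at once if a jar, cup or jug is pushed more than 6 cm from its place or knocked over (distance of any of jar0, red_cup, jar1, jar2, milk_jug, paper_cup from where it was at the start of the episode above 0.06 m or angle between any of jar0, red_cup, jar1, jar2, milk_jug, paper_cup's own z axis and vertical above 0.6 rad).
Of tin0, tin1, tin2, tin3 only 2 to 4 are there at a start; the rules pass over those that are not, and their reading is None.
At some moment in a run one of tin0, tin1, tin2, tin3 may be knocked a few centimetres aside while the robot is not near it.
It also fails if it takes over 210 s, if anything falls off the work surface, if the arm or the gripper's body presses on something with over 40 N, if the wrist force passes 120 N, or if a joint passes its speed limit or range.

## Working session

There is one attempt and no reset: what is moved stays moved. The work goes in short steps, Python scripts to look and compute and a shell command to move; the robot and the scene stay as the last step left them, time stands still between calls to the robot, and variables do not carry over. Pictures are saved under pics/ and viewed, and the job is handed in when it is done.

```bash
mkdir -p pics; ls; python3 - <<'E'
from bench import robot
import cv2,numpy as np
np.set_printoptions(precision=4,suppress=True)
s=robot.sense()
print({k:np.array(v) for k,v in s.items()})
for n in ["side","top","wrist"]:
    im=robot.capture(n); cv2.imwrite(f"pics/{n}0.png",im[:,:,::-1])
    print(n,robot.calibration(n))
print(robot.finger_overhang)
E
```

```text
pics
{'clock': array(0.), 'q': array([ 1.2773,  0.0919,  1.2319, -0.    ,  1.8198, -0.0567]), 'joint_vel': array([-0.0015,  0.0005,  0.0004, -0.0012,  0.0016,  0.0018]), 'joint_efforts': array([  0.0003, -45.871 , -41.8034,  -0.    ,   0.0112,  -0.    ]), 'tcp_pos': array([0.1407, 0.583 , 0.2411]), 'eef_rot': array([[ 0.9721, -0.0005,  0.2346],
       [-0.2346, -0.0019,  0.9721],
       [-0.0001, -1.    , -0.002 ]]), 'ft_force': array([ 0.6856, -0.5993, -0.5326]), 'ft_torque': array([ 0.028 ,  0.0039, -0.0203]), 'finger_gap': array(0.0855)}
side {'camera_matrix': array([[367.4802,   0.    , 320.4033],
       [  0.    , 367.4802, 205.8229],
       [  0.    ,   0.    ,   1.    ]]), 'k1': -0.051287509696941916, 'T': array([[-0.5116,  0.809 , -0.2895,  0.3437],
       [-0.8592, -0.4823,  0.1705,  0.1836],
       [-0.0017,  0.336 ,  0.9419,  1.0091],
       [ 0.    ,  0.    ,  0.    ,  1.    ]])}
top {'camera_matrix': array([[450.9316,   0.    , 318.9385],
       [  0.    , 450.9316, 194.1726],
       [  0.    ,   0.    ,   1.    ]]), 'k1': -0.07225324845633434, 'T': array([[ 0.0223,  0.997 , -0.0741,  0.512 ],
       [-0.9997,  0.0232,  0.0124,  0.0554],
       [ 0.0141,  0.0738,  0.9972,  1.508 ],
       [ 0.    ,  0.    ,  0.    ,  1.    ]])}
wrist {'camera_matrix': array([[342.2747,   0.    , 318.3897],
       [  0.    , 342.2747, 198.923 ],
       [  0.    ,   0.    ,   1.    ]]), 'k1': -0.04781774928854537, 'tool_from_camera': array([[-0.0005, -0.9661, -0.2583, -0.0651],
       [ 0.0006,  0.2583, -0.9661, -0.1317],
       [ 1.    , -0.0007,  0.0005, -0.0004],
       [ 0.    ,  0.    ,  0.    ,  1.    ]])}
0.011
```

View pics/top0.png

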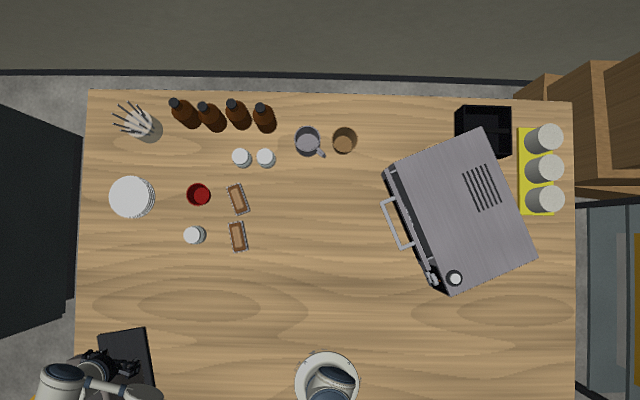

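View pics/side0.png

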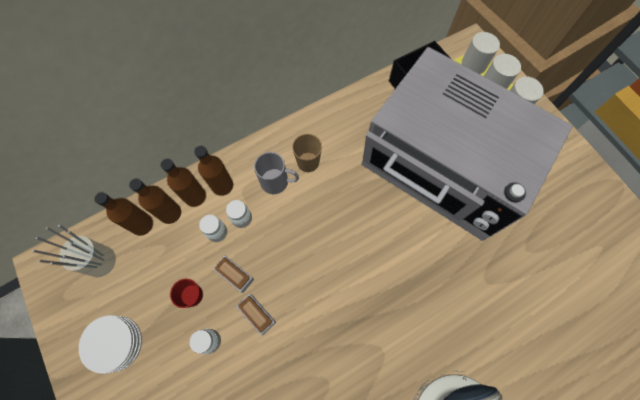

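View pics/wrist0.png

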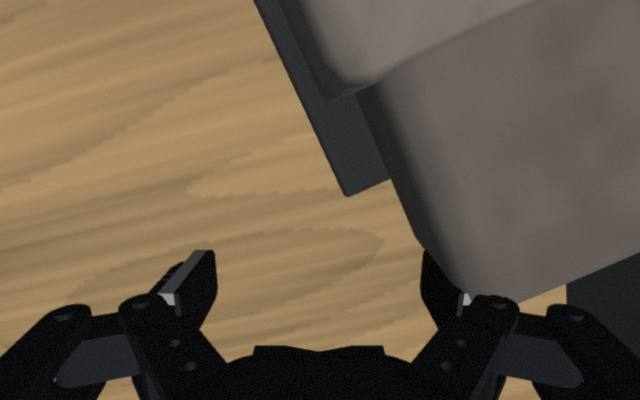

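```bash
cat > h.py <<'E'
from bench import robot
import cv2,numpy as np
np.set_printoptions(precision=4,suppress=True)
def cal(name,s=None):
    c=robot.calibration(name)
    K=np.array(c["camera_matrix"]);k1=c["k1"]
    if name=="wrist":
        s=s or robot.sense()
        W=np.eye(4);W[:3,:3]=np.array(s["eef_rot"]);W[:3,3]=s["tcp_pos"]
        T=W@np.array(c["tool_from_camera"])
    else: T=np.array(c["T"])
    return K,k1,T
def proj(P,C):
    K,k1,T=C
    P=np.atleast_2d(P); p=(P-T[:3,3])@T[:3,:3]
    x=p[:,0]/-p[:,2]; y=-p[:,1]/-p[:,2]
    f=1+k1*(x*x+y*y)
    return np.c_[K[0,0]*x*f+K[0,2],K[1,1]*y*f+K[1,2]]
def ray(uv,C):
    K,k1,T=C
    uv=np.atleast_2d(np.array(uv,float))
    d=np.c_[(uv[:,0]-K[0,2])/K[0,0],(uv[:,1]-K[1,2])/K[1,1]]
    u=d.copy()
    for _ in range(20):
        u=d/(1+k1*(u**2).sum(1,keepdims=True))
    r=np.c_[u[:,0],-u[:,1],-np.ones(len(u))]@T[:3,:3].T
    return T[:3,3],r/np.linalg.norm(r,axis=1,keepdims=True)
def onz(uv,C,z):
    o,r=ray(uv,C); t=(z-o[2])/r[:,2]
    return o+r*t[:,None]
def tri(uvs,Cs):
    A=np.zeros((3,3));b=np.zeros(3)
    for uv,C in zip(uvs,Cs):
        o,r=ray(uv,C);M=np.eye(3)-np.outer(r[0],r[0]);A+=M;b+=M@o
    return np.linalg.solve(A,b)
def crop(name,fn,box=None,f=3):
    s=robot.sense(); im=robot.capture(name)[:,:,::-1].copy()
    if box: im=im[box[1]:box[3],box[0]:box[2]]
    im=cv2.resize(im,None,fx=f,fy=f,interpolation=cv2.INTER_CUBIC) if f!=1 else im
    cv2.imwrite("pics/"+fn+".png",im); return s
# motion maths
def Rv(a): return cv2.Rodrigues(np.array(a,float))[0]
def delta(R,p,R1,p1):
    """rows in tool axes: shift cm (in start tool axes), rotvec deg"""
    d=R.T@(np.array(p1)-p)*100
    w=cv2.Rodrigues(R.T@R1)[0].ravel()*180/np.pi
    return d,w
E
python3 - <<'E'
import cv2
for n,b in [("top",(360,110,560,310)),("top",(170,110,370,260)),("side",(350,40,580,245)),("side",(150,120,350,370))]:
    im=cv2.imread(f"pics/{n}0.png")[b[1]:b[3],b[0]:b[2]]
    f=min(800/im.shape[1],600/im.shape[0])
    cv2.imwrite(f"pics/{n}0_{b[0]}.png",cv2.resize(im,None,fx=f,fy=f,interpolation=cv2.INTER_CUBIC)); print(n,b,f)
E
```

```text
top (360, 110, 560, 310) 3.0
top (170, 110, 370, 260) 4.0
side (350, 40, 580, 245) 2.926829268292683
side (150, 120, 350, 370) 2.4
```

View pics/top0_360.png

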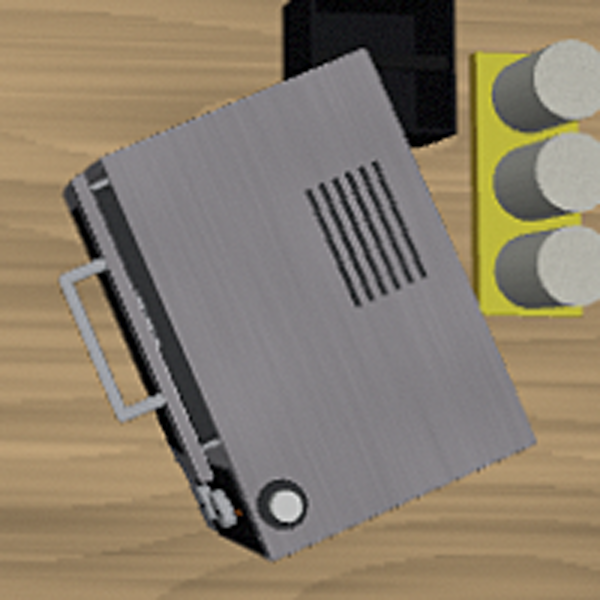

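View pics/top0_170.png

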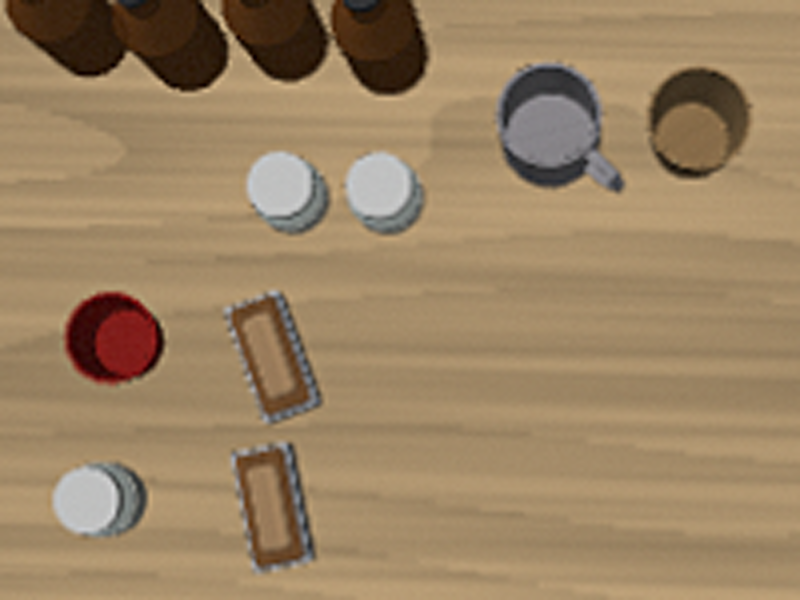

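View pics/side0_350.png

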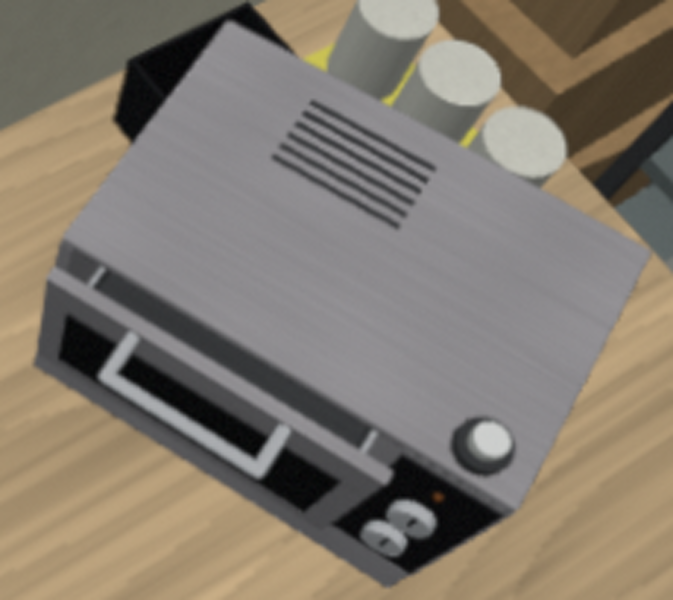

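View pics/side0_150.png

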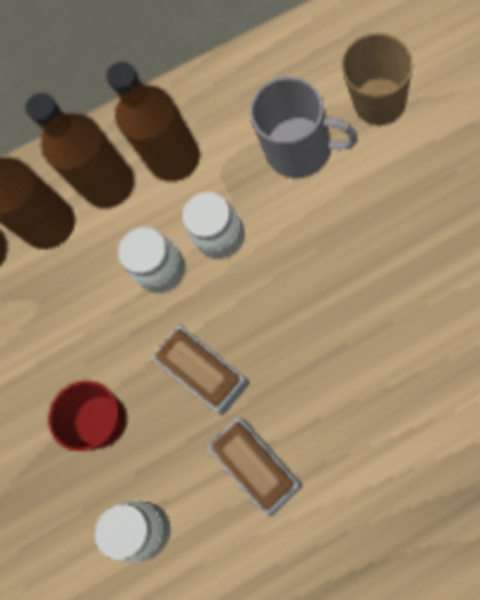

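```bash
cat > fit.py <<'E'
from h import *
from scipy.optimize import least_squares
CT,CS=cal("top"),cal("side")
top=np.array([[105,160],[272,560],[536,440],[363,48]])/3+[360,110]
side=np.array([[68,240],[515,513],[650,257],[230,20]])/2.9268+[350,40]
L=np.array([[-.14,.205,.255],[-.14,-.205,.255],[.14,-.205,.255],[.14,.205,.255]])
def W(p,q): 
    c,s=np.cos(p[2]),np.sin(p[2]); R=np.array([[c,-s,0],[s,c,0],[0,0,1]])
    return q@R.T+[p[0],p[1],0]
def handle(th):
    # local hinge frame rotated about y: door opening tips free edge to -x
    R=np.array([[np.cos(th),0,-np.sin(th)],[0,1,0],[np.sin(th),0,np.cos(th)]])
    pts=np.array([[-.056,.07,.158],[-.056,-.07,.158],[-.014,.157,.168],[-.014,-.157,.168]])
    return pts@R.T+[-.14,.0415,.072]
ht=np.array([[63,280],[122,417]])/3+[360,110]   # outer corners handle
hs=np.array([[102,375],[263,474]])/2.9268+[350,40]
def res(p):
    w=W(p,L)
    return np.r_[(proj(w,CT)-top).ravel(),(proj(w,CS)-side).ravel(),(proj(W(p,handle(p[3])[:2]),CT)-ht).ravel(),(proj(W(p,handle(p[3])[:2]),CS)-hs).ravel()]
if __name__=="__main__":
    r=least_squares(res,[.6,-.25,-.4,.1],loss='soft_l1')
    print(r.x); print(res(r.x).reshape(-1,2))
    p=r.x
    b=np.array([[285,507]])/3+[360,110]; b2=np.array([[492,440]])/2.9268+[350,40]
    print("button",tri([b,b2],[CT,CS]), onz(b,CT,.265),onz(b2,CS,.265))
    # tins: rim corners at z .036
    t1=np.array([[225,310],[280,292],[321,403],[270,422]])/4+[170,110]
    t2=np.array([[234,455],[290,442],[314,558],[257,571]])/4+[170,110]
    for t in (t1,t2):
        q=onz(t,CT,.036); print("tin",q.mean(0),[np.linalg.norm(q[i]-q[(i+1)%4]) for i in range(4)], np.degrees(np.arctan2(*(q[0]+q[1]-q[2]-q[3])[[1,0]])))
    t1=np.array([[182,327],[246,380],[220,412],[154,356]])/2.4+[150,120]
    t2=np.array([[240,420],[300,485],[270,515],[209,448]])/2.4+[150,120]
    for t in (t1,t2):
        q=onz(t,CS,.036); print("tinS",q.mean(0),[np.linalg.norm(q[i]-q[(i+1)%4]) for i in range(4)])
    for n,uv,z in [("red",(115,335),.06),("jar0",(88,500),.085),("jarL",(281,187),.085),("jarR",(381,187),.085),("jug",(548,115),.11),("paper",(698,115),.1)]:
        print(n,onz(np.array([uv])/4+[170,110],CT,z))
E
python3 fit.py
```

```text
[ 0.5679 -0.3762 -1.1537  0.0889]
[[-2.5076 -0.593 ]
 [-0.4904  1.5572]
 [ 0.3597  1.7852]
 [ 0.3541 -0.0863]
 [-2.7277 -0.9134]
 [ 1.4224  0.2212]
 [ 1.426  -1.7365]
 [-0.8101 -0.2323]
 [ 0.2062  0.1518]
 [-0.2401 -0.1694]
 [ 1.4907  0.7339]
 [-1.6676 -0.8879]]
button [ 0.3791 -0.3377  0.2764] [[ 0.3781 -0.3412  0.265 ]] [[ 0.3795 -0.3459  0.265 ]]
tin [0.5989 0.2998 0.036 ] [np.float64(0.0473704824032491), np.float64(0.09733046246785965), np.float64(0.04432011653995075), np.float64(0.0992775036451631)] 23.01915560998533
tin [0.4769 0.2958 0.036 ] [np.float64(0.04684437645258709), np.float64(0.09623591217754662), np.float64(0.04745280692426162), np.float64(0.09605888000795253)] 13.378303169493188
tinS [0.5972 0.3029 0.036 ] [np.float64(0.09582045253240551), np.float64(0.043617174006060015), np.float64(0.09882548083022054), np.float64(0.0435363528865928)]
tinS [0.4737 0.2998 0.036 ] [np.float64(0.09556854843421135), np.float64(0.04303576309908326), np.float64(0.09700148434200791), np.float64(0.04343961920498784)]
red [[0.6119 0.425  0.06  ]]
jar0 [[0.4794 0.4348 0.085 ]]
jarL [[0.7313 0.2909 0.085 ]]
jarR [[0.7331 0.2113 0.085 ]]
jug [[0.7894 0.0794 0.11  ]]
paper [[ 0.7944 -0.0391  0.1   ]]
```

```bash
cat > ov.py <<'E'
from fit import *
def box(p,x0,x1,y0,y1,z0,z1):
    q=np.array([[x,y,z] for x in(x0,x1) for y in (y0,y1) for z in (z0,z1)]);return W(p,q)
E_=[(0,1),(0,2),(0,4),(1,3),(1,5),(2,3),(2,6),(3,7),(4,5),(4,6),(5,7),(6,7)]
def draw(im,C,pts,f,b,col=(0,255,0)):
    uv=(proj(pts,C)-[b[0],b[1]]+.5)*f
    for i,j in E_:
        cv2.line(im,tuple(int(v*16) for v in uv[i]),tuple(int(v*16) for v in uv[j]),col,1,cv2.LINE_AA,4)
def doorbox(p,th):
    R=np.array([[np.cos(th),0,-np.sin(th)],[0,1,0],[np.sin(th),0,np.cos(th)]])
    q=np.array([[x,y,z] for x in(-.014,0) for y in (-.157,.157) for z in (0,.168)])
    return W(p,q@R.T+[-.14,.0415,.072])
def hbox(p,th):
    R=np.array([[np.cos(th),0,-np.sin(th)],[0,1,0],[np.sin(th),0,np.cos(th)]])
    q=np.array([[x,y,z] for x in(-.062,-.05) for y in (-.07,.07) for z in (.152,.164)])
    return W(p,q@R.T+[-.14,.0415,.072])
E
cat > o1.py <<'E'
from ov import *
import sys
p=[float(v) for v in sys.argv[1:5]]
for n,b,f,C in [("top",(360,110,560,310),3,CT),("side",(350,40,580,245),2.9268,CS)]:
    im=cv2.imread(f"pics/{n}0.png")[b[1]:b[3],b[0]:b[2]]
    im=cv2.resize(im,None,fx=f,fy=f,interpolation=cv2.INTER_CUBIC)
    draw(im,C,box(p,-.14,.14,-.205,.205,0,.255),f,b)
    draw(im,C,doorbox(p,p[3]),f,b,(0,0,255)); draw(im,C,hbox(p,p[3]),f,b,(255,255,0))
    cv2.imwrite(f"pics/o_{n}_{sys.argv[5]}.png",im)
E
python3 o1.py 0.5679 -0.3762 -1.1537  0.0889 a
```

```text
(no output)
```

View pics/o_top_a.png

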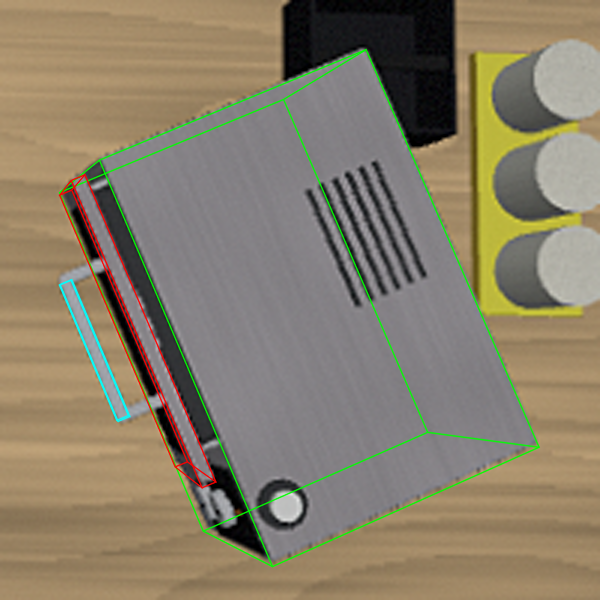

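View pics/o_side_a.png

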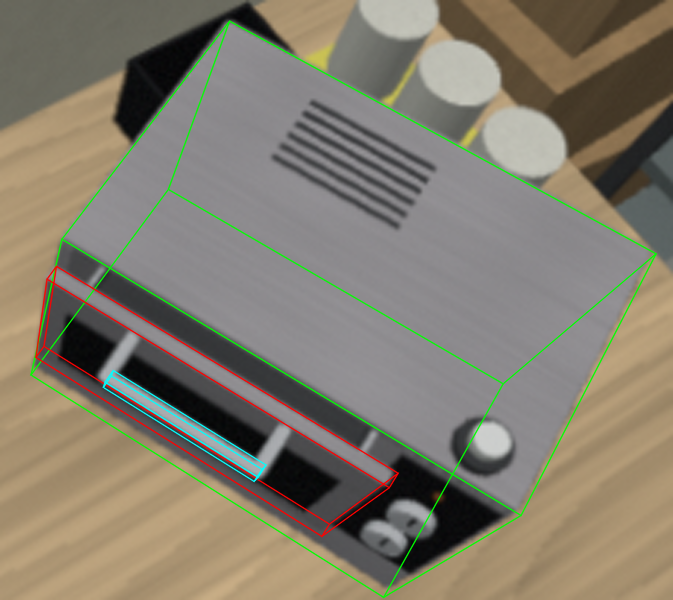

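```bash
cat > g.py <<'E'
from h import *
OV=np.array([0.5679,-0.3762,-1.1537])
ex=np.array([np.cos(OV[2]),np.sin(OV[2]),0]);ey=np.array([-np.sin(OV[2]),np.cos(OV[2]),0]);ez=np.array([0,0,1.])
def L2W(x,y,z):  # local: x from front face (+ in), y from door centre, z
    return np.array([OV[0],OV[1],0])+ex*(x-.14)+ey*(y+.0415)+ez*z
def W2L(P):
    d=np.array(P)-[OV[0],OV[1],0]; return np.array([d@ex+.14,d@ey-.0415,P[2]])
def Rslant(yaw,deg):
    "tool y down, tilted deg toward horizontal along tool x; tool z horizontal = left of yaw"
    c,s=np.cos(yaw),np.sin(yaw); x0=np.array([c,s,0]); z=np.array([-s,c,0])
    a=np.radians(deg); y=-ez*np.cos(a)+x0*np.sin(a); x=np.cross(y,z)
    return np.c_[x,y,z]
def st(): 
    s=robot.sense(); return np.array(s["eef_rot"]),np.array(s["tcp_pos"]),s
def where():
    R,p,s=st(); tip=p+R[:,1]*.011
    print("t",round(s["clock"],2),"tcp",p,"tip",tip,"tipLocal",W2L(tip),"F",np.array(s["ft_force"]),"gap",round(s["finger_gap"],4))
    print("  q",np.array(s["q"]),"pitch",np.degrees(np.arccos(-R[2,1])),"yaw",np.degrees(np.arctan2(-R[0,2],R[1,2])))
def to_tip(R1,tip):
    R,p,s=st(); p1=np.array(tip)-R1[:,1]*.011
    d,w=delta(R,p,R1,p1); 
    print("shift-first(cm, now axes)",d,"turn deg",w,"n",np.abs(np.linalg.norm(d)/5),np.linalg.norm(w)/8.59)
    print("   shift after turn",R1.T@(p1-p)*100)
E
python3 - <<'E'
from g import *
where(); to_tip(Rslant(OV[2],0),L2W(-.045,0,.32))
print(L2W(-.045,0,.32))
E
```

```text
t 0.15 tcp [0.1407 0.5831 0.2414] tip [0.1407 0.5831 0.2304] tipLocal [-0.9101 -0.0435  0.2304] F [ 0.2409  0.3905 -0.251 ] gap 0.0859
  q [ 1.2773  0.0917  1.2316  0.      1.8198 -0.0567] pitch 0.08749069025868536 yaw -13.566595152807613
shift-first(cm, now axes) [ 56.0709  -8.865  -66.0344] turn deg [ 0.084  52.5355  0.034 ] n 17.416174741413887 6.115903190226343
   shift after turn [86.5096 -8.9592  4.3476]
[ 0.5309 -0.1902  0.32  ]
```

```bash
python3 -m inch '[{"dy":-4.4},{"dy":-4.4},{"dx":3,"dz":-3.6},{"dx":3,"dz":-3.6},{"dx":3,"dz":-3.6}]' 255 60
python3 -m inch '[{"dx":3,"dz":-3.6},{"dx":3,"dz":-3.6},{"dx":3,"dz":-3.6},{"dx":3,"dz":-3.6},{"dx":3,"dz":-3.6}]'
python3 -c "
from g import *
where(); to_tip(Rslant(OV[2],0),L2W(-.045,0,.32)); crop('top','top1',None,1)"
```

```text
t 0.15 tcp [0.1407 0.5831 0.2414] tip [0.1407 0.5831 0.2304] tipLocal [-0.9101 -0.0435  0.2304] F [ 0.2409  0.3905 -0.251 ] gap 0.0859
  q [ 1.2773  0.0917  1.2316  0.      1.8198 -0.0567] pitch 0.08749069025868536 yaw -13.566595152807613
shift-first(cm, now axes) [ 56.0709  -8.865  -66.0344] turn deg [ 0.084  52.5355  0.034 ] n 17.416174741413887 6.115903190226343
   shift after turn [86.5096 -8.9592  4.3476]$[0]: bad value
$[0]: bad value
```

View pics/top1.png

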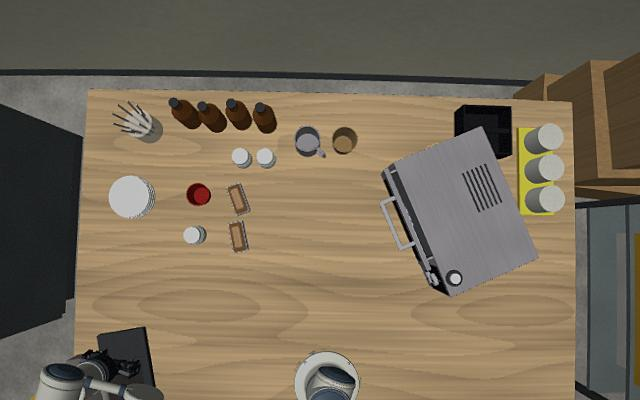

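```bash
python3 -m inch '[{"dx":0,"dy":-4.4,"dz":0,"ax":0,"ay":0,"az":0},{"dx":0,"dy":-4.4,"dz":0,"ax":0,"ay":0,"az":0},{"dx":3,"dy":0,"dz":-3.6,"ax":0,"ay":0,"az":0},{"dx":3,"dy":0,"dz":-3.6,"ax":0,"ay":0,"az":0},{"dx":3,"dy":0,"dz":-3.6,"ax":0,"ay":0,"az":0}]' 255 60
python3 -m inch '[{"dx":3,"dy":0,"dz":-3.6,"ax":0,"ay":0,"az":0},{"dx":3,"dy":0,"dz":-3.6,"ax":0,"ay":0,"az":0},{"dx":3,"dy":0,"dz":-3.6,"ax":0,"ay":0,"az":0},{"dx":3,"dy":0,"dz":-3.6,"ax":0,"ay":0,"az":0},{"dx":3,"dy":0,"dz":-3.6,"ax":0,"ay":0,"az":0}]'
python3 -c "
from g import *
where(); to_tip(Rslant(OV[2],0),L2W(-.045,0,.32)); crop('top','top1',None,1)"
```

```text
clock: 0.7
tcp_pos: [0.2034, 0.4561, 0.3302]
eef_rot: [[0.972, 0.0, 0.234], [-0.234, -0.0, 0.972], [0.0, -1.0, -0.0]]
ft_force: [1.3, 0.4, 1.2]
finger_gap: 0.0123
clock: 1.2
tcp_pos: [0.3068, 0.2453, 0.3302]
eef_rot: [[0.972, 0.0, 0.234], [-0.234, 0.0, 0.972], [0.0, -1.0, 0.0]]
ft_force: [1.1, -0.1, 0.2]
finger_gap: -0.0
t 1.2 tcp [0.3068 0.2453 0.3302] tip [0.3068 0.2453 0.3192] tipLocal [-0.534  -0.0285  0.3192] F [ 1.1403 -0.1388  0.1758] gap -0.0
  q [ 0.5879 -0.42    1.5283 -0.0001  2.0329 -0.7467] pitch 0.0273313201858983 yaw -13.5384722809475
shift-first(cm, now axes) [ 31.9869  -0.0771 -37.0931] turn deg [-0.025  52.5637  0.0132] n 9.796058340646626 6.119170203651429
   shift after turn [48.8972 -0.0791  2.8504]
```

View pics/top1.png

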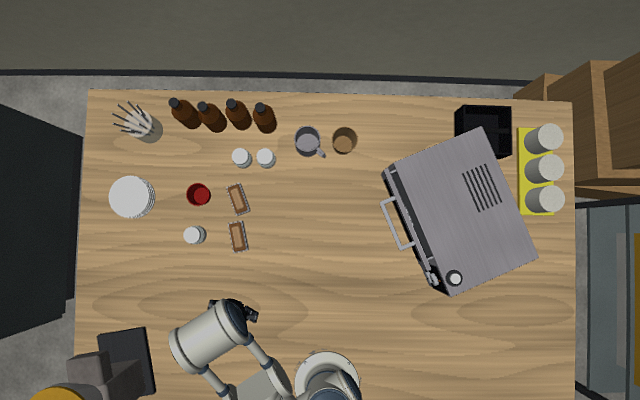

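```bash
python3 -m inch '[{"dx":0,"dy":0,"dz":0,"ax":0,"ay":7.5,"az":0},{"dx":0,"dy":0,"dz":0,"ax":0,"ay":7.5,"az":0},{"dx":0,"dy":0,"dz":0,"ax":0,"ay":7.5,"az":0},{"dx":0,"dy":0,"dz":0,"ax":0,"ay":7.5,"az":0},{"dx":0,"dy":0,"dz":0,"ax":0,"ay":7.5,"az":0}]'
python3 -m inch '[{"dx":0,"dy":0,"dz":0,"ax":0,"ay":7.5,"az":0},{"dx":0,"dy":0,"dz":0,"ax":0,"ay":7.5,"az":0},{"dx":4.5,"dy":0,"dz":0.4,"ax":0,"ay":0,"az":0},{"dx":4.5,"dy":0,"dz":0.4,"ax":0,"ay":0,"az":0},{"dx":4.5,"dy":0,"dz":0.4,"ax":0,"ay":0,"az":0}]'
python3 -m inch '[{"dx":4.5,"dy":0,"dz":0.4,"ax":0,"ay":0,"az":0},{"dx":4.5,"dy":0,"dz":0.4,"ax":0,"ay":0,"az":0},{"dx":4.5,"dy":0,"dz":0.4,"ax":0,"ay":0,"az":0},{"dx":4.5,"dy":0,"dz":0.4,"ax":0,"ay":0,"az":0},{"dx":4.5,"dy":0,"dz":0.1,"ax":0,"ay":0,"az":0}]'
python3 -c "
from g import *
where(); to_tip(Rslant(OV[2],0),L2W(-.045,0,.32)); crop('wrist','wrist1',None,1)"
```

```text
clock: 1.75
tcp_pos: [0.3065, 0.2469, 0.3302]
eef_rot: [[0.624, -0.0, 0.781], [-0.781, -0.0, 0.624], [-0.0, -1.0, -0.0]]
ft_force: [0.1, 0.2, -0.2]
finger_gap: 0.0005
clock: 2.25
tcp_pos: [0.3725, 0.1275, 0.3302]
eef_rot: [[0.407, 0.0, 0.913], [-0.913, 0.0, 0.407], [0.0, -1.0, 0.0]]
ft_force: [-0.4, 1.7, 0.7]
finger_gap: 0.0002
clock: 2.75
tcp_pos: [0.4797, -0.0721, 0.3301]
eef_rot: [[0.406, 0.0, 0.914], [-0.914, 0.0, 0.406], [-0.0, -1.0, 0.0]]
ft_force: [0.3, 0.3, -0.6]
finger_gap: 0.0
t 2.75 tcp [ 0.4797 -0.0721  0.3301] tip [ 0.4797 -0.072   0.3191] tipLocal [-0.1738  0.001   0.3191] F [ 0.3497  0.3251 -0.5643] gap 0.0
  q [-0.2194 -0.1793  1.3361  0.0002  1.9848 -0.6369] pitch 0.012049318774166852 yaw -66.07603998827838
shift-first(cm, now axes) [12.8817 -0.0962 -0.1101] turn deg [-0.0064  0.0261 -0.0102] n 2.576512209781211 0.003346726465564381
   shift after turn [12.8818 -0.0939 -0.1042]
```

View pics/wrist1.png

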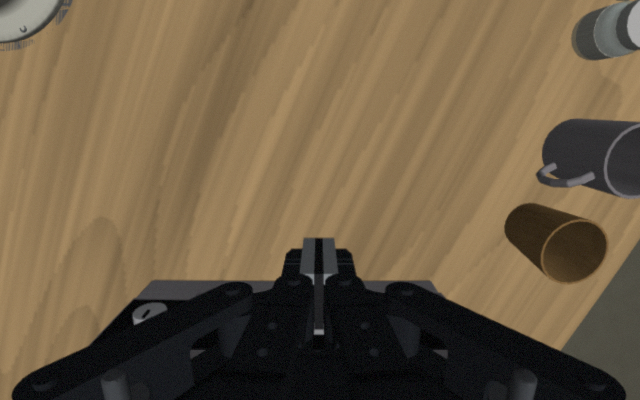

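```bash

python3 -m inch '[{"dx":4.3,"dy":0,"dz":0,"ax":0,"ay":0,"az":0},{"dx":4.3,"dy":0,"dz":0,"ax":0,"ay":0,"az":0},{"dx":4.3,"dy":0,"dz":0,"ax":0,"ay":0,"az":0},{"dx":0,"dy":3,"dz":0,"ax":0,"ay":0,"az":0},{"dx":0,"dy":3,"dz":0,"ax":0,"ay":0,"az":0}]'
python3 -c "
from g import *
where(); crop('wrist','wrist2',None,1);crop('side','side2',(350,40,580,245),2.9268);crop('top','top2',(360,110,560,310),3)"
```

```text
clock: 3.3
tcp_pos: [0.532, -0.1897, 0.2691]
eef_rot: [[0.404, 0.0, 0.915], [-0.915, -0.0, 0.404], [0.0, -1.0, 0.0]]
ft_force: [0.9, -0.2, -0.3]
finger_gap: -0.0
t 3.3 tcp [ 0.532  -0.1897  0.2691] tip [ 0.532  -0.1897  0.2581] tipLocal [-0.045   0.0012  0.2581] F [ 0.8709 -0.2148 -0.3087] gap -0.0
  q [-0.4028  0.0031  1.2738 -0.      1.8646 -0.8182] pitch 0.004789210147102486 yaw -66.19799985685917
```

View pics/wrist2.png

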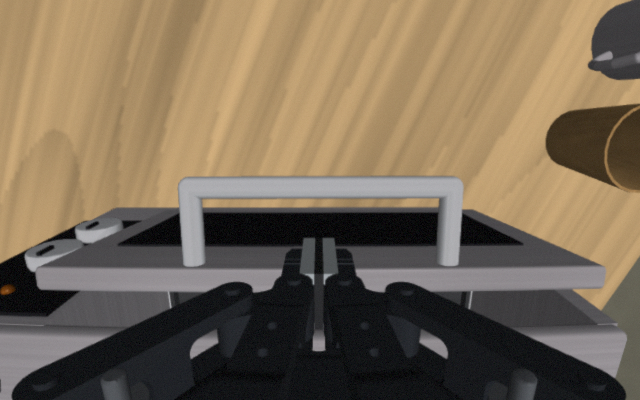

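View pics/side2.png

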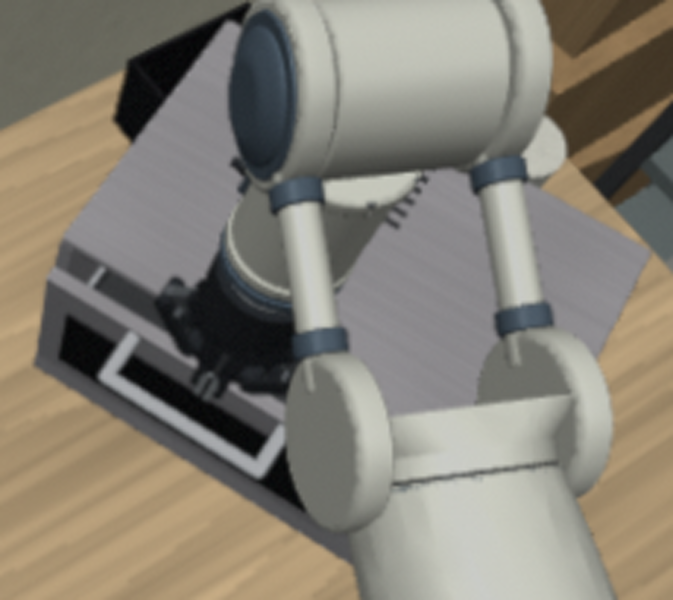

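View pics/top2.png

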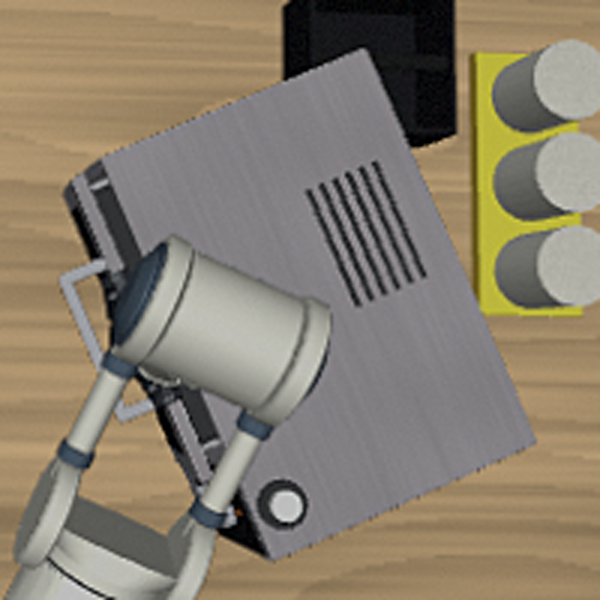

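```bash
python3 - <<'E'
from g import *
C=cal("wrist")
for uv,z in [((187,187),.225),((455,187),.225),((320,187),.225),((40,268),.238),((604,268),.238),((42,289),.238),((603,289),.238)]:
    print(uv,W2L(onz([uv],C,z)[0]))
E
```

```text
(187, 187) [-0.0719 -0.069   0.225 ]
(455, 187) [-0.0722  0.0721  0.225 ]
(320, 187) [-0.072   0.0011  0.225 ]
(40, 268) [-0.0302 -0.1495  0.238 ]
(604, 268) [-0.0311  0.1532  0.238 ]
(42, 289) [-0.0176 -0.1513  0.238 ]
(603, 289) [-0.0185  0.1557  0.238 ]
```

```bash

python3 -m inch '[{"dx":-0.3,"dy":0,"dz":0,"ax":0,"ay":0,"az":0},{"dx":0,"dy":2,"dz":0,"ax":0,"ay":0,"az":0},{"dx":0,"dy":1.4,"dz":0,"ax":0,"ay":0,"az":0},{"dx":0,"dy":1.3,"dz":0,"ax":0,"ay":0,"az":0}]'
python3 -c "
from g import *
where(); crop('wrist','wrist3',None,1)"
```

```text
clock: 3.85
tcp_pos: [0.5305, -0.1852, 0.2241]
eef_rot: [[0.406, 0.002, 0.914], [-0.914, -0.001, 0.406], [0.002, -1.0, 0.002]]
ft_force: [0.1, -0.2, -0.2]
finger_gap: -0.0003
t 3.85 tcp [ 0.5305 -0.1852  0.2241] tip [ 0.5305 -0.1852  0.2131] tipLocal [-0.0498  0.0017  0.2131] F [ 0.0726 -0.1741 -0.1827] gap -0.0003
  q [-0.3964 -0.0167  1.3734  0.      1.7828 -0.8147] pitch 0.1259254002000258 yaw -66.03723545963702
```

View pics/wrist3.png

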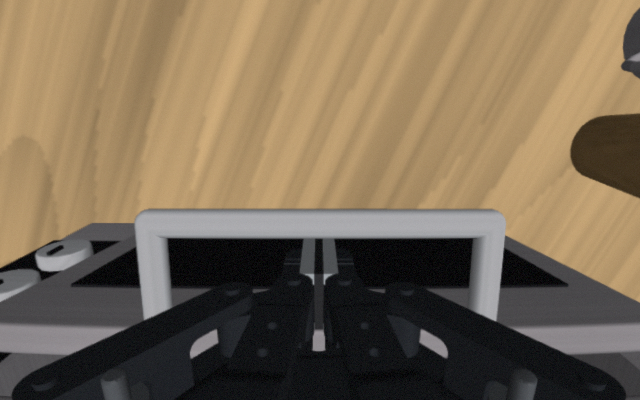

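```bash

python3 -m inch '[{"dx":-0.9,"dy":0.4,"dz":0,"ax":0,"ay":0,"az":0},{"dx":-0.8,"dy":0.6,"dz":0,"ax":0,"ay":0,"az":0},{"dx":-0.8,"dy":0.55,"dz":0,"ax":0,"ay":0,"az":0},{"dx":-0.8,"dy":0.55,"dz":0,"ax":0,"ay":0,"az":0}]'
python3 -c "
from g import *
where()"
python3 -m inch '[{"dx":-0.8,"dy":0.65,"dz":0,"ax":0,"ay":0,"az":0},{"dx":-0.8,"dy":0.75,"dz":0,"ax":0,"ay":0,"az":0},{"dx":-0.8,"dy":0.8,"dz":0,"ax":0,"ay":0,"az":0}]'
python3 -c "
from g import *
where(); crop('wrist','wrist4',None,1)"
```

```text
clock: 4.3
tcp_pos: [0.5166, -0.1547, 0.2029]
eef_rot: [[0.406, 0.001, 0.914], [-0.914, -0.001, 0.406], [0.001, -1.0, 0.001]]
ft_force: [0.5, -2.1, 1.2]
finger_gap: -0.0002
t 4.3 tcp [ 0.5166 -0.1547  0.2029] tip [ 0.5167 -0.1547  0.1919] tipLocal [-0.0833  0.0014  0.1919] F [ 0.4899 -2.1249  1.1912] gap -0.0002
  q [-0.3539 -0.0783  1.4703 -0.0001  1.748  -0.7718] pitch 0.09198061951215213 yaw -66.0593660225734
clock: 4.6
tcp_pos: [0.5069, -0.1325, 0.1798]
eef_rot: [[0.406, 0.001, 0.914], [-0.914, 0.0, 0.406], [0.0, -1.0, 0.001]]
ft_force: [1.8, -0.7, 0.7]
finger_gap: 0.0001
t 4.6 tcp [ 0.5069 -0.1325  0.1798] tip [ 0.5069 -0.1325  0.1688] tipLocal [-0.1075  0.0015  0.1688] F [ 1.79   -0.6992  0.7353] gap 0.0001
  q [-0.3209 -0.1182  1.5483  0.0004  1.7109 -0.7388] pitch 0.039303194895048514 yaw -66.04838576632783
```

View pics/wrist4.png

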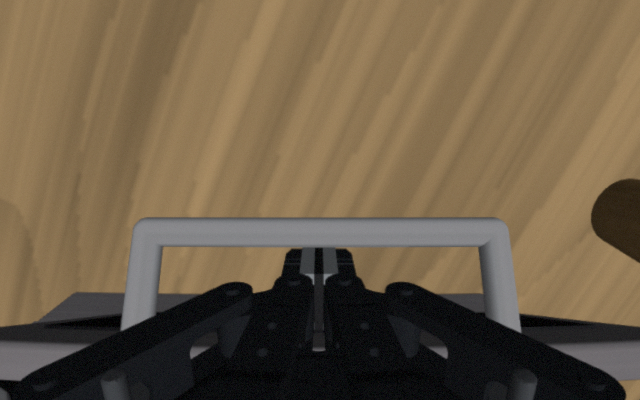

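```bash

python3 -m inch '[{"dx":0.4,"dy":0,"dz":0,"ax":0,"ay":0,"az":0},{"dx":0,"dy":-3,"dz":0,"ax":0,"ay":0,"az":0},{"dx":0,"dy":-3,"dz":0,"ax":0,"ay":0,"az":0},{"dx":0,"dy":-3.1,"dz":0,"ax":0,"ay":0,"az":0}]'
python3 -m inch '[{"dx":3,"dy":0,"dz":0,"ax":0,"ay":0,"az":0},{"dx":3,"dy":0,"dz":0,"ax":0,"ay":0,"az":0},{"dx":0,"dy":0,"dz":0,"ax":0,"ay":0,"az":0}]'
python3 -c "
from g import *
where(); crop('wrist','wrist5',None,1)"
```

```text
clock: 5.05
tcp_pos: [0.5084, -0.1368, 0.2716]
eef_rot: [[0.406, -0.002, 0.914], [-0.914, 0.001, 0.406], [-0.002, -1.0, -0.001]]
ft_force: [0.1, -0.3, 1.1]
finger_gap: 0.0001
clock: 5.35
tcp_pos: [0.5334, -0.1943, 0.2699]
eef_rot: [[0.403, -0.002, 0.915], [-0.915, 0.0, 0.403], [-0.001, -1.0, -0.002]]
ft_force: [-0.6, 0.6, -1.3]
finger_gap: 0.0002
t 5.35 tcp [ 0.5334 -0.1943  0.2699] tip [ 0.5334 -0.1943  0.2589] tipLocal [-0.0403  0.0007  0.2589] F [-0.5945  0.56   -1.2714] gap 0.0002
  q [-0.4088  0.013   1.2626 -0.0007  1.868  -0.8243] pitch 0.11787449128467649 yaw -66.204278756027
```

View pics/wrist5.png

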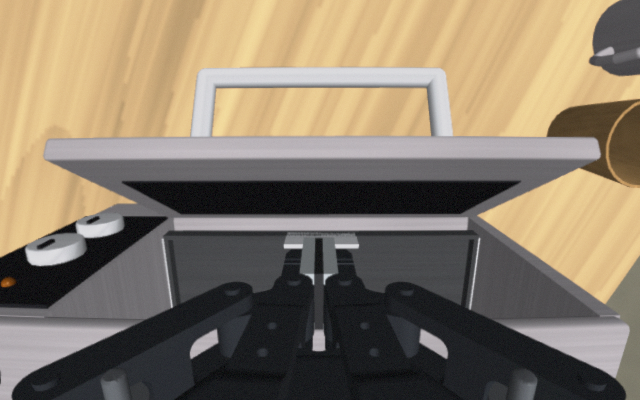

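```bash

python3 -c "
from g import *
C=cal('wrist')
for uv in [(285,235),(358,235),(321,248),(321,234)]: print(uv,W2L(onz([uv],C,.132)[0]))
for uv in [(46,158),(597,158),(44,140),(599,140)]: print(uv,W2L(onz([uv],C,.2194)[0]))
"
python3 -m inch '[{"dx":-0.5,"dy":2.4,"dz":0,"ax":0,"ay":0,"az":0},{"dx":0,"dy":2.5,"dz":0,"ax":0,"ay":0,"az":0},{"dx":0,"dy":2.5,"dz":0,"ax":0,"ay":0,"az":0},{"dx":-0.9,"dy":0.5,"dz":0,"ax":0,"ay":0,"az":0},{"dx":-0.9,"dy":0.6,"dz":0,"ax":0,"ay":0,"az":0}]'
python3 -c "
from g import *
where()"
```

```text
(285, 235) [-0.0033 -0.0276  0.132 ]
(358, 235) [-0.0033  0.0337  0.132 ]
(321, 248) [0.0085 0.0026 0.132 ]
(321, 234) [-0.0042  0.0026  0.132 ]
(46, 158) [-0.0813 -0.15    0.2194]
(597, 158) [-0.0812  0.1544  0.2194]
(44, 140) [-0.0912 -0.1492  0.2194]
(599, 140) [-0.0911  0.1536  0.2194]
clock: 5.9
tcp_pos: [0.5232, -0.1702, 0.1863]
eef_rot: [[0.405, -0.0, 0.914], [-0.914, -0.0, 0.405], [0.0, -1.0, -0.0]]
ft_force: [1.1, -3.2, 0.0]
finger_gap: 0.0001
t 5.9 tcp [ 0.5232 -0.1702  0.1863] tip [ 0.5232 -0.1702  0.1753] tipLocal [-0.0664  0.0011  0.1753] F [ 1.0596 -3.2049  0.0151] gap 0.0001
  q [-0.3761 -0.047   1.4696 -0.0005  1.719  -0.7936] pitch 0.03086609381023362 yaw -66.08334418808253
```

```bash

python3 -m inch '[{"dx":-0.8,"dy":0.6,"dz":0,"ax":0,"ay":0,"az":0},{"dx":-0.8,"dy":0.8,"dz":0,"ax":0,"ay":0,"az":0},{"dx":-0.8,"dy":1,"dz":0,"ax":0,"ay":0,"az":0},{"dx":-0.8,"dy":1.1,"dz":0,"ax":0,"ay":0,"az":0},{"dx":-0.7,"dy":1.1,"dz":0,"ax":0,"ay":0,"az":0}]'
python3 -m inch '[{"dx":-0.4,"dy":1,"dz":0,"ax":0,"ay":0,"az":0},{"dx":-0.4,"dy":1,"dz":0,"ax":0,"ay":0,"az":0},{"dx":-0.3,"dy":1,"dz":0,"ax":0,"ay":0,"az":0},{"dx":-0.2,"dy":1,"dz":0,"ax":0,"ay":0,"az":0},{"dx":0,"dy":0.7,"dz":0,"ax":0,"ay":0,"az":0}]'
python3 -c "
from g import *
where()"
```

```text
clock: 6.4
tcp_pos: [0.5079, -0.1342, 0.14]
eef_rot: [[0.406, 0.001, 0.914], [-0.914, 0.0, 0.406], [0.001, -1.0, 0.001]]
ft_force: [0.8, -1.6, 0.5]
finger_gap: -0.0002
clock: 6.9
tcp_pos: [0.5021, -0.123, 0.0919]
eef_rot: [[0.406, -0.001, 0.914], [-0.914, 0.001, 0.406], [-0.001, -1.0, -0.001]]
ft_force: [0.2, 0.1, 3.8]
finger_gap: 0.0002
t 6.9 tcp [ 0.5021 -0.123   0.0919] tip [ 0.5021 -0.1229  0.0809] tipLocal [-0.1182  0.0009  0.0809] F [0.1657 0.0811 3.7921] gap 0.0002
  q [-0.3062 -0.109   1.6961  0.0003  1.5561 -0.7239] pitch 0.09156515453503349 yaw -66.06573781382306
```

```bash

python3 -m inch '[{"dx":-0.5,"dy":0.2,"dz":0,"ax":0,"ay":0,"az":0},{"dx":-0.5,"dy":0.2,"dz":0,"ax":0,"ay":0,"az":0},{"dx":0,"dy":0,"dz":0,"ax":0,"ay":0,"az":0},{"dx":0,"dy":0,"dz":0,"ax":0,"ay":0,"az":0}]'
python3 -c "
from g import *
where();crop('wrist','wrist6',None,1)"
```

```text
clock: 7.3
tcp_pos: [0.5005, -0.1167, 0.0923]
eef_rot: [[0.404, 0.006, 0.915], [-0.915, -0.006, 0.404], [0.008, -1.0, 0.004]]
ft_force: [1.5, -6.7, 10.1]
finger_gap: 0.0001
t 7.3 tcp [ 0.5005 -0.1167  0.0923] tip [ 0.5005 -0.1168  0.0813] tipLocal [-0.1245  0.002   0.0813] F [ 1.537  -6.7296 10.1363] gap 0.0001
  q [-0.2931 -0.1259  1.7109 -0.0035  1.5488 -0.7093] pitch 0.4882714328181763 yaw -66.14657389396532
```

View pics/wrist6.png

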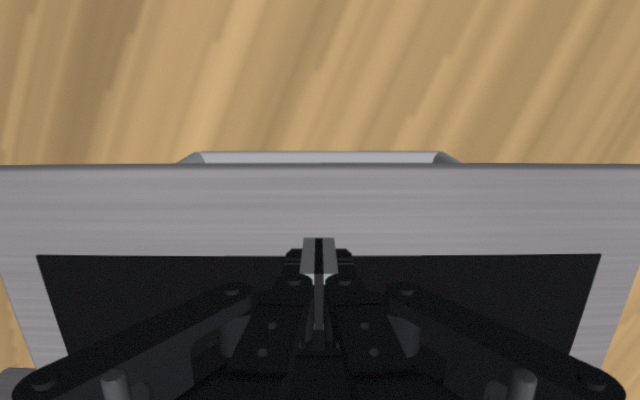

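```bash

python3 -m inch '[{"dx":0,"dy":-4,"dz":0,"ax":0,"ay":0,"az":0},{"dx":0,"dy":-4.5,"dz":0,"ax":0,"ay":0,"az":0},{"dx":0,"dy":-4.5,"dz":0,"ax":0,"ay":0,"az":0},{"dx":0,"dy":0,"dz":0,"ax":0,"ay":0,"az":-7.5},{"dx":0,"dy":0,"dz":0,"ax":0,"ay":0,"az":-7.5}]'
python3 -m inch '[{"dx":0,"dy":0,"dz":0,"ax":0,"ay":0,"az":-7.5},{"dx":0,"dy":0,"dz":0,"ax":0,"ay":0,"az":-7.5},{"dx":0,"dy":0,"dz":0,"ax":0,"ay":0,"az":-7.5},{"dx":0,"dy":0,"dz":0,"ax":0,"ay":0,"az":-7.5},{"dx":0,"dy":0,"dz":0,"ax":0,"ay":0,"az":0}]'
python3 -c "
from g import *
where(); R=Rslant(OV[2],45); to_tip(R,L2W(-.054,0.002,.222))
crop('wrist','wrist7',None,1)"
```

```text
clock: 7.85
tcp_pos: [0.4997, -0.1156, 0.222]
eef_rot: [[0.388, 0.111, 0.915], [-0.882, -0.241, 0.404], [0.266, -0.964, 0.004]]
ft_force: [0.2, 1.3, -0.8]
finger_gap: -0.0002
clock: 8.35
tcp_pos: [0.4973, -0.1124, 0.2153]
eef_rot: [[0.293, 0.285, 0.912], [-0.644, -0.647, 0.409], [0.707, -0.708, -0.006]]
ft_force: [0.1, -0.2, 0.1]
finger_gap: -0.0
t 8.35 tcp [ 0.4973 -0.1124  0.2153] tip [ 0.5004 -0.1195  0.2075] tipLocal [-0.122   0.0008  0.2075] F [ 0.1427 -0.166   0.0876] gap -0.0
  q [ 0.163  -0.4157  1.9021 -0.7601  1.4542 -0.2481] pitch 44.96691900369434 yaw -65.8454084566617
shift-first(cm, now axes) [5.8371 3.7827 0.0812] turn deg [ 0.0615  0.4245 -0.0333] n 1.3912200057405677 0.05007923168838646
   shift after turn [5.8342 3.7862 0.1203]
```

View pics/wrist7.png

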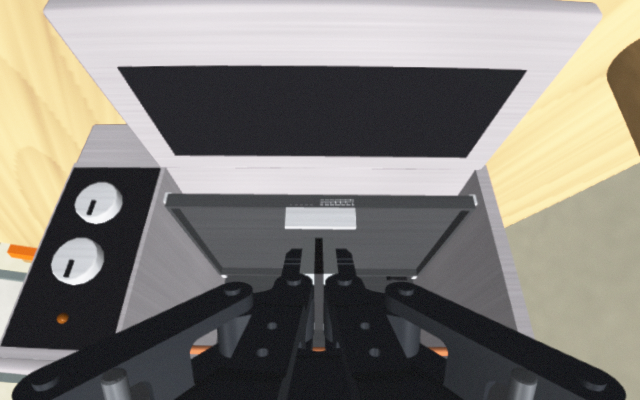

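```bash

python3 -c "
from g import *
C=cal('wrist')
for uv in [(285,229),(356,229),(321,230)]: print(uv,W2L(onz([uv],C,.132)[0]))
for uv in [(172,205),(477,205)]: print(uv,W2L(onz([uv],C,.112)[0]))
"
python3 -m inch '[{"dx":2.9,"dy":1.9,"dz":0,"ax":0,"ay":0,"az":0},{"dx":2.9,"dy":1.9,"dz":0.1,"ax":0,"ay":0,"az":0},{"dx":0,"dy":3.5,"dz":0,"ax":0,"ay":0,"az":0},{"dx":0,"dy":3.5,"dz":0,"ax":0,"ay":0,"az":0},{"dx":0,"dy":0,"dz":0,"ax":0,"ay":0,"az":0}]'
python3 -c "
from g import *
where(); R=Rslant(OV[2],45); to_tip(R,L2W(.046,0.002,.122))
crop('wrist','wrist8',None,1)"
```

```text
(285, 229) [ 0.0145 -0.029   0.132 ]
(356, 229) [0.0136 0.0354 0.132 ]
(321, 230) [0.0161 0.0037 0.132 ]
(172, 205) [ 0.007  -0.1343  0.112 ]
(477, 205) [0.0035 0.1469 0.112 ]
clock: 8.9
tcp_pos: [0.5457, -0.2243, 0.18]
eef_rot: [[0.288, 0.279, 0.916], [-0.65, -0.645, 0.401], [0.703, -0.711, -0.004]]
ft_force: [-0.8, -0.4, -0.4]
finger_gap: -0.0004
t 8.9 tcp [ 0.5457 -0.2243  0.18  ] tip [ 0.5488 -0.2314  0.1721] tipLocal [-0.0002 -0.0003  0.1721] F [-0.7858 -0.3561 -0.4323] gap -0.0004
  q [-0.1003 -0.2867  1.8634 -0.7138  1.217  -0.3794] pitch 44.67511158451315 yaw -66.3660211930538
shift-first(cm, now axes) [-0.2472  6.8114  0.2685] turn deg [ 0.3621 -0.0121 -0.326 ] n 1.3642308006251624 0.05673639538206235
   shift after turn [-0.2859  6.8114  0.2255]
```

View pics/wrist8.png

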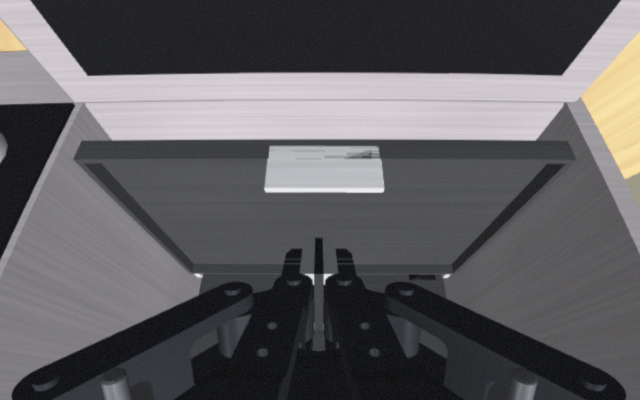

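```bash

python3 -c "
from g import *
C=cal('wrist')
for uv in [(264,190),(384,190),(324,188),(324,193)]: print(uv,W2L(onz([uv],C,.132)[0]))
for uv in [(76,160),(574,160)]: print(uv,W2L(onz([uv],C,.112)[0]))
"
```

```text
(264, 190) [ 0.0111 -0.0294  0.132 ]
(384, 190) [0.011  0.0359 0.132 ]
(324, 188) [0.009  0.0032 0.132 ]
(324, 193) [0.0142 0.0033 0.132 ]
(76, 160) [ 0.0099 -0.1421  0.112 ]
(574, 160) [0.0096 0.1494 0.112 ]
```

```bash

python3 -m inch '[{"dx":0,"dy":2,"dz":0.3,"ax":0,"ay":0,"az":0},{"dx":0,"dy":2,"dz":0,"ax":0,"ay":0,"az":0},{"dx":0,"dy":2,"dz":0,"ax":0,"ay":0,"az":0},{"dx":0,"dy":1,"dz":0,"ax":0,"ay":0,"az":0},{"dx":0,"dy":0,"dz":0,"ax":0,"ay":0,"az":0}]'
python3 -c "
from g import *
where(); 
R,p,s=st(); print('out 1cm in tool axes', R.T@(-ex))
crop('wrist','wrist9',None,1)"
```

```text
clock: 9.45
tcp_pos: [0.5698, -0.2657, 0.1345]
eef_rot: [[0.286, 0.286, 0.915], [-0.647, -0.646, 0.404], [0.706, -0.708, -0.0]]
ft_force: [0.6, -0.4, -0.6]
finger_gap: 0.0003
t 9.45 tcp [ 0.5698 -0.2657  0.1345] tip [ 0.5729 -0.2728  0.1267] tipLocal [0.0475 0.005  0.1267] F [ 0.6164 -0.4431 -0.5685] gap 0.0003
  q [-0.1813 -0.1827  1.8601 -0.7233  1.081  -0.3723] pitch 44.94603150332206 yaw -66.14600535581215
out 1cm in tool axes [-0.7078 -0.7064 -0.0008]
```

View pics/wrist9.png

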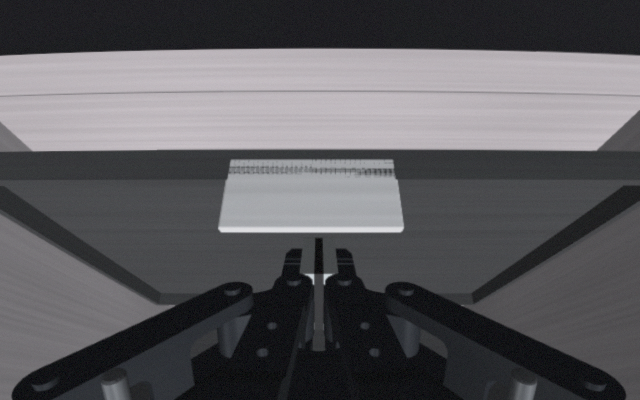

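```bash

python3 -m inch '[{"dx":0,"dy":0.4,"dz":-0.1,"ax":0,"ay":0,"az":0},{"dx":-1.0,"dy":-1.0,"dz":0,"ax":0,"ay":0,"az":0},{"dx":-1.1,"dy":-1.1,"dz":0,"ax":0,"ay":0,"az":0},{"dx":-1.1,"dy":-1.1,"dz":0,"ax":0,"ay":0,"az":0}]'
python3 -c "
from g import *
where(); 
crop('wrist','wrist10',None,1)"
```

```text
clock: 9.9
tcp_pos: [0.5512, -0.2256, 0.1325]
eef_rot: [[0.286, 0.288, 0.914], [-0.646, -0.647, 0.406], [0.708, -0.706, 0.001]]
ft_force: [-0.3, -2.9, 3.0]
finger_gap: 0.0007
t 9.9 tcp [ 0.5512 -0.2256  0.1325] tip [ 0.5544 -0.2327  0.1247] tipLocal [0.0033 0.0043 0.1247] F [-0.2573 -2.8899  2.962 ] gap 0.0007
  q [-0.1015 -0.245   1.9178 -0.7444  1.1355 -0.3095] pitch 45.06021865676303 yaw -66.06977064367435
```

View pics/wrist10.png

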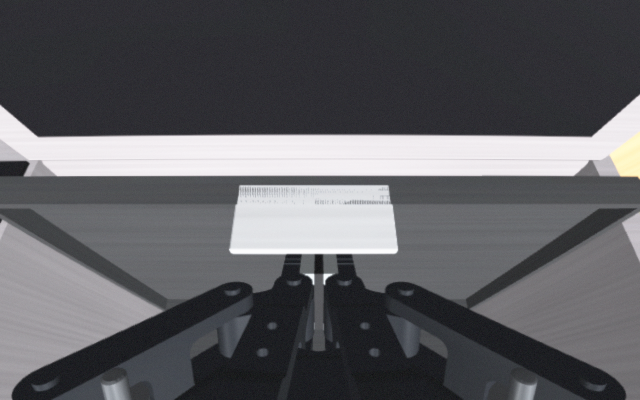

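```bash

python3 -m inch '[{"dx":-1.6,"dy":-1.4,"dz":0,"ax":0,"ay":0,"az":0},{"dx":-1.6,"dy":-1.5,"dz":0,"ax":0,"ay":0,"az":0},{"dx":-1.6,"dy":-1.6,"dz":0,"ax":0,"ay":0,"az":0},{"dx":-1.6,"dy":-1.6,"dz":0,"ax":0,"ay":0,"az":0}]'
python3 -m inch '[{"dx":-1.6,"dy":-1.6,"dz":0,"ax":0,"ay":0,"az":0},{"dx":-1.1,"dy":-1.1,"dz":0,"ax":0,"ay":0,"az":0},{"dx":-0.8,"dy":-0.8,"dz":0,"ax":0,"ay":0,"az":0},{"dx":-0.4,"dy":-0.4,"dz":0,"ax":0,"ay":0,"az":0}]'
python3 -c "
from g import *
where(); 
crop('wrist','wrist11',None,1)"
```

```text
clock: 10.35
tcp_pos: [0.5161, -0.1451, 0.132]
eef_rot: [[0.285, 0.29, 0.914], [-0.645, -0.648, 0.406], [0.709, -0.705, 0.003]]
ft_force: [0.8, -1.4, 5.6]
finger_gap: -0.0001
clock: 10.75
tcp_pos: [0.4939, -0.0942, 0.1314]
eef_rot: [[0.286, 0.291, 0.913], [-0.645, -0.646, 0.408], [0.709, -0.706, 0.003]]
ft_force: [0.2, -1.7, 5.9]
finger_gap: 0.0004
t 10.75 tcp [ 0.4939 -0.0942  0.1314] tip [ 0.4971 -0.1013  0.1236] tipLocal [-0.14    0.0051  0.1236] F [ 0.226  -1.6779  5.9316] gap 0.0004
  q [ 0.2083 -0.3711  2.0204 -0.7859  1.3638 -0.0925] pitch 45.11864088697804 yaw -65.93851017964572
```

View pics/wrist11.png

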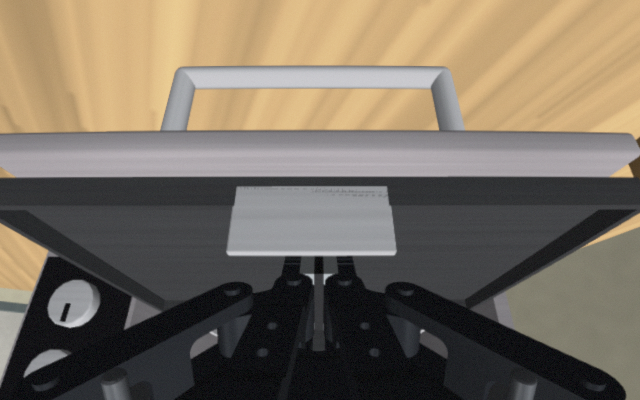

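```bash

python3 -m inch '[{"dx":-0.4,"dy":-0.3,"dz":0,"ax":0,"ay":0,"az":0},{"dx":-0.4,"dy":-0.3,"dz":0,"ax":0,"ay":0,"az":0},{"dx":0,"dy":0,"dz":0,"ax":0,"ay":0,"az":0}]'
python3 -c "
from g import *
where()"
```

```text
clock: 11.1
tcp_pos: [0.491, -0.0879, 0.1314]
eef_rot: [[0.283, 0.291, 0.914], [-0.642, -0.65, 0.406], [0.712, -0.702, 0.003]]
ft_force: [6.6, -11.6, 6.9]
finger_gap: -0.0003
t 11.1 tcp [ 0.491  -0.0879  0.1314] tip [ 0.4942 -0.0951  0.1237] tipLocal [-0.1469  0.005   0.1237] F [  6.6069 -11.5741   6.8509] gap -0.0003
  q [ 0.2277 -0.3724  2.0236 -0.793   1.3767 -0.0746] pitch 45.42792518926056 yaw -66.04054137019862
```

```bash

python3 -m inch '[{"dx":1.0,"dy":1.0,"dz":0,"ax":0,"ay":0,"az":0},{"dx":2.8,"dy":-2.8,"dz":0,"ax":0,"ay":0,"az":0},{"dx":2.8,"dy":-2.8,"dz":0,"ax":0,"ay":0,"az":0},{"dx":2.8,"dy":-2.8,"dz":0,"ax":0,"ay":0,"az":0},{"dx":0,"dy":0,"dz":0,"ax":0,"ay":0,"az":7.5}]'
python3 -m inch '[{"dx":0,"dy":0,"dz":0,"ax":0,"ay":0,"az":7.5},{"dx":0,"dy":0,"dz":0,"ax":0,"ay":0,"az":7.5},{"dx":0,"dy":0,"dz":0,"ax":0,"ay":0,"az":7.5},{"dx":0,"dy":0,"dz":0,"ax":0,"ay":0,"az":7.5},{"dx":0,"dy":0,"dz":0,"ax":0,"ay":0,"az":7.5}]'
python3 -c "
from g import *
where();crop('top','top12',(170,110,370,260),4); to_tip(Rslant(np.radians(13),0),[.47,.29,.25])"
```

```text
clock: 11.6
tcp_pos: [0.4957, -0.0974, 0.2502]
eef_rot: [[0.323, 0.252, 0.912], [-0.725, -0.554, 0.41], [0.609, -0.794, 0.004]]
ft_force: [0.0, -0.0, -0.4]
finger_gap: -0.0001
clock: 12.1
tcp_pos: [0.4953, -0.0988, 0.2475]
eef_rot: [[0.407, -0.0, 0.914], [-0.914, 0.006, 0.407], [-0.005, -1.0, 0.002]]
ft_force: [-0.0, 0.5, -0.7]
finger_gap: 0.0
t 12.1 tcp [ 0.4953 -0.0988  0.2475] tip [ 0.4953 -0.0988  0.2365] tipLocal [-0.1431  0.0045  0.2365] F [-0.0054  0.4847 -0.6959] gap 0.0
  q [-0.2679 -0.1618  1.4685  0.0057  1.8368 -0.6852] pitch 0.3329659495121703 yaw -66.00675905798725
shift-first(cm, now axes) [-36.7994  -1.0867  13.4594] turn deg [ -0.432  -79.1816  -0.569 ] n 7.839719933500224 9.218261365981341
   shift after turn [ 6.3171 -1.503  38.657 ]
```

View pics/top12.png

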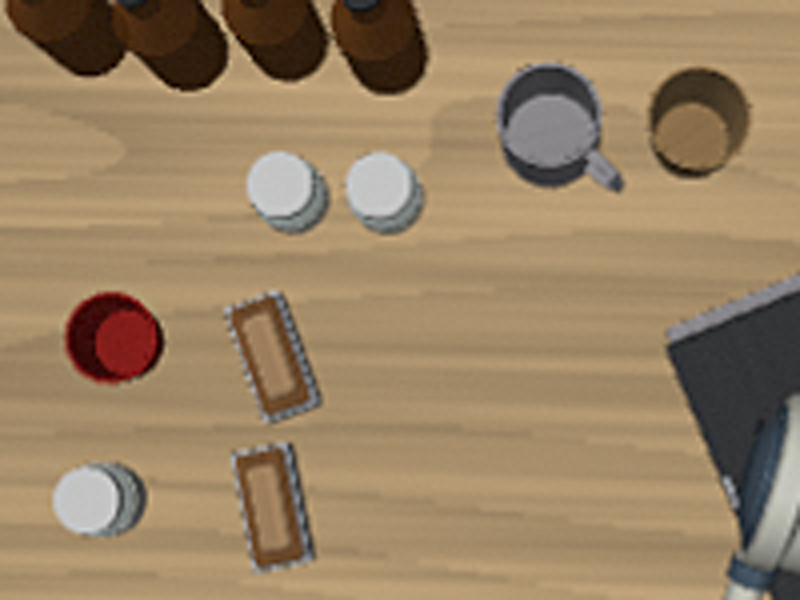

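```bash

python3 -m inch '[{"dx":0,"dy":-1.5,"dz":0,"ax":0,"ay":-7.9,"az":0},{"dx":0,"dy":0,"dz":0,"ax":0,"ay":-7.9,"az":0},{"dx":0,"dy":0,"dz":0,"ax":0,"ay":-7.9,"az":0},{"dx":0,"dy":0,"dz":0,"ax":0,"ay":-7.9,"az":0},{"dx":0,"dy":0,"dz":0,"ax":0,"ay":-7.9,"az":0}]' 0
python3 -m inch '[{"dx":0,"dy":0,"dz":0,"ax":0,"ay":-7.9,"az":0},{"dx":0,"dy":0,"dz":0,"ax":0,"ay":-7.9,"az":0},{"dx":0,"dy":0,"dz":0,"ax":0,"ay":-7.9,"az":0},{"dx":0,"dy":0,"dz":0,"ax":0,"ay":-7.9,"az":0},{"dx":0,"dy":0,"dz":0,"ax":0,"ay":-7.9,"az":0}]' 0
python3 -m inch '[{"dx":0.5,"dy":0,"dz":4.2,"ax":0,"ay":0,"az":0},{"dx":0.5,"dy":0,"dz":4.2,"ax":0,"ay":0,"az":0},{"dx":0.5,"dy":0,"dz":4.2,"ax":0,"ay":0,"az":0},{"dx":0.5,"dy":0,"dz":4.2,"ax":0,"ay":0,"az":0},{"dx":0.5,"dy":0,"dz":4.2,"ax":0,"ay":0,"az":0}]' 0
python3 -m inch '[{"dx":0.5,"dy":0,"dz":4.2,"ax":0,"ay":0,"az":0},{"dx":0.5,"dy":0,"dz":4.2,"ax":0,"ay":0,"az":0},{"dx":0.5,"dy":0,"dz":4.2,"ax":0,"ay":0,"az":0},{"dx":0,"dy":0,"dz":4.2,"ax":0,"ay":0,"az":0}]' 0
python3 -c "
from g import *
where();crop('wrist','wrist13',None,1)"
```

```text
clock: 12.65
tcp_pos: [0.495, -0.0988, 0.2611]
eef_rot: [[0.897, -0.001, 0.442], [-0.442, -0.0, 0.897], [-0.001, -1.0, -0.001]]
ft_force: [0.9, 0.1, 0.5]
finger_gap: 0.0724
clock: 13.15
tcp_pos: [0.495, -0.0987, 0.2611]
eef_rot: [[0.973, -0.001, -0.23], [0.23, -0.0, 0.973], [-0.001, -1.0, -0.0]]
ft_force: [-0.1, 0.0, -0.4]
finger_gap: 0.0856
clock: 13.65
tcp_pos: [0.4717, 0.1129, 0.2612]
eef_rot: [[0.975, -0.0, -0.224], [0.224, -0.001, 0.975], [-0.0, -1.0, -0.001]]
ft_force: [0.3, 0.3, -0.0]
finger_gap: 0.0855
clock: 14.05
tcp_pos: [0.4486, 0.2801, 0.2609]
eef_rot: [[0.974, -0.0, -0.224], [0.224, -0.001, 0.974], [-0.0, -1.0, -0.001]]
ft_force: [1.0, -0.2, 0.7]
finger_gap: 0.0855
t 14.05 tcp [0.4486 0.2801 0.2609] tip [0.4486 0.2801 0.2499] tipLocal [-0.5083  0.1153  0.2499] F [ 0.9594 -0.2084  0.7141] gap 0.0855
  q [ 0.4941 -0.0952  1.3836 -0.0006  1.8536 -1.3032] pitch 0.04311817790479007 yaw 12.96793347276004
```

View pics/wrist13.png

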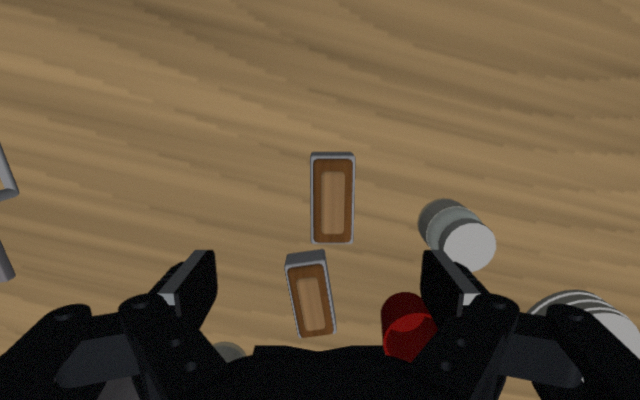

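```bash

python3 - <<'E'
from g import *
C=cal('wrist')
im=cv2.imread('pics/wrist13.png')[140:350,270:380]
cv2.imwrite('pics/wrist13c.png',cv2.resize(im,None,fx=2.85,fy=2.85,interpolation=cv2.INTER_CUBIC))
def tin(t):
    q=onz(np.array(t,float),C,.036); print("tin",q.mean(0),[np.linalg.norm(q[i]-q[(i+1)%4]) for i in range(4)], np.degrees(np.arctan2(*(q[2]+q[3]-q[0]-q[1])[[1,0]])))
tin([(312,158),(354,158),(352,243),(312,243)])
tin([(287,265),(325,262),(335,332),(300,337)])
E
```

```text
tin [0.4749 0.3079 0.036 ] [np.float64(0.04389948880012451), np.float64(0.09519272408040501), np.float64(0.04466826395835247), np.float64(0.09511150261610891)] 13.251341983535285
tin [0.5967 0.3132 0.036 ] [np.float64(0.04335783924502861), np.float64(0.0935876657744895), np.float64(0.04307329745168015), np.float64(0.09700262044488332)] 21.11845041191383
```

View pics/wrist13c.png

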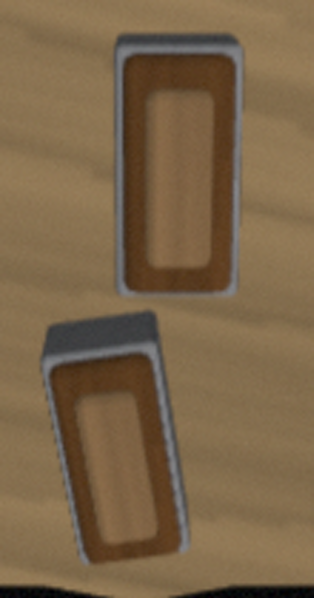

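```bash

python3 - <<'E'
from g import *
where()
crop('wrist','wrist14',None,1); im=cv2.imread('pics/wrist14.png')[140:350,250:400]
cv2.imwrite('pics/wrist14c.png',cv2.resize(im,None,fx=2.85,fy=2.85,interpolation=cv2.INTER_CUBIC))
E
```

```text
t 14.1 tcp [0.4465 0.2853 0.2605] tip [0.4465 0.2854 0.2495] tipLocal [-0.514   0.1155  0.2495] F [-3.861   1.5885 -1.3338] gap 0.0852
  q [ 0.502  -0.0928  1.3823  0.004   1.8527 -1.2992] pitch 0.22032727413875833 yaw 13.266091888484107
```

View pics/wrist14c.png

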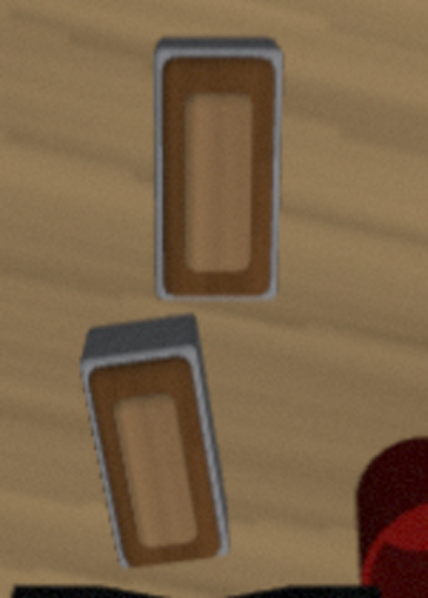

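```bash

cat > tin.py <<'E'
from g import *
def tin(t,C,z=.036):
    q=onz(np.array(t,float),C,z); print("tin",q.mean(0),np.array([np.linalg.norm(q[i]-q[(i+1)%4]) for i in range(4)]), np.degrees(np.arctan2(*(q[2]+q[3]-q[0]-q[1])[[1,0]])))
    return q.mean(0)
E
python3 - <<'E'
from tin import *
s=robot.sense(); C=cal('wrist',s)  # stationary since
s2=dict(s); s2["tcp_pos"]=[0.4465,0.2853,0.2605]
where()
for C in (cal('wrist',s),cal('wrist',s2)):
    tin(np.array([(157,52),(281,50),(277,299),(156,299)])/2.85+[250,140],C)
    tin(np.array([(82,362),(200,350),(228,552),(125,567)])/2.85+[250,140],C)
E
```

```text
t 14.15 tcp [0.4474 0.2825 0.2605] tip [0.4474 0.2825 0.2495] tipLocal [-0.511   0.1151  0.2495] F [-0.2778 -0.5227 -0.8878] gap 0.0855
  q [ 0.498  -0.0941  1.3834  0.0014  1.8537 -1.3046] pitch 0.11239946525351038 yaw 13.303068015910155
tin [0.4784 0.2983 0.036 ] [0.0455 0.0979 0.0475 0.0972] 13.12318918264331
tin [0.6014 0.3034 0.036 ] [0.0475 0.0949 0.0446 0.0976] 21.490775915045795
tin [0.4775 0.3012 0.036 ] [0.0455 0.0979 0.0475 0.0972] 13.12318918264331
tin [0.6005 0.3063 0.036 ] [0.0475 0.0949 0.0446 0.0976] 21.4907759150458
```

```bash

python3 -c "
from g import *
to_tip(Rslant(np.radians(13.2),0),[.477,.299,.008])"
```

```text
shift-first(cm, now axes) [ 3.3038 24.1437  0.9068] turn deg [-0.0529  0.1031 -0.0992] n 4.877120879182961 0.01775696267474382
   shift after turn [ 3.2604 24.1486  0.935 ]
```

```bash

python3 -m inch '[{"dx":3.3,"dy":0,"dz":0.9,"ax":0,"ay":0,"az":0},{"dx":0,"dy":4.5,"dz":0,"ax":0,"ay":0,"az":0},{"dx":0,"dy":4.5,"dz":0,"ax":0,"ay":0,"az":0},{"dx":0,"dy":4,"dz":0,"ax":0,"ay":0,"az":0},{"dx":0,"dy":4,"dz":0,"ax":0,"ay":0,"az":0}]' 0
python3 -m inch '[{"dx":0,"dy":0,"dz":0,"ax":0,"ay":0,"az":0}]' 0
python3 -c "
from g import *
where();crop('wrist','wrist15',None,1)
to_tip(Rslant(np.radians(13.2),0),[.477,.299,.008])"
```

```text
clock: 14.65
tcp_pos: [0.4791, 0.2936, 0.0894]
eef_rot: [[0.975, -0.0, -0.224], [0.224, -0.001, 0.975], [-0.001, -1.0, -0.001]]
ft_force: [-0.0, 0.8, -0.3]
finger_gap: 0.0856
clock: 14.75
tcp_pos: [0.4759, 0.2919, 0.0842]
eef_rot: [[0.975, -0.011, -0.224], [0.224, -0.007, 0.975], [-0.012, -1.0, -0.004]]
ft_force: [-0.5, -0.5, -1.0]
finger_gap: 0.0854
t 14.75 tcp [0.4759 0.2919 0.0842] tip [0.4758 0.2918 0.0732] tipLocal [-0.5081  0.1449  0.0732] F [-0.4644 -0.5387 -0.9721] gap 0.0854
  q [ 0.4896  0.018   1.587  -0.0006  1.5496 -1.307 ] pitch 0.7431806782522575 yaw 12.941889224619905
shift-first(cm, now axes) [0.119  6.9492 0.6337] turn deg [ 0.1329 -0.2682 -0.3888] n 1.3958091231827914 0.057118377106433076
   shift after turn [0.0748 6.9513 0.6171]
```

View pics/wrist15.png

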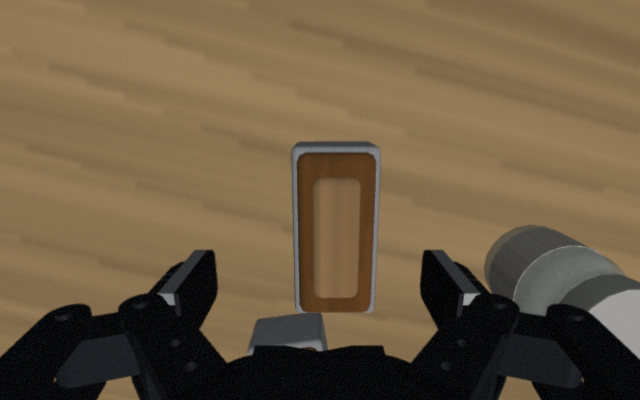

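```bash

python3 -m inch '[{"dx":0,"dy":0,"dz":0.6,"ax":0,"ay":0,"az":-0.4},{"dx":0,"dy":2.5,"dz":0,"ax":0,"ay":0,"az":0},{"dx":0,"dy":2.5,"dz":0,"ax":0,"ay":0,"az":0},{"dx":0,"dy":1.8,"dz":0,"ax":0,"ay":0,"az":0},{"dx":0,"dy":0,"dz":0,"ax":0,"ay":0,"az":0}]' 0
python3 -c "
from g import *
where()
to_tip(Rslant(np.radians(13.2),0),[.477,.299,.008])"
```

```text
clock: 15.3
tcp_pos: [0.4788, 0.3004, 0.0242]
eef_rot: [[0.975, 0.007, -0.224], [0.224, 0.002, 0.975], [0.007, -1.0, -0.0]]
ft_force: [0.2, 0.1, -0.8]
finger_gap: 0.0853
t 15.3 tcp [0.4788 0.3004 0.0242] tip [0.4789 0.3004 0.0132] tipLocal [-0.5147  0.1512  0.0132] F [ 0.1734  0.0537 -0.8014] gap 0.0853
  q [ 0.5013  0.0617  1.6516 -0.002   1.4216 -1.2952] pitch 0.4023905825195281 yaw 12.948422855720489
shift-first(cm, now axes) [-0.2108  0.5169 -0.0991] turn deg [ 0.0052 -0.2516  0.4024] n 0.11338633034898442 0.05524491808601101
   shift after turn [-0.2076  0.5183 -0.0982]
```

```bash

python3 -m inch '[{"dx":0,"dy":0.4,"dz":0,"ax":0,"ay":0,"az":0.3},{"dx":0,"dy":0,"dz":0,"ax":0,"ay":0,"az":0}]' 0
python3 -m inch '[{"dx":0,"dy":0,"dz":0,"ax":0,"ay":0,"az":0},{"dx":0,"dy":0,"dz":0,"ax":0,"ay":0,"az":0},{"dx":0,"dy":0,"dz":0,"ax":0,"ay":0,"az":0},{"dx":0,"dy":0,"dz":0,"ax":0,"ay":0,"az":0},{"dx":0,"dy":0,"dz":0,"ax":0,"ay":0,"az":0}]' 255 50
python3 -c "
from g import *
where()"
```

```text
clock: 15.5
tcp_pos: [0.4802, 0.3009, 0.0222]
eef_rot: [[0.975, 0.005, -0.224], [0.224, 0.002, 0.975], [0.005, -1.0, 0.001]]
ft_force: [0.1, -0.2, 0.0]
finger_gap: 0.0854
clock: 16.0
tcp_pos: [0.4795, 0.3005, 0.021]
eef_rot: [[0.975, 0.003, -0.224], [0.224, 0.001, 0.975], [0.003, -1.0, 0.001]]
ft_force: [-0.8, 1.4, 5.4]
finger_gap: 0.0469
t 16.0 tcp [0.4795 0.3005 0.021 ] tip [0.4795 0.3006 0.01  ] tipLocal [-0.5146  0.1518  0.01  ] F [-0.8347  1.4242  5.4309] gap 0.0469
  q [ 0.4999  0.0687  1.6502 -0.0002  1.4192 -1.2965] pitch 0.20418247078778956 yaw 12.932793648705813
```

```bash

python3 -m inch '[{"dx":0,"dy":-1,"dz":0,"ax":0,"ay":0,"az":0},{"dx":0,"dy":-4,"dz":0,"ax":0,"ay":0,"az":0},{"dx":0,"dy":-4.5,"dz":0,"ax":0,"ay":0,"az":0},{"dx":0,"dy":-4.5,"dz":0,"ax":0,"ay":0,"az":0},{"dx":0,"dy":-4,"dz":0,"ax":0,"ay":-5.5,"az":0}]'
python3 -m inch '[{"dx":0,"dy":0,"dz":0,"ax":0,"ay":-5.5,"az":0}]'
python3 -c "
from g import *
where();to_tip(Rslant(OV[2]+np.pi/2,0),L2W(-.10,-.062,.18))"
```

```text
clock: 16.5
tcp_pos: [0.4782, 0.2997, 0.2017]
eef_rot: [[0.948, 0.001, -0.317], [0.317, -0.0, 0.948], [0.001, -1.0, -0.001]]
ft_force: [0.3, -0.3, -2.5]
finger_gap: 0.0468
clock: 16.6
tcp_pos: [0.4804, 0.3009, 0.2077]
eef_rot: [[0.912, 0.011, -0.409], [0.409, 0.005, 0.913], [0.013, -1.0, 0.0]]
ft_force: [0.6, 0.1, -1.8]
finger_gap: 0.047
t 16.6 tcp [0.4804 0.3009 0.2077] tip [0.4805 0.3009 0.1967] tipLocal [-0.5145  0.1529  0.1967] F [ 0.6303  0.0531 -1.7672] gap 0.047
  q [ 0.4999 -0.0138  1.3994 -0.0007  1.7435 -1.4924] pitch 0.718767023035051 yaw 24.14499846378721
shift-first(cm, now axes) [-21.6713   1.3875 -41.3552] turn deg [-0.0175  0.247   0.7186] n 9.341986234054321 0.08847907063195369
   shift after turn [-21.4736   1.6707 -41.4477]
```

```bash

python3 -m inch '[{"dx":-1.95,"dy":0,"dz":-3.75,"ax":0,"ay":0,"az":0},{"dx":-1.95,"dy":0,"dz":-3.75,"ax":0,"ay":0,"az":0},{"dx":-1.95,"dy":0,"dz":-3.75,"ax":0,"ay":0,"az":0},{"dx":-1.95,"dy":0,"dz":-3.75,"ax":0,"ay":0,"az":0},{"dx":-1.95,"dy":0,"dz":-3.75,"ax":0,"ay":0,"az":0}]'
python3 -m inch '[{"dx":-1.95,"dy":0,"dz":-3.75,"ax":0,"ay":0,"az":0},{"dx":-1.95,"dy":0,"dz":-3.75,"ax":0,"ay":0,"az":0},{"dx":-1.95,"dy":0,"dz":-3.75,"ax":0,"ay":0,"az":0},{"dx":-1.95,"dy":0,"dz":-3.75,"ax":0,"ay":0,"az":0},{"dx":-1.95,"dy":0,"dz":-3.75,"ax":0,"ay":0,"az":0}]'
python3 -m inch '[{"dx":-1.95,"dy":0,"dz":-3.75,"ax":0,"ay":0,"az":0},{"dx":0,"dy":0,"dz":0,"ax":0,"ay":0,"az":0},{"dx":0,"dy":0,"dz":0,"ax":0,"ay":0,"az":0}]'
python3 -c "
from g import *
where();to_tip(Rslant(OV[2]+np.pi/2,0),L2W(-.10,-.062,.18))
crop('wrist','wrist16',None,1); crop('top','top16',(300,110,500,310),3)"
```

```text
clock: 17.1
tcp_pos: [0.4646, 0.0874, 0.1992]
eef_rot: [[0.914, 0.0, -0.406], [0.406, -0.0, 0.914], [0.0, -1.0, -0.0]]
ft_force: [0.9, 0.5, -3.5]
finger_gap: 0.0472
clock: 17.6
tcp_pos: [0.4515, -0.1234, 0.1992]
eef_rot: [[0.914, 0.0, -0.406], [0.406, 0.001, 0.914], [0.001, -1.0, 0.0]]
ft_force: [1.4, 0.3, -3.0]
finger_gap: 0.0471
clock: 17.9
tcp_pos: [0.4492, -0.1646, 0.199]
eef_rot: [[0.915, -0.0, -0.403], [0.403, 0.002, 0.915], [0.001, -1.0, 0.001]]
ft_force: [0.0, 0.9, -2.6]
finger_gap: 0.0469
t 17.9 tcp [ 0.4492 -0.1646  0.199 ] tip [ 0.4492 -0.1646  0.188 ] tipLocal [-0.1016 -0.0643  0.188 ] F [ 0.0291  0.8546 -2.5619] gap 0.0469
  q [-0.4232 -0.2422  1.624   0.0014  1.7605 -2.4089] pitch 0.08701201491616377 yaw 23.786359832614856
shift-first(cm, now axes) [ 0.228   0.7969 -0.1576] turn deg [-0.0815 -0.1115  0.0304] n 0.16874086073436353 0.016466779240286597
   shift after turn [ 0.2281  0.797  -0.1569]
```

View pics/wrist16.png

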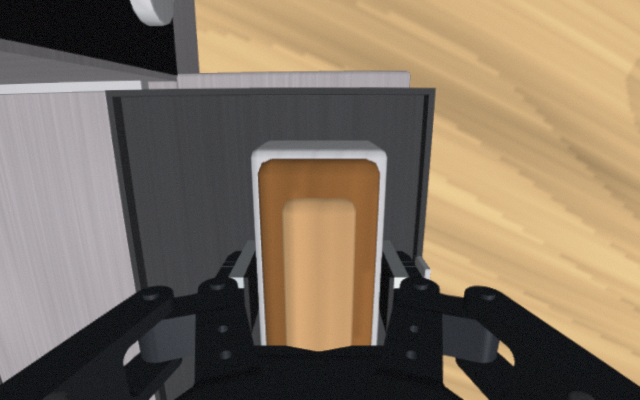

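View pics/top16.png

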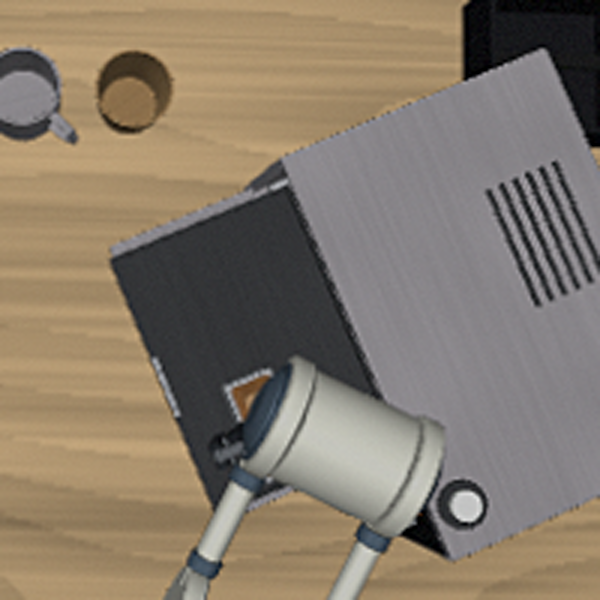

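```bash

python3 -c "
from g import *
C=cal('wrist')
for uv in [(108,92),(434,90),(270,91)]: print(uv,W2L(onz([uv],C,.112)[0]))
for uv in [(252,155),(386,152)]: print(uv,W2L(onz([uv],C,.224-.01)[0]))
"
```

```text
(108, 92) [ 0.0293 -0.139   0.112 ]
(434, 90) [-0.1733 -0.1396  0.112 ]
(270, 91) [-0.0724 -0.1386  0.112 ]
(252, 155) [-0.0793 -0.113   0.214 ]
(386, 152) [-0.1252 -0.1141  0.214 ]
```

```bash

python3 -m inch '[{"dx":0,"dy":2.5,"dz":0,"ax":0,"ay":0,"az":0},{"dx":0,"dy":2.5,"dz":0,"ax":0,"ay":0,"az":0},{"dx":0,"dy":1.5,"dz":0,"ax":0,"ay":0,"az":0},{"dx":0,"dy":0.5,"dz":0,"ax":0,"ay":0,"az":0},{"dx":0,"dy":0,"dz":0,"ax":0,"ay":0,"az":0}]'
python3 -m inch '[{"dx":0,"dy":0.3,"dz":0,"ax":0,"ay":0,"az":0},{"dx":0,"dy":0.2,"dz":0,"ax":0,"ay":0,"az":0},{"dx":0,"dy":0,"dz":0,"ax":0,"ay":0,"az":0}]'
python3 -c "
from g import *
where()"
```

```text
clock: 18.5
tcp_pos: [0.4499, -0.1632, 0.1293]
eef_rot: [[0.914, 0.001, -0.407], [0.407, 0.001, 0.914], [0.001, -1.0, 0.001]]
ft_force: [-0.2, -1.2, -2.2]
finger_gap: 0.0474
clock: 18.8
tcp_pos: [0.4502, -0.1641, 0.1251]
eef_rot: [[0.914, 0.002, -0.406], [0.406, 0.0, 0.914], [0.002, -1.0, -0.001]]
ft_force: [0.5, 0.5, -2.0]
finger_gap: 0.0471
t 18.8 tcp [ 0.4502 -0.1641  0.1251] tip [ 0.4503 -0.1641  0.1141] tipLocal [-0.1016 -0.0631  0.1141] F [ 0.5453  0.4585 -2.0328] gap 0.0471
  q [-0.4212 -0.2326  1.7464  0.0011  1.6255 -2.4096] pitch 0.14226485791930588 yaw 23.928832604787463
```

```bash

python3 -m inch '[{"dx":0,"dy":0.2,"dz":0,"ax":0,"ay":0,"az":0},{"dx":0,"dy":0,"dz":0,"ax":0,"ay":0,"az":0}]'
python3 -m inch '[{"dx":0,"dy":0.1,"dz":0,"ax":0,"ay":0,"az":0},{"dx":0,"dy":0,"dz":0,"ax":0,"ay":0,"az":0}]'
```

```text
clock: 19.0
tcp_pos: [0.4503, -0.1642, 0.123]
eef_rot: [[0.914, 0.003, -0.405], [0.405, 0.0, 0.914], [0.002, -1.0, -0.001]]
ft_force: [1.2, -0.9, -1.4]
finger_gap: 0.0473
clock: 19.2
tcp_pos: [0.4503, -0.1642, 0.123]
eef_rot: [[0.914, 0.003, -0.406], [0.406, -0.0, 0.914], [0.003, -1.0, -0.002]]
ft_force: [-1.8, 0.3, 4.9]
finger_gap: 0.0471
```

```bash

python3 -m inch '[{"dx":0,"dy":0,"dz":0,"ax":0,"ay":0,"az":0},{"dx":0,"dy":0,"dz":0,"ax":0,"ay":0,"az":0},{"dx":0,"dy":0,"dz":0,"ax":0,"ay":0,"az":0}]' 65
python3 -m inch '[{"dx":0,"dy":-3,"dz":0,"ax":0,"ay":0,"az":0},{"dx":0,"dy":-4,"dz":0,"ax":0,"ay":0,"az":0},{"dx":0,"dy":-4,"dz":0,"ax":0,"ay":0,"az":0},{"dx":0,"dy":-2,"dz":0,"ax":0,"ay":0,"az":0},{"dx":0,"dy":0,"dz":0,"ax":0,"ay":0,"az":0}]'
python3 -c "
from g import *
where();crop('wrist','wrist17',None,1); crop('top','top17',(170,110,370,260),4);to_tip(Rslant(np.radians(22),0),[.598,.302,.2])"
```

```text
clock: 19.5
tcp_pos: [0.45, -0.164, 0.1214]
eef_rot: [[0.914, 0.002, -0.406], [0.406, 0.0, 0.914], [0.002, -1.0, -0.0]]
ft_force: [-0.4, 0.2, 0.1]
finger_gap: 0.064
clock: 20.0
tcp_pos: [0.4509, -0.1645, 0.2556]
eef_rot: [[0.914, 0.008, -0.406], [0.406, -0.002, 0.914], [0.006, -1.0, -0.005]]
ft_force: [-0.2, -0.2, 0.5]
finger_gap: 0.0633
t 20.0 tcp [ 0.4509 -0.1645  0.2556] tip [ 0.451  -0.1645  0.2446] tipLocal [-0.1009 -0.0627  0.2446] F [-0.1981 -0.211   0.4975] gap 0.0633
  q [-0.4215 -0.2356  1.5183  0.0011  1.8507 -2.4097] pitch 0.47025406166972655 yaw 23.932225708564808
shift-first(cm, now axes) [32.4393  4.0487 36.5891] turn deg [0.0126 1.9342 0.0919] n 9.813176781385758 0.22543165858730682
   shift after turn [31.1923  4.0058 37.6624]
```

View pics/wrist17.png

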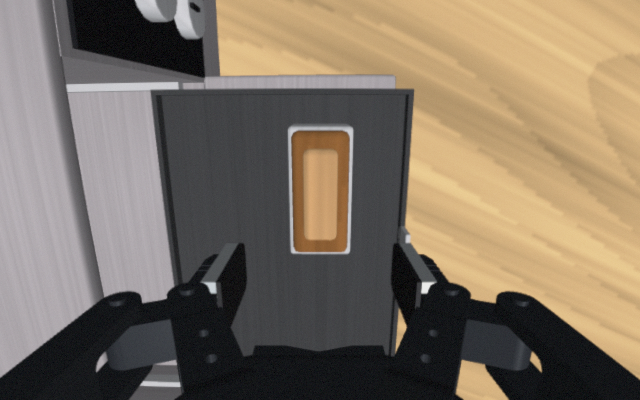

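View pics/top17.png

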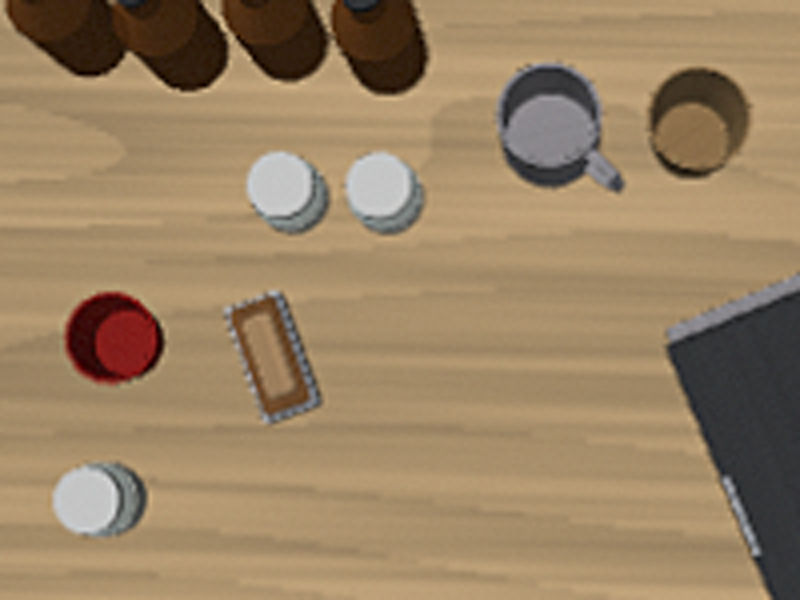

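```bash

python3 -m inch '[{"dx":2.7,"dy":0,"dz":3.4,"ax":0,"ay":1,"az":0},{"dx":2.7,"dy":0,"dz":3.4,"ax":0,"ay":0.9,"az":0},{"dx":2.7,"dy":0,"dz":3.4,"ax":0,"ay":0,"az":0},{"dx":2.7,"dy":0,"dz":3.4,"ax":0,"ay":0,"az":0},{"dx":2.7,"dy":0,"dz":3.4,"ax":0,"ay":0,"az":0}]' 0
python3 -m inch '[{"dx":2.7,"dy":0,"dz":3.4,"ax":0,"ay":0,"az":0},{"dx":2.7,"dy":0,"dz":3.4,"ax":0,"ay":0,"az":0},{"dx":2.7,"dy":0,"dz":3.4,"ax":0,"ay":0,"az":0},{"dx":2.7,"dy":0,"dz":3.4,"ax":0,"ay":0,"az":0},{"dx":2.7,"dy":0,"dz":3.4,"ax":0,"ay":0,"az":0}]' 0
python3 -m inch '[{"dx":1.5,"dy":2,"dz":3,"ax":0,"ay":0,"az":0},{"dx":0,"dy":2,"dz":0,"ax":0,"ay":0,"az":0},{"dx":0,"dy":0,"dz":0,"ax":0,"ay":0,"az":0},{"dx":0,"dy":0,"dz":0,"ax":0,"ay":0,"az":0},{"dx":0,"dy":0,"dz":0,"ax":0,"ay":0,"az":0}]' 0
python3 -c "
from g import *
where();crop('wrist','wrist18',None,1)
im=cv2.imread('pics/wrist18.png')[120:350,240:400]
cv2.imwrite('pics/wrist18c.png',cv2.resize(im,None,fx=2.5,fy=2.5,interpolation=cv2.INTER_CUBIC))
"
```

```text
clock: 20.6
tcp_pos: [0.5087, 0.0465, 0.2492]
eef_rot: [[0.927, -0.002, -0.375], [0.375, 0.0, 0.927], [-0.002, -1.0, 0.001]]
ft_force: [0.9, 0.1, 0.1]
finger_gap: 0.0852
clock: 21.1
tcp_pos: [0.5701, 0.2546, 0.249]
eef_rot: [[0.927, -0.002, -0.375], [0.375, -0.001, 0.927], [-0.002, -1.0, -0.0]]
ft_force: [1.1, -1.2, 0.3]
finger_gap: 0.0854
clock: 21.6
tcp_pos: [0.5735, 0.2857, 0.2129]
eef_rot: [[0.927, 0.003, -0.374], [0.374, 0.001, 0.927], [0.003, -1.0, -0.0]]
ft_force: [0.3, -0.8, 0.6]
finger_gap: 0.0854
t 21.6 tcp [0.5735 0.2857 0.2129] tip [0.5735 0.2857 0.2019] tipLocal [-0.4629  0.2318  0.2019] F [ 0.3093 -0.7576  0.5538] gap 0.0854
  q [ 0.4094  0.1957  1.1683 -0.0005  1.7751 -1.545 ] pitch 0.15153728677710637 yaw 21.97300054573083
```

View pics/wrist18.png

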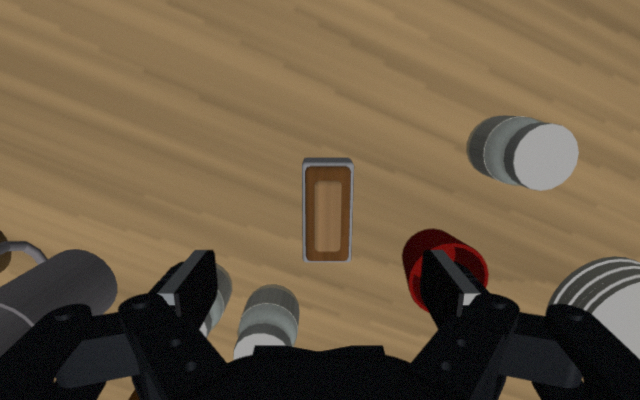

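View pics/wrist18c.png

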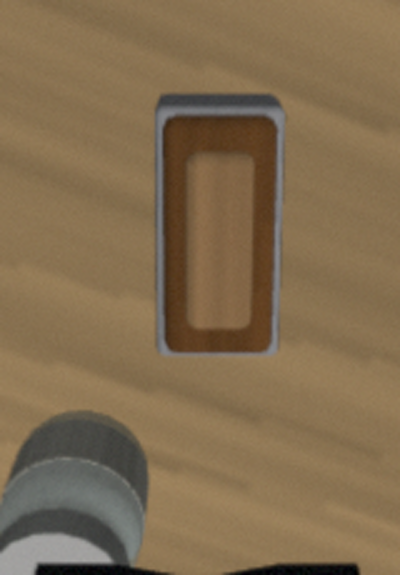

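```bash

python3 - <<'E'
from tin import *
C=cal('wrist'); m=tin(np.array([(157,110),(286,108),(279,354),(157,355)])/2.5+[240,120],C)
where()
to_tip(Rslant(np.radians(22.3),0),[m[0],m[1],.01])
E
```

```text
tin [0.6014 0.306  0.036 ] [0.047  0.0977 0.0481 0.0974] 21.639992099270867
t 21.65 tcp [0.5736 0.2857 0.2134] tip [0.5737 0.2858 0.2024] tipLocal [-0.4629  0.2319  0.2024] F [ 0.3498  0.0014 -0.0575] gap 0.0854
  q [ 0.4093  0.1952  1.1677 -0.0005  1.775  -1.545 ] pitch 0.21136645713364077 yaw 21.966858501101914
shift-first(cm, now axes) [ 3.2592 19.2559  0.8485] turn deg [ 0.0222 -0.3331  0.2102] n 3.90963276996463 0.04592582776122933
   shift after turn [ 3.3346 19.2441  0.8218]
```

```bash

python3 -m inch '[{"dx":3.1,"dy":0,"dz":0.7,"ax":0,"ay":0,"az":0},{"dx":0,"dy":4,"dz":0,"ax":0,"ay":0,"az":0},{"dx":0,"dy":4,"dz":0,"ax":0,"ay":0,"az":0},{"dx":0,"dy":4,"dz":0,"ax":0,"ay":0,"az":0},{"dx":0,"dy":0,"dz":0,"ax":0,"ay":0,"az":0}]' 45
python3 -m inch '[{"dx":0,"dy":0,"dz":0,"ax":0,"ay":0,"az":0},{"dx":0,"dy":0,"dz":0,"ax":0,"ay":0,"az":0}]'
python3 -c "
from g import *
where();crop('wrist','wrist19',None,1)"
```

```text
clock: 22.15
tcp_pos: [0.5967, 0.3026, 0.0853]
eef_rot: [[0.927, -0.008, -0.374], [0.374, -0.004, 0.927], [-0.009, -1.0, -0.001]]
ft_force: [-0.7, 0.2, -0.9]
finger_gap: 0.0701
clock: 22.35
tcp_pos: [0.6012, 0.305, 0.0965]
eef_rot: [[0.927, 0.007, -0.375], [0.375, 0.003, 0.927], [0.008, -1.0, -0.0]]
ft_force: [-0.6, 0.6, -0.2]
finger_gap: 0.0705
t 22.35 tcp [0.6012 0.305  0.0965] tip [0.6013 0.305  0.0855] tipLocal [-0.4693  0.265   0.0855] F [-0.5572  0.6334 -0.2246] gap 0.0705
  q [ 0.4192  0.3013  1.2514 -0.0003  1.5811 -1.5356] pitch 0.44257208664146197 yaw 22.005287389291436
```

View pics/wrist19.png

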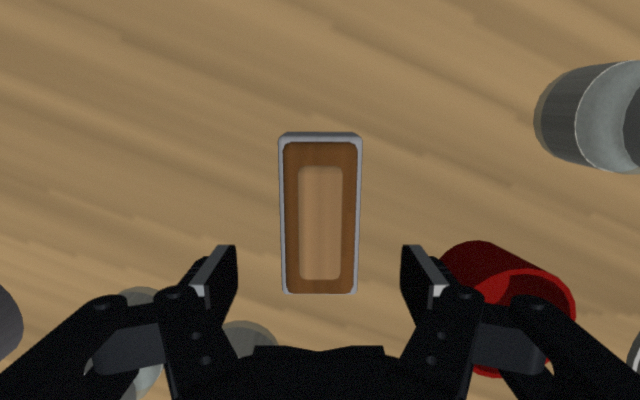

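```bash

python3 -m inch '[{"dx":0,"dy":2.5,"dz":0,"ax":0,"ay":0,"az":0},{"dx":0,"dy":2.5,"dz":0,"ax":0,"ay":0,"az":0},{"dx":0,"dy":1.5,"dz":0,"ax":0,"ay":0,"az":0},{"dx":0,"dy":0,"dz":0,"ax":0,"ay":0,"az":0},{"dx":0,"dy":0,"dz":0,"ax":0,"ay":0,"az":0}]' 70
python3 -c "
from g import *
where();crop('wrist','wrist20',None,1)"
```

```text
clock: 22.9
tcp_pos: [0.6003, 0.3049, 0.0287]
eef_rot: [[0.927, 0.003, -0.375], [0.375, 0.001, 0.927], [0.003, -1.0, -0.0]]
ft_force: [0.6, 0.4, -0.0]
finger_gap: 0.062
t 22.9 tcp [0.6003 0.3049 0.0287] tip [0.6003 0.3049 0.0177] tipLocal [-0.4696  0.2641  0.0177] F [ 0.5571  0.3675 -0.0089] gap 0.062
  q [ 0.4196  0.3411  1.3257 -0.0003  1.4713 -1.5356] pitch 0.1997412342965656 yaw 22.030773363600844
```

View pics/wrist20.png

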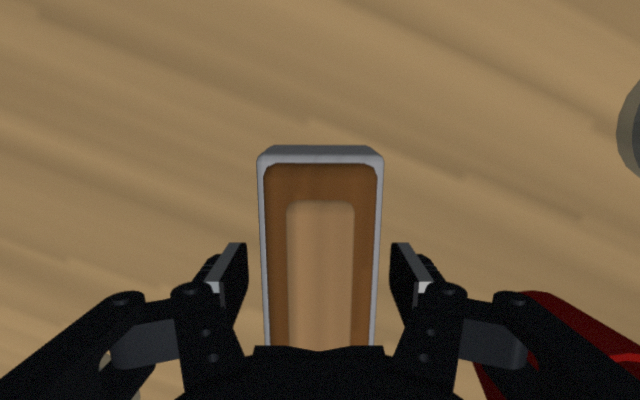

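```bash

python3 -m inch '[{"dx":0,"dy":0.5,"dz":0,"ax":0,"ay":0,"az":0},{"dx":0,"dy":0,"dz":0,"ax":0,"ay":0,"az":0}]'
python3 -m inch '[{"dx":0,"dy":0,"dz":0,"ax":0,"ay":0,"az":0},{"dx":0,"dy":0,"dz":0,"ax":0,"ay":0,"az":0},{"dx":0,"dy":0,"dz":0,"ax":0,"ay":0,"az":0},{"dx":0,"dy":0,"dz":0,"ax":0,"ay":0,"az":0},{"dx":0,"dy":0,"dz":0,"ax":0,"ay":0,"az":0}]' 255 50
python3 -c "
from g import *
where()"
python3 -m inch '[{"dx":0,"dy":-1,"dz":0,"ax":0,"ay":0,"az":0},{"dx":0,"dy":-4,"dz":0,"ax":0,"ay":0,"az":0},{"dx":0,"dy":-4.5,"dz":0,"ax":0,"ay":0,"az":0},{"dx":0,"dy":-4.5,"dz":0,"ax":0,"ay":0,"az":0},{"dx":0,"dy":-4,"dz":0,"ax":0,"ay":-1.9,"az":0}]'
python3 -c "
from g import *
where();to_tip(Rslant(OV[2]+np.pi/2,0),L2W(-.10,.066,.20))"
```

```text
clock: 23.15
tcp_pos: [0.5999, 0.3048, 0.0226]
eef_rot: [[0.927, 0.003, -0.375], [0.375, 0.001, 0.927], [0.003, -1.0, -0.0]]
ft_force: [-0.4, 0.0, 0.8]
finger_gap: 0.0616
clock: 23.65
tcp_pos: [0.5999, 0.3048, 0.0227]
eef_rot: [[0.927, 0.002, -0.375], [0.375, 0.001, 0.927], [0.003, -1.0, -0.0]]
ft_force: [0.4, 0.8, 4.8]
finger_gap: 0.0471
t 23.65 tcp [0.5999 0.3048 0.0227] tip [0.5999 0.3049 0.0117] tipLocal [-0.4697  0.2637  0.0117] F [0.4079 0.8396 4.7537] gap 0.0471
  q [ 0.4197  0.3452  1.3316 -0.0002  1.4622 -1.5357] pitch 0.15106864542250975 yaw 22.03474213176978
clock: 24.15
tcp_pos: [0.599, 0.3043, 0.204]
eef_rot: [[0.914, 0.001, -0.406], [0.406, 0.0, 0.914], [0.001, -1.0, -0.001]]
ft_force: [1.2, -0.2, -2.8]
finger_gap: 0.0469
t 24.15 tcp [0.599  0.3043 0.204 ] tip [0.599  0.3043 0.193 ] tipLocal [-0.4695  0.2626  0.193 ] F [ 1.1735 -0.2234 -2.7977] gap 0.0469
  q [ 0.4197  0.2829  1.083  -0.0006  1.7743 -1.5692] pitch 0.08546781867573323 yaw 23.948025749294086
shift-first(cm, now axes) [-19.6922  -0.7013 -36.9375] turn deg [0.0335 0.0502 0.0786] n 8.372949586016375 0.011538390858354671
   shift after turn [-19.6608  -0.6959 -36.9544]
```

```bash

python3 -m inch '[{"dx":-2.2,"dy":0,"dz":-4.1,"ax":0,"ay":0,"az":0},{"dx":-2.2,"dy":0,"dz":-4.1,"ax":0,"ay":0,"az":0},{"dx":-2.2,"dy":0,"dz":-4.1,"ax":0,"ay":0,"az":0},{"dx":-2.2,"dy":0,"dz":-4.1,"ax":0,"ay":0,"az":0},{"dx":-2.2,"dy":0,"dz":-4.1,"ax":0,"ay":0,"az":0}]'
python3 -m inch '[{"dx":-2.2,"dy":0,"dz":-4.1,"ax":0,"ay":0,"az":0},{"dx":-2.2,"dy":0,"dz":-4.1,"ax":0,"ay":0,"az":0},{"dx":-2.2,"dy":0,"dz":-4.1,"ax":0,"ay":0,"az":0},{"dx":-2.1,"dy":0,"dz":-4.1,"ax":0,"ay":0,"az":0},{"dx":0,"dy":0,"dz":0,"ax":0,"ay":0,"az":0}]'
python3 -m inch '[{"dx":0,"dy":0,"dz":0,"ax":0,"ay":0,"az":0},{"dx":0,"dy":0,"dz":0,"ax":0,"ay":0,"az":0}]'
python3 -c "
from g import *
where();to_tip(Rslant(OV[2]+np.pi/2,0),L2W(-.10,.066,.18))
crop('wrist','wrist21',None,1);crop('top','top21',(300,110,500,310),3)"
```

```text
clock: 24.65
tcp_pos: [0.581, 0.0707, 0.2013]
eef_rot: [[0.914, 0.0, -0.406], [0.406, -0.0, 0.914], [0.0, -1.0, -0.0]]
ft_force: [1.7, 0.2, -2.7]
finger_gap: 0.0471
clock: 25.15
tcp_pos: [0.5676, -0.1183, 0.201]
eef_rot: [[0.917, -0.001, -0.399], [0.399, -0.002, 0.917], [-0.001, -1.0, -0.002]]
ft_force: [-0.8, 0.7, -2.9]
finger_gap: 0.047
clock: 25.35
tcp_pos: [0.5688, -0.1118, 0.2015]
eef_rot: [[0.914, 0.001, -0.406], [0.406, 0.001, 0.914], [0.001, -1.0, 0.001]]
ft_force: [0.6, 1.0, -3.1]
finger_gap: 0.0473
t 25.35 tcp [ 0.5688 -0.1118  0.2015] tip [ 0.5688 -0.1118  0.1905] tipLocal [-0.1014  0.0665  0.1905] F [ 0.5958  0.9679 -3.0587] gap 0.0473
  q [-0.2535  0.0313  1.3648  0.0013  1.7449 -2.2423] pitch 0.0801161759083826 yaw 23.966532572336963
shift-first(cm, now axes) [-0.0481  1.0527 -0.136 ] turn deg [-0.0378  0.0687  0.0707] n 0.21250661922857397 0.012282380040004781
   shift after turn [-0.0466  1.0528 -0.1353]
```

View pics/wrist21.png

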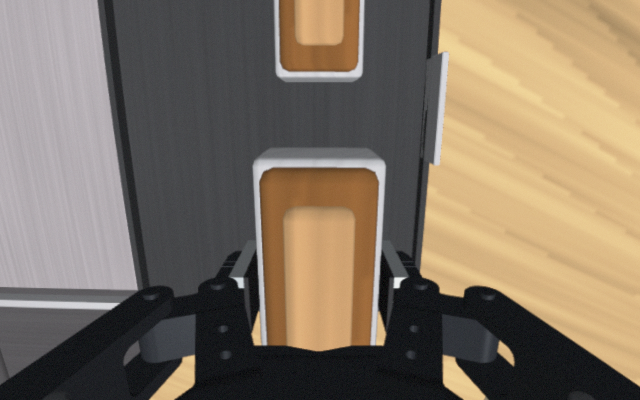

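View pics/top21.png

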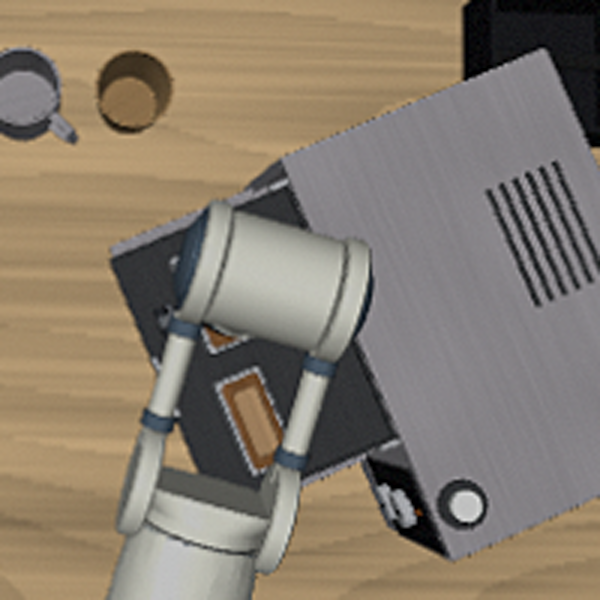

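```bash

python3 -m inch '[{"dx":0,"dy":2.5,"dz":0,"ax":0,"ay":0,"az":0},{"dx":0,"dy":2.5,"dz":0,"ax":0,"ay":0,"az":0},{"dx":0,"dy":1.5,"dz":0,"ax":0,"ay":0,"az":0},{"dx":0,"dy":0.5,"dz":0,"ax":0,"ay":0,"az":0},{"dx":0,"dy":0,"dz":0,"ax":0,"ay":0,"az":0}]'
python3 -m inch '[{"dx":0,"dy":0.3,"dz":0,"ax":0,"ay":0,"az":0},{"dx":0,"dy":0,"dz":0,"ax":0,"ay":0,"az":0}]'
python3 -m inch '[{"dx":0,"dy":0.2,"dz":0,"ax":0,"ay":0,"az":0},{"dx":0,"dy":0,"dz":0,"ax":0,"ay":0,"az":0}]'
python3 -m inch '[{"dx":0,"dy":0.2,"dz":0,"ax":0,"ay":0,"az":0},{"dx":0,"dy":0,"dz":0,"ax":0,"ay":0,"az":0}]'
```

```text
clock: 25.95
tcp_pos: [0.5689, -0.112, 0.1313]
eef_rot: [[0.914, 0.0, -0.407], [0.407, 0.001, 0.914], [0.001, -1.0, 0.0]]
ft_force: [-0.7, 0.3, -2.5]
finger_gap: 0.0473
clock: 26.15
tcp_pos: [0.5696, -0.1126, 0.1299]
eef_rot: [[0.914, 0.003, -0.406], [0.406, -0.0, 0.914], [0.003, -1.0, -0.001]]
ft_force: [-0.5, -0.0, -2.3]
finger_gap: 0.0471
clock: 26.35
tcp_pos: [0.5692, -0.1127, 0.1271]
eef_rot: [[0.914, 0.002, -0.406], [0.406, 0.0, 0.914], [0.002, -1.0, -0.001]]
ft_force: [0.0, 0.2, -2.6]
finger_gap: 0.0468
clock: 26.55
tcp_pos: [0.5691, -0.1126, 0.1247]
eef_rot: [[0.914, 0.002, -0.406], [0.406, 0.0, 0.914], [0.002, -1.0, -0.0]]
ft_force: [0.6, 0.1, -3.3]
finger_gap: 0.047
```

```bash

python3 -m inch '[{"dx":0,"dy":0.1,"dz":0,"ax":0,"ay":0,"az":0},{"dx":0,"dy":0,"dz":0,"ax":0,"ay":0,"az":0}]'
python3 -m inch '[{"dx":0,"dy":0.1,"dz":0,"ax":0,"ay":0,"az":0},{"dx":0,"dy":0,"dz":0,"ax":0,"ay":0,"az":0}]'
```

```text
clock: 26.75
tcp_pos: [0.5692, -0.1126, 0.1246]
eef_rot: [[0.914, 0.002, -0.406], [0.406, 0.0, 0.914], [0.002, -1.0, -0.001]]
ft_force: [-2.3, -0.7, 2.5]
finger_gap: 0.0472
clock: 26.95
tcp_pos: [0.5692, -0.1129, 0.1246]
eef_rot: [[0.914, 0.003, -0.406], [0.406, -0.0, 0.914], [0.003, -1.0, -0.002]]
ft_force: [-3.9, 0.1, 6.7]
finger_gap: 0.047
```

```bash

python3 -m inch '[{"dx":0,"dy":0,"dz":0,"ax":0,"ay":0,"az":0},{"dx":0,"dy":0,"dz":0,"ax":0,"ay":0,"az":0},{"dx":0,"dy":0,"dz":0,"ax":0,"ay":0,"az":0}]' 65
python3 -m inch '[{"dx":0,"dy":-3,"dz":0,"ax":0,"ay":0,"az":0},{"dx":0,"dy":-4,"dz":0,"ax":0,"ay":0,"az":0},{"dx":0,"dy":-4,"dz":0,"ax":0,"ay":0,"az":0},{"dx":0,"dy":-2,"dz":0,"ax":0,"ay":0,"az":0},{"dx":0,"dy":0,"dz":0,"ax":0,"ay":0,"az":0}]'
python3 -m inch '[{"dx":-4,"dy":0,"dz":3,"ax":0,"ay":0,"az":0},{"dx":-4,"dy":0,"dz":3,"ax":0,"ay":0,"az":0},{"dx":0,"dy":0,"dz":3,"ax":0,"ay":0,"az":0},{"dx":0,"dy":0,"dz":0,"ax":0,"ay":0,"az":0}]' 255
python3 -c "
from g import *
where();crop('wrist','wrist22',None,1); crop('top','top22',None,1); crop('side','side22',None,1)"
```

```text
clock: 27.25
tcp_pos: [0.5692, -0.1125, 0.1226]
eef_rot: [[0.914, 0.002, -0.406], [0.406, 0.0, 0.914], [0.002, -1.0, -0.0]]
ft_force: [-0.9, -0.8, 0.7]
finger_gap: 0.0635
clock: 27.75
tcp_pos: [0.5701, -0.1129, 0.2574]
eef_rot: [[0.914, 0.009, -0.406], [0.406, -0.001, 0.914], [0.008, -1.0, -0.005]]
ft_force: [-0.5, -0.1, 0.2]
finger_gap: 0.0639
clock: 28.15
tcp_pos: [0.4576, -0.0609, 0.2516]
eef_rot: [[0.913, 0.001, -0.407], [0.407, 0.002, 0.913], [0.002, -1.0, 0.001]]
ft_force: [0.9, -0.0, -1.4]
finger_gap: 0.0053
t 28.15 tcp [ 0.4576 -0.0609  0.2516] tip [ 0.4577 -0.0609  0.2406] tipLocal [-0.1929 -0.0146  0.2406] F [ 0.8972 -0.0124 -1.3954] gap 0.0053
  q [-0.2073 -0.2796  1.5619  0.0018  1.8586 -2.1971] pitch 0.1053093180078461 yaw 24.034164538480475
```

View pics/wrist22.png

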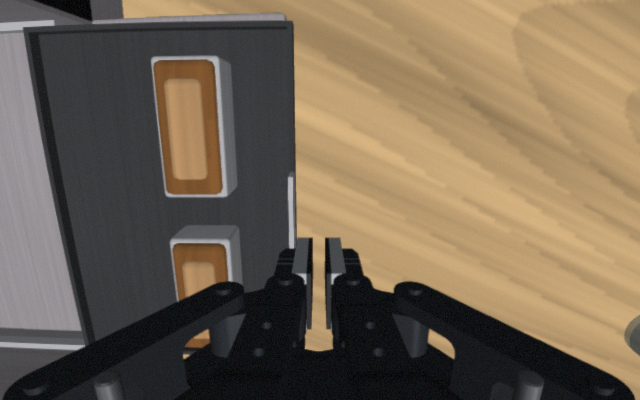

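View pics/top22.png

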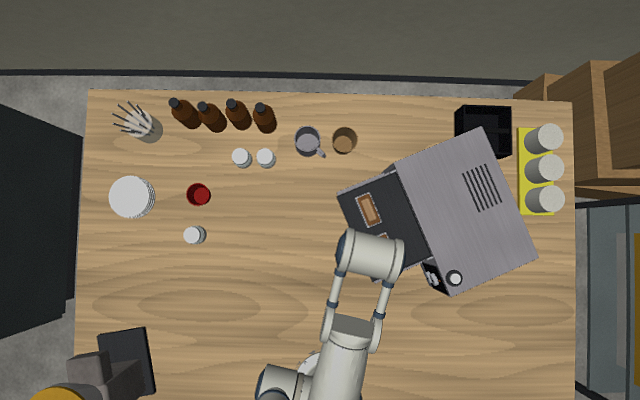

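View pics/side22.png

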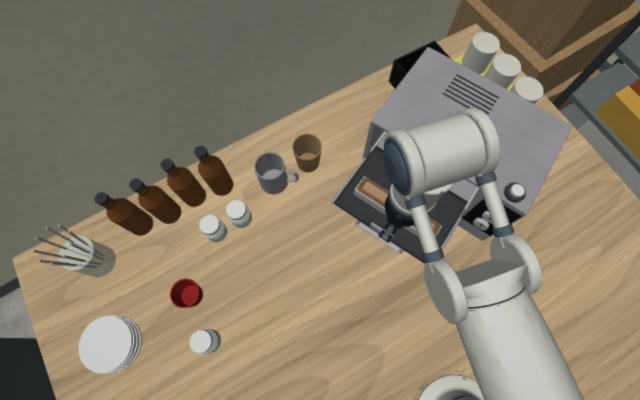

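```bash

python3 -m inch '[{"dx":0,"dy":0,"dz":0,"ax":0,"ay":8.2,"az":0},{"dx":0,"dy":0,"dz":0,"ax":0,"ay":8.2,"az":0},{"dx":0,"dy":0,"dz":0,"ax":0,"ay":8.2,"az":0},{"dx":0,"dy":0,"dz":0,"ax":0,"ay":8.2,"az":0},{"dx":0,"dy":0,"dz":0,"ax":0,"ay":8.2,"az":0}]' 255
python3 -m inch '[{"dx":0,"dy":0,"dz":0,"ax":0,"ay":8.2,"az":0},{"dx":0,"dy":0,"dz":0,"ax":0,"ay":8.2,"az":0},{"dx":0,"dy":0,"dz":0,"ax":0,"ay":8.2,"az":0},{"dx":0,"dy":0,"dz":0,"ax":0,"ay":8.2,"az":0},{"dx":0,"dy":0,"dz":0,"ax":0,"ay":8.2,"az":0}]' 255
python3 -m inch '[{"dx":-4,"dy":0,"dz":0,"ax":0,"ay":8,"az":0},{"dx":0,"dy":0,"dz":0,"ax":0,"ay":0,"az":-7.5},{"dx":0,"dy":0,"dz":0,"ax":0,"ay":0,"az":-7.5},{"dx":0,"dy":0,"dz":0,"ax":0,"ay":0,"az":-7.5},{"dx":0,"dy":0,"dz":0,"ax":0,"ay":0,"az":-7.5}]' 255
python3 -m inch '[{"dx":0,"dy":0,"dz":0,"ax":0,"ay":0,"az":-7.5},{"dx":0,"dy":0,"dz":0,"ax":0,"ay":0,"az":-7.5},{"dx":0,"dy":0,"dz":0,"ax":0,"ay":0,"az":0},{"dx":0,"dy":0,"dz":0,"ax":0,"ay":0,"az":0}]' 255
python3 -c "
from g import *
where();to_tip(Rslant(OV[2],45),L2W(-.215,.003,.115));crop('wrist','wrist23',None,1)"
```

```text
clock: 28.8
tcp_pos: [0.4599, -0.0636, 0.2516]
eef_rot: [[0.954, -0.0, 0.3], [-0.3, 0.0, 0.954], [-0.0, -1.0, 0.0]]
ft_force: [0.8, -0.5, 0.2]
finger_gap: -0.0002
clock: 29.3
tcp_pos: [0.4599, -0.0636, 0.2516]
eef_rot: [[0.523, -0.0, 0.852], [-0.852, 0.0, 0.523], [-0.0, -1.0, 0.0]]
ft_force: [0.2, -1.2, 0.0]
finger_gap: -0.0003
clock: 29.8
tcp_pos: [0.439, -0.0293, 0.2531]
eef_rot: [[0.349, 0.207, 0.914], [-0.789, -0.461, 0.406], [0.505, -0.863, 0.003]]
ft_force: [-0.2, -0.8, -0.8]
finger_gap: 0.0002
clock: 30.2
tcp_pos: [0.4384, -0.0284, 0.2517]
eef_rot: [[0.289, 0.287, 0.913], [-0.647, -0.645, 0.407], [0.706, -0.709, -0.001]]
ft_force: [-0.3, -0.7, 0.0]
finger_gap: -0.0001
t 30.2 tcp [ 0.4384 -0.0284  0.2517] tip [ 0.4415 -0.0354  0.2439] tipLocal [-0.2227 -0.019   0.2439] F [-0.3351 -0.742   0.0498] gap -0.0001
  q [ 0.4045 -0.4987  1.8961 -0.7895  1.6837 -0.134 ] pitch 44.87339574014659 yaw -65.9773311799567
shift-first(cm, now axes) [-8.5439  9.6809  2.2096] turn deg [-0.0499  0.1266 -0.1266] n 2.6199224253995217 0.021630080261401813
   shift after turn [-8.5701  9.6601  2.1991]
```

View pics/wrist23.png

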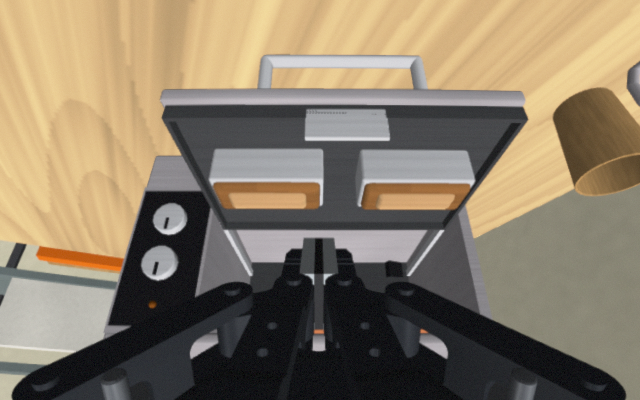

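```bash

python3 -m inch '[{"dx":-3,"dy":3,"dz":0.7,"ax":0,"ay":0,"az":0},{"dx":-3,"dy":3,"dz":0.7,"ax":0,"ay":0,"az":0},{"dx":-3,"dy":3,"dz":0.7,"ax":0,"ay":0,"az":0},{"dx":0,"dy":0,"dz":0,"ax":0,"ay":0,"az":0},{"dx":0,"dy":0,"dz":0,"ax":0,"ay":0,"az":0}]' 255
python3 -c "
from g import *
where();to_tip(Rslant(OV[2],45),L2W(-.195,.003,.115));crop('wrist','wrist24',None,1)"
```

```text
clock: 30.75
tcp_pos: [0.4579, -0.0214, 0.1268]
eef_rot: [[0.284, 0.286, 0.915], [-0.647, -0.647, 0.403], [0.707, -0.707, 0.001]]
ft_force: [0.8, 0.3, 0.6]
finger_gap: -0.0
t 30.75 tcp [ 0.4579 -0.0214  0.1268] tip [ 0.461  -0.0285  0.119 ] tipLocal [-0.2212  0.0016  0.119 ] F [0.8193 0.253  0.6437] gap -0.0
  q [ 0.4028 -0.3818  2.0361 -0.788   1.5021  0.0511] pitch 45.01631290400849 yaw -66.20422629099596
shift-first(cm, now axes) [1.5647 2.1333 0.1402] turn deg [ 0.0231 -0.1213  0.0163] n 0.5298677491867271 0.014501068953620563
   shift after turn [1.5656 2.1329 0.1361]
```

View pics/wrist24.png

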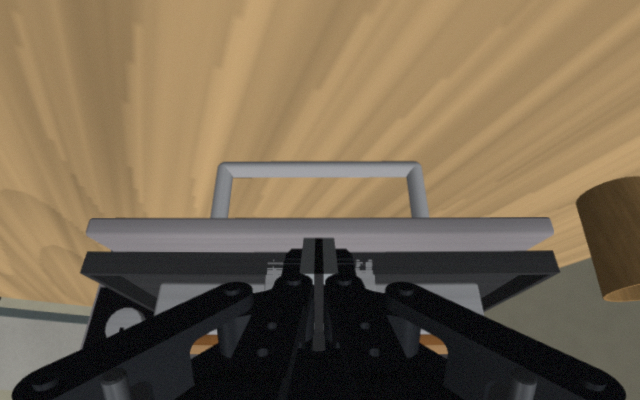

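```bash

python3 -m inch '[{"dx":0.8,"dy":1.2,"dz":0.1,"ax":0,"ay":0,"az":0},{"dx":0.7,"dy":0.9,"dz":0,"ax":0,"ay":0,"az":0},{"dx":0.5,"dy":0.5,"dz":0,"ax":0,"ay":0,"az":0},{"dx":0.5,"dy":0.5,"dz":0,"ax":0,"ay":0,"az":0},{"dx":0.7,"dy":0.7,"dz":0,"ax":0,"ay":0,"az":0}]' 255
python3 -m inch '[{"dx":0.7,"dy":0.7,"dz":0,"ax":0,"ay":0,"az":0},{"dx":1,"dy":1,"dz":0,"ax":0,"ay":0,"az":0},{"dx":1,"dy":1,"dz":0,"ax":0,"ay":0,"az":0},{"dx":1,"dy":1,"dz":0,"ax":0,"ay":0,"az":0},{"dx":1,"dy":1,"dz":0,"ax":0,"ay":0,"az":0}]' 255
python3 -c "
from g import *
where();crop('wrist','wrist25',None,1)"
```

```text
clock: 31.3
tcp_pos: [0.479, -0.0654, 0.1221]
eef_rot: [[0.285, 0.289, 0.914], [-0.647, -0.645, 0.406], [0.707, -0.707, 0.003]]
ft_force: [-1.2, 1.2, 1.3]
finger_gap: 0.0001
clock: 31.8
tcp_pos: [0.5061, -0.1267, 0.1216]
eef_rot: [[0.285, 0.289, 0.914], [-0.647, -0.646, 0.406], [0.707, -0.707, 0.002]]
ft_force: [0.6, 2.7, 1.1]
finger_gap: -0.0001
t 31.8 tcp [ 0.5061 -0.1267  0.1216] tip [ 0.5093 -0.1338  0.1138] tipLocal [-0.1054  0.0031  0.1138] F [0.6281 2.6992 1.0702] gap -0.0001
  q [ 0.1259 -0.3492  2.021  -0.7814  1.2914 -0.1353] pitch 45.03117434060413 yaw -66.03743359772928
```

View pics/wrist25.png

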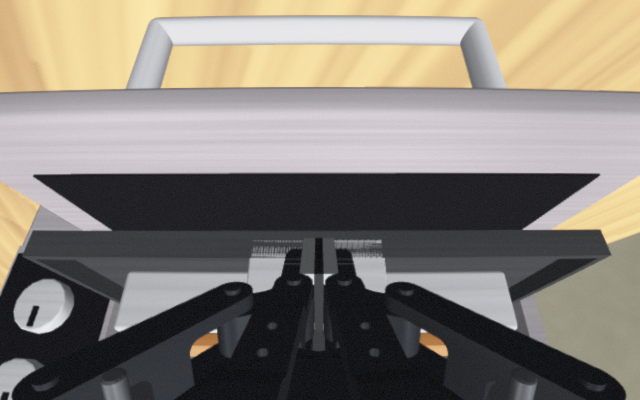

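```bash

python3 -m inch '[{"dx":1,"dy":1,"dz":0,"ax":0,"ay":0,"az":0},{"dx":1,"dy":1,"dz":0,"ax":0,"ay":0,"az":0},{"dx":1,"dy":1,"dz":0,"ax":0,"ay":0,"az":0},{"dx":1,"dy":1,"dz":0,"ax":0,"ay":0,"az":0},{"dx":1,"dy":1,"dz":0,"ax":0,"ay":0,"az":0}]' 255
python3 -m inch '[{"dx":0.7,"dy":0.7,"dz":0,"ax":0,"ay":0,"az":0},{"dx":0.7,"dy":0.7,"dz":0,"ax":0,"ay":0,"az":0},{"dx":0.3,"dy":0.3,"dz":0,"ax":0,"ay":0,"az":0},{"dx":0,"dy":0,"dz":0,"ax":0,"ay":0,"az":0}]' 255
python3 -c "
from g import *
where();crop('wrist','wrist26',None,1)"
```

```text
clock: 32.35
tcp_pos: [0.5342, -0.1911, 0.1209]
eef_rot: [[0.286, 0.288, 0.914], [-0.647, -0.646, 0.406], [0.707, -0.707, 0.001]]
ft_force: [-1.6, 1.1, -0.1]
finger_gap: 0.0002
clock: 32.75
tcp_pos: [0.5439, -0.213, 0.1212]
eef_rot: [[0.285, 0.287, 0.914], [-0.647, -0.646, 0.405], [0.707, -0.707, 0.001]]
ft_force: [-0.2, -0.4, 0.2]
finger_gap: 0.0003
t 32.75 tcp [ 0.5439 -0.213   0.1212] tip [ 0.5471 -0.2202  0.1134] tipLocal [-0.0111  0.0027  0.1134] F [-0.2423 -0.3955  0.2266] gap 0.0003
  q [-0.0757 -0.2578  1.9489 -0.7553  1.1396 -0.2742] pitch 45.02336030060021 yaw -66.10739492294253
```

View pics/wrist26.png

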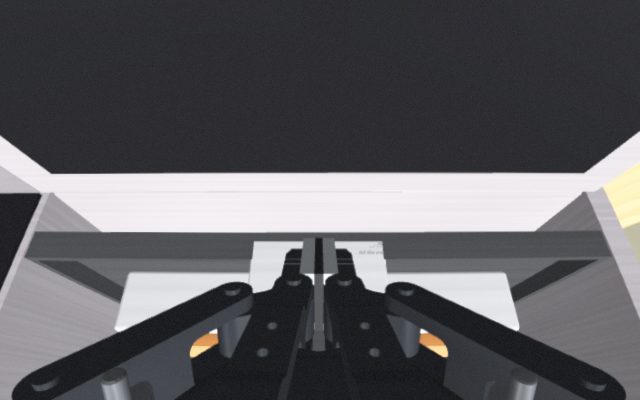

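```bash

python3 -m inch '[{"dx":0.3,"dy":0.3,"dz":0,"ax":0,"ay":0,"az":0},{"dx":0.3,"dy":0.3,"dz":0,"ax":0,"ay":0,"az":0},{"dx":0.2,"dy":0.2,"dz":0,"ax":0,"ay":0,"az":0},{"dx":0,"dy":0,"dz":0,"ax":0,"ay":0,"az":0}]' 255
python3 -c "
from g import *
where()"
python3 -m inch '[{"dx":0.2,"dy":0.2,"dz":0,"ax":0,"ay":0,"az":0},{"dx":0.2,"dy":0.2,"dz":0,"ax":0,"ay":0,"az":0},{"dx":0,"dy":0,"dz":0,"ax":0,"ay":0,"az":0}]' 255
python3 -c "
from g import *
where()"
```

```text
clock: 33.2
tcp_pos: [0.5486, -0.2231, 0.1214]
eef_rot: [[0.285, 0.288, 0.914], [-0.646, -0.646, 0.406], [0.708, -0.707, 0.002]]
ft_force: [-0.2, 0.5, -0.2]
finger_gap: 0.0
t 33.2 tcp [ 0.5486 -0.2231  0.1214] tip [ 0.5518 -0.2302  0.1136] tipLocal [0.     0.0029 0.1136] F [-0.1663  0.4863 -0.1982] gap 0.0
  q [-0.0972 -0.2439  1.9373 -0.7514  1.1227 -0.29  ] pitch 45.03993479588232 yaw -66.0698818062817
clock: 33.5
tcp_pos: [0.5494, -0.2241, 0.1212]
eef_rot: [[0.286, 0.286, 0.915], [-0.652, -0.641, 0.404], [0.702, -0.712, 0.003]]
ft_force: [-27.4, 36.4, 16.6]
finger_gap: -0.0003
t 33.5 tcp [ 0.5494 -0.2241  0.1212] tip [ 0.5525 -0.2312  0.1133] tipLocal [0.0012 0.0032 0.1133] F [-27.3994  36.3994  16.5629] gap -0.0003
  q [-0.1025 -0.2404  1.9314 -0.7413  1.1235 -0.2978] pitch 44.59636593140828 yaw -66.16287737041262
```

```bash

python3 -m inch '[{"dx":-0.5,"dy":-0.5,"dz":0,"ax":0,"ay":0,"az":0},{"dx":-2,"dy":-2,"dz":0,"ax":0,"ay":0,"az":0},{"dx":-2.5,"dy":-2.5,"dz":0,"ax":0,"ay":0,"az":0},{"dx":-2.5,"dy":-2.5,"dz":0,"ax":0,"ay":0,"az":0},{"dx":0,"dy":-4,"dz":0,"ax":0,"ay":0,"az":0}]' 255
python3 -m inch '[{"dx":0,"dy":-4,"dz":0,"ax":0,"ay":0,"az":0},{"dx":0,"dy":-2,"dz":0,"ax":0,"ay":0,"az":0},{"dx":0,"dy":0,"dz":0,"ax":0,"ay":0,"az":0},{"dx":0,"dy":0,"dz":0,"ax":0,"ay":0,"az":0}]' 255
python3 -c "
from g import *
where();crop('wrist','wrist27',None,1)"
```

```text
clock: 34.0
tcp_pos: [0.4936, -0.1041, 0.1453]
eef_rot: [[0.291, 0.283, 0.914], [-0.646, -0.646, 0.406], [0.705, -0.709, -0.005]]
ft_force: [0.0, -0.2, -0.1]
finger_gap: -0.0
clock: 34.4
tcp_pos: [0.4792, -0.0664, 0.1917]
eef_rot: [[0.286, 0.289, 0.914], [-0.646, -0.646, 0.406], [0.707, -0.707, 0.002]]
ft_force: [-0.4, -0.3, 0.7]
finger_gap: 0.0001
t 34.4 tcp [ 0.4792 -0.0664  0.1917] tip [ 0.4824 -0.0735  0.1839] tipLocal [-0.1714  0.0029  0.1839] F [-0.3625 -0.261   0.6606] gap 0.0001
  q [ 0.2817 -0.4222  1.9492 -0.7785  1.5037 -0.1265] pitch 45.028304019237474 yaw -66.01504465506235
```

View pics/wrist27.png

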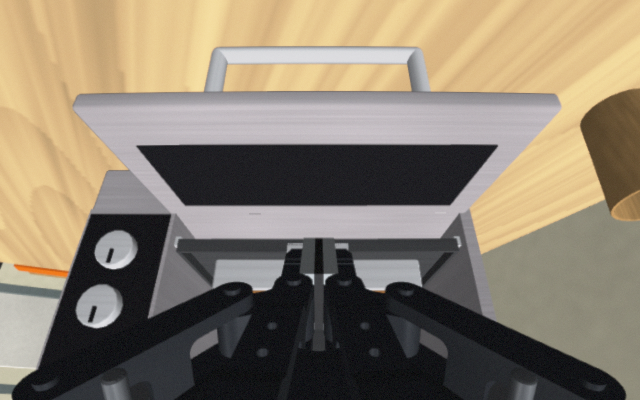

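```bash

python3 -m inch '[{"dx":-3,"dy":-1,"dz":3.3,"ax":0,"ay":0,"az":0},{"dx":-3,"dy":-1,"dz":3.3,"ax":0,"ay":0,"az":0},{"dx":-3,"dy":1,"dz":3.3,"ax":0,"ay":0,"az":0},{"dx":0,"dy":1,"dz":3.3,"ax":0,"ay":0,"az":0},{"dx":0,"dy":0,"dz":0,"ax":0,"ay":0,"az":0}]' 255
python3 -m inch '[{"dx":0,"dy":0,"dz":0,"ax":0,"ay":0,"az":0},{"dx":0,"dy":0,"dz":0,"ax":0,"ay":0,"az":0}]'
python3 -c "
from g import *
where();to_tip(Rslant(OV[2],45),L2W(-.224,.135,.102));to_tip(Rslant(OV[2],45),L2W(-.1674,.135,.0448));crop('wrist','wrist28',None,1)"
```

```text
clock: 34.95
tcp_pos: [0.5749, 0.0446, 0.1227]
eef_rot: [[0.291, 0.283, 0.914], [-0.644, -0.648, 0.406], [0.707, -0.707, -0.007]]
ft_force: [-1.0, 0.4, 0.2]
finger_gap: 0.0003
clock: 35.15
tcp_pos: [0.5734, 0.0441, 0.1284]
eef_rot: [[0.285, 0.287, 0.915], [-0.647, -0.647, 0.404], [0.707, -0.707, 0.001]]
ft_force: [-0.1, -0.2, 1.7]
finger_gap: 0.0002
t 35.15 tcp [0.5734 0.0441 0.1284] tip [0.5765 0.037  0.1207] tipLocal [-0.2343  0.1338  0.1207] F [-0.0533 -0.1863  1.7266] gap 0.0002
  q [ 0.4306  0.0034  1.6972 -0.7892  1.4885  0.1031] pitch 45.02826205614092 yaw -66.15649333151421
shift-first(cm, now axes) [-0.5912  2.0469  0.1208] turn deg [-0.0131 -0.09    0.0283] n 0.4267982943022762 0.011083849371759937
   shift after turn [-0.59    2.0472  0.1222]
shift-first(cm, now axes) [-0.6376 10.0938  0.1189] turn deg [-0.0131 -0.09    0.0283] n 2.0229149057189213 0.011083849371759937
   shift after turn [-0.6324 10.094   0.1222]
```

View pics/wrist28.png

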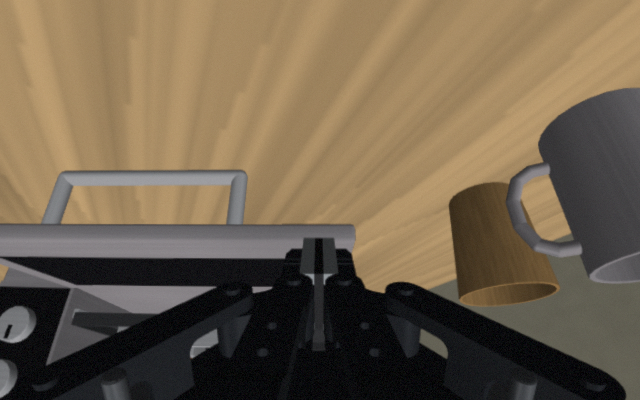

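```bash

python3 -c "
from g import *
C=cal('wrist')
print(W2L(onz([(355,226)],C,.070)[0]),W2L(onz([(355,250)],C,.084)[0]),W2L(onz([(240,178)],C,.027)[0]))"
python3 -m inch '[{"dx":-0.7,"dy":0,"dz":0.1,"ax":0,"ay":0,"az":0},{"dx":0,"dy":3,"dz":0,"ax":0,"ay":0,"az":0},{"dx":0,"dy":3,"dz":0,"ax":0,"ay":0,"az":0},{"dx":0,"dy":2,"dz":0,"ax":0,"ay":0,"az":0},{"dx":0,"dy":0,"dz":0,"ax":0,"ay":0,"az":0}]' 255
python3 -c "
from g import *
where();to_tip(Rslant(OV[2],45),L2W(-.1674,.135,.0448));crop('wrist','wrist29',None,1)"
```

```text
[-0.1582  0.1603  0.07  ] [-0.147   0.1605  0.084 ] [-0.1559  0.0721  0.027 ]
clock: 35.7
tcp_pos: [0.5942, -0.0031, 0.0648]
eef_rot: [[0.287, 0.284, 0.915], [-0.647, -0.647, 0.404], [0.707, -0.707, -0.002]]
ft_force: [-0.4, 0.7, -0.4]
finger_gap: 0.0003
t 35.7 tcp [ 0.5942 -0.0031  0.0648] tip [ 0.5974 -0.0102  0.057 ] tipLocal [-0.1827  0.1337  0.057 ] F [-0.428   0.6544 -0.4189] gap 0.0003
  q [ 0.3351  0.065   1.7538 -0.809   1.3412  0.1207] pitch 44.97744368442505 yaw -66.19021070189814
shift-first(cm, now axes) [0.2199 1.9435 0.1302] turn deg [ 0.1281  0.0035 -0.0227] n 0.392053314034184 0.01514594449771034
   shift after turn [0.2191 1.9439 0.1259]
```

View pics/wrist29.png

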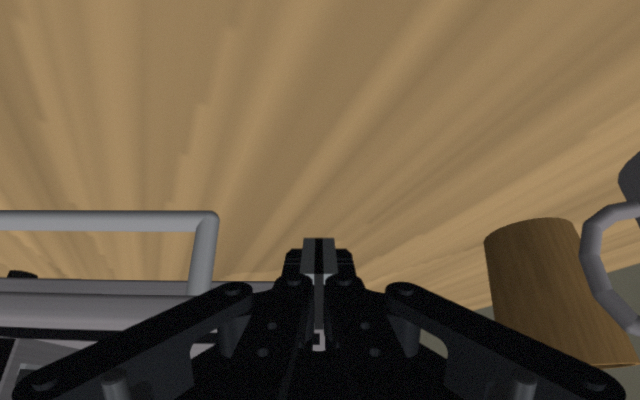

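```bash

python3 -m inch '[{"dx":0,"dy":1.5,"dz":0.1,"ax":0,"ay":0,"az":0},{"dx":0,"dy":1,"dz":0,"ax":0,"ay":0,"az":0},{"dx":0.4,"dy":0,"dz":0,"ax":0,"ay":0,"az":0},{"dx":0,"dy":0,"dz":0,"ax":0,"ay":0,"az":0}]' 255
python3 -c "
from g import *
where();to_tip(Rslant(OV[2],45),L2W(-.158,.135,.051));to_tip(Rslant(OV[2],45),L2W(-.156,.135,.099))"
```

```text
clock: 36.15
tcp_pos: [0.6054, -0.0201, 0.0527]
eef_rot: [[0.285, 0.288, 0.914], [-0.647, -0.646, 0.405], [0.708, -0.707, 0.002]]
ft_force: [-0.0, 0.7, 0.1]
finger_gap: 0.0001
t 36.15 tcp [ 0.6054 -0.0201  0.0527] tip [ 0.6086 -0.0272  0.0449] tipLocal [-0.1626  0.1371  0.0449] F [-0.004   0.7169  0.0753] gap 0.0001
  q [ 0.2992  0.0869  1.7547 -0.818   1.2965  0.115 ] pitch 45.04045079671138 yaw -66.08755744677188
shift-first(cm, now axes) [ 0.7566 -0.1026 -0.204 ] turn deg [-0.1005 -0.0799  0.0403] n 0.15807091384196706 0.01566363836065319
   shift after turn [ 0.7563 -0.1028 -0.2053]
shift-first(cm, now axes) [ 4.2945 -3.3528 -0.1934] turn deg [-0.1005 -0.0799  0.0403] n 1.0903388653337636 0.01566363836065319
   shift after turn [ 4.2918 -3.3555 -0.2053]
```

```bash

python3 -m inch '[{"dx":0.93,"dy":-0.6,"dz":0,"ax":0,"ay":0,"az":0},{"dx":0.93,"dy":-0.6,"dz":0,"ax":0,"ay":0,"az":0},{"dx":0.93,"dy":-0.6,"dz":0,"ax":0,"ay":0,"az":0}]' 255
python3 -c "
from g import *
where();crop('wrist','wrist30',None,1)"
```

```text
clock: 36.45
tcp_pos: [0.606, -0.0232, 0.0823]
eef_rot: [[0.29, 0.285, 0.914], [-0.651, -0.641, 0.407], [0.702, -0.713, -0.001]]
ft_force: [-9.9, 16.9, -3.5]
finger_gap: -0.0001
t 36.45 tcp [ 0.606  -0.0232  0.0823] tip [ 0.6091 -0.0303  0.0744] tipLocal [-0.1596  0.1363  0.0744] F [-9.9343 16.9241 -3.4999] gap -0.0001
  q [ 0.2899  0.0505  1.7321 -0.7986  1.331   0.0594] pitch 44.55871801210533 yaw -66.01232665074838
```

View pics/wrist30.png

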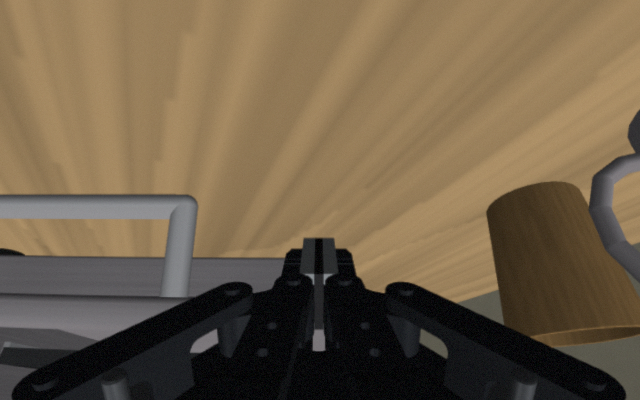

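```bash

python3 -c "
from g import *
where();crop('side','side31',(300,120,500,270),4);crop('wrist','wrist31',None,1)
C=cal('wrist')
for th in (1.5,1.4,1.3,1.2):
    R=np.array([[np.cos(th),0,-np.sin(th)],[0,1,0],[np.sin(th),0,np.cos(th)]])
    q=np.array([[-.056,.07,.158],[-.014,.157,.168],[0,.157,.168]])@R.T
    print(th,proj(np.array([L2W(a[0],a[1],a[2]+.072) for a in q]),C).round(0).tolist())
"
```

```text
t 36.5 tcp [ 0.6066 -0.0235  0.0849] tip [ 0.6098 -0.0305  0.077 ] tipLocal [-0.1591  0.1368  0.077 ] F [-12.9357  12.6215  -2.5681] gap -0.0
  q [ 0.2896  0.0486  1.7298 -0.7995  1.3328  0.0584] pitch 44.64761538550638 yaw -66.04950003479385
1.5 [[190.0, 164.0], [364.0, 234.0], [366.0, 265.0]]
1.4 [[181.0, 187.0], [367.0, 271.0], [369.0, 307.0]]
1.3 [[172.0, 215.0], [369.0, 314.0], [370.0, 351.0]]
1.2 [[164.0, 250.0], [371.0, 360.0], [371.0, 398.0]]
```

View pics/side31.png

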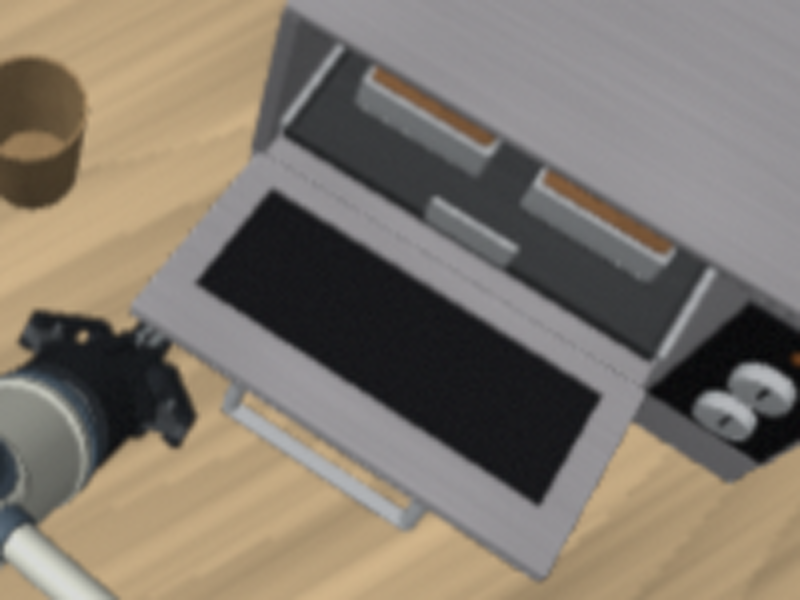

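View pics/wrist31.png

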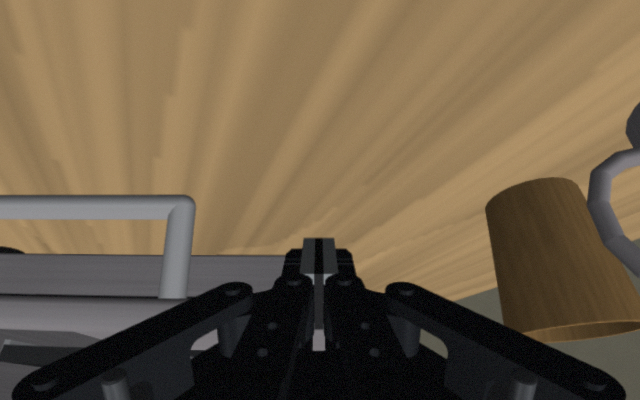

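```bash

python3 -m inch '[{"dx":0.9,"dy":-0.8,"dz":0,"ax":0,"ay":0,"az":0},{"dx":0.9,"dy":-0.8,"dz":0,"ax":0,"ay":0,"az":0},{"dx":1,"dy":-0.5,"dz":0,"ax":0,"ay":0,"az":0}]' 255
python3 -c "
from g import *
where()"
python3 -m inch '[{"dx":1.1,"dy":-0.5,"dz":0,"ax":0,"ay":0,"az":0},{"dx":1.1,"dy":-0.4,"dz":0,"ax":0,"ay":0,"az":0}]' 255
python3 -c "
from g import *
where();crop('side','side32',(300,120,500,270),4)
crop('wrist','wrist32',None,1)"
```

```text
clock: 36.9
tcp_pos: [0.6093, -0.0303, 0.1196]
eef_rot: [[0.287, 0.287, 0.914], [-0.647, -0.645, 0.406], [0.706, -0.708, 0.001]]
ft_force: [-2.7, 4.4, -5.6]
finger_gap: -0.0003
t 36.9 tcp [ 0.6093 -0.0303  0.1196] tip [ 0.6125 -0.0374  0.1118] tipLocal [-0.1517  0.1365  0.1118] F [-2.6998  4.4207 -5.5683] gap -0.0003
  q [ 0.2784  0.0172  1.6988 -0.7948  1.3694  0.0056] pitch 44.92751456967374 yaw -66.06636024826616
clock: 37.1
tcp_pos: [0.6134, -0.0395, 0.1421]
eef_rot: [[0.286, 0.287, 0.914], [-0.647, -0.646, 0.405], [0.707, -0.707, 0.002]]
ft_force: [-0.5, 2.1, -6.4]
finger_gap: 0.0001
t 37.1 tcp [ 0.6134 -0.0395  0.1421] tip [ 0.6166 -0.0466  0.1343] tipLocal [-0.1416  0.1365  0.1343] F [-0.4656  2.0931 -6.4042] gap 0.0001
  q [ 0.2605  0.0012  1.674  -0.7901  1.3853 -0.0356] pitch 44.99362690130805 yaw -66.09679331724949
```

View pics/side32.png

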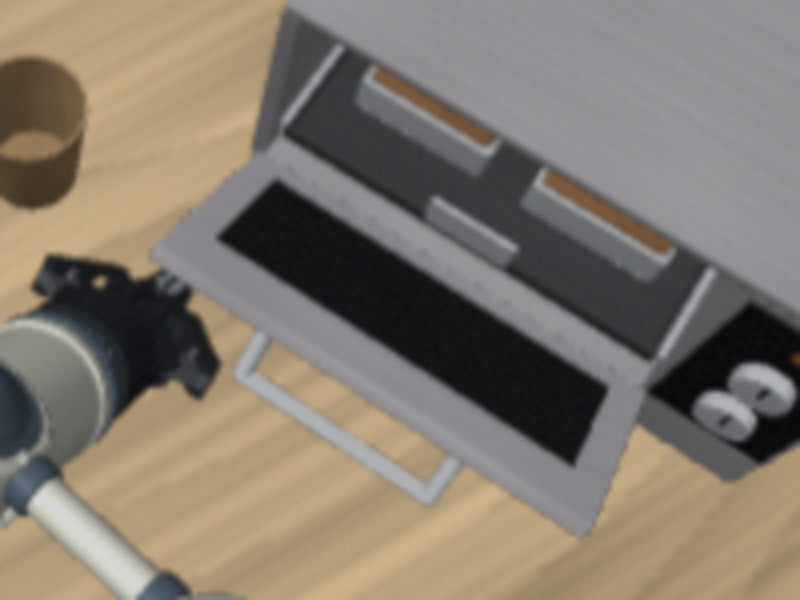

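View pics/wrist32.png

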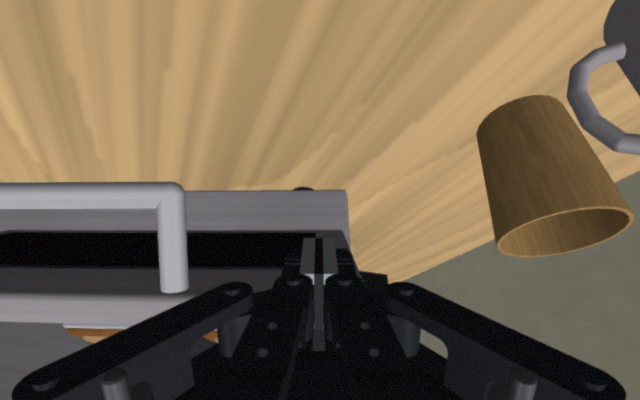

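```bash

python3 -m inch '[{"dx":1.1,"dy":-0.2,"dz":0,"ax":0,"ay":0,"az":0},{"dx":1.1,"dy":-0.1,"dz":0,"ax":0,"ay":0,"az":0},{"dx":1.1,"dy":0,"dz":0,"ax":0,"ay":0,"az":0}]' 255
python3 -c "
from g import *
where()"
python3 -m inch '[{"dx":1,"dy":0.2,"dz":0,"ax":0,"ay":0,"az":0},{"dx":1,"dy":0.3,"dz":0,"ax":0,"ay":0,"az":0},{"dx":1,"dy":0.3,"dz":0,"ax":0,"ay":0,"az":0},{"dx":1,"dy":0.3,"dz":0,"ax":0,"ay":0,"az":0}]' 255
python3 -c "
from g import *
where();crop('side','side33',(300,60,500,210),4)
crop('wrist','wrist33',None,1)"
```

```text
clock: 37.5
tcp_pos: [0.6225, -0.0578, 0.1676]
eef_rot: [[0.286, 0.29, 0.914], [-0.647, -0.645, 0.407], [0.707, -0.707, 0.003]]
ft_force: [-3.9, 7.8, -1.2]
finger_gap: 0.0004
t 37.5 tcp [ 0.6225 -0.0578  0.1676] tip [ 0.6256 -0.0649  0.1598] tipLocal [-0.1212  0.1374  0.1598] F [-3.9248  7.8352 -1.2011] gap 0.0004
  q [ 0.2237 -0.0101  1.6386 -0.7816  1.39   -0.0958] pitch 44.97418508896377 yaw -65.9962502962551
clock: 37.9
tcp_pos: [0.6374, -0.0909, 0.1888]
eef_rot: [[0.285, 0.291, 0.913], [-0.647, -0.645, 0.407], [0.707, -0.707, 0.004]]
ft_force: [-3.4, 8.5, 2.1]
finger_gap: -0.0001
t 37.9 tcp [ 0.6374 -0.0909  0.1888] tip [ 0.6406 -0.098   0.181 ] tipLocal [-0.0849  0.1377  0.181 ] F [-3.3621  8.4748  2.0842] gap -0.0001
  q [ 0.1599 -0.0064  1.597  -0.7711  1.3713 -0.1684] pitch 45.03005243359633 yaw -65.98648751331962
```

View pics/side33.png

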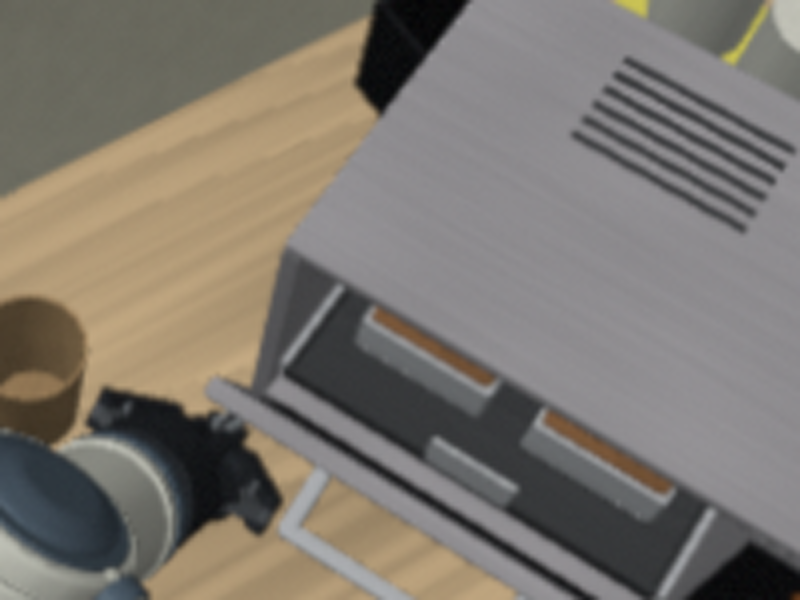

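View pics/wrist33.png

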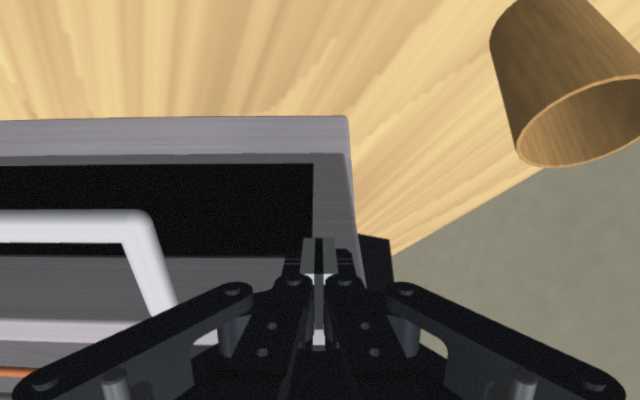

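```bash

python3 -m inch '[{"dx":-0.5,"dy":-2,"dz":0,"ax":0,"ay":0,"az":0},{"dx":-0.5,"dy":-4,"dz":0,"ax":0,"ay":0,"az":0},{"dx":0,"dy":-4,"dz":0,"ax":0,"ay":0,"az":0},{"dx":0,"dy":-2,"dz":0,"ax":0,"ay":0,"az":7.5},{"dx":0,"dy":0,"dz":0,"ax":0,"ay":0,"az":7.5}]' 255
python3 -m inch '[{"dx":0,"dy":0,"dz":0,"ax":0,"ay":0,"az":7.5},{"dx":0,"dy":0,"dz":0,"ax":0,"ay":0,"az":7.5},{"dx":0,"dy":0,"dz":0,"ax":0,"ay":0,"az":7.5},{"dx":0,"dy":0,"dz":0,"ax":0,"ay":0,"az":7.5},{"dx":0,"dy":0,"dz":0,"ax":0,"ay":0,"az":0}]' 255
python3 -c "
from g import *
where();to_tip(Rslant(OV[2],0),L2W(-.19,.003,.20))
to_tip(Rslant(OV[2],0),L2W(-.19,.003,.165))"
```

```text
clock: 38.5
tcp_pos: [0.5998, -0.0049, 0.2695]
eef_rot: [[0.352, 0.211, 0.912], [-0.792, -0.453, 0.41], [0.499, -0.866, 0.008]]
ft_force: [-0.2, -0.4, 0.7]
finger_gap: -0.0001
clock: 39.0
tcp_pos: [0.6001, -0.0114, 0.2652]
eef_rot: [[0.4, 0.002, 0.916], [-0.916, -0.0, 0.4], [0.001, -1.0, 0.001]]
ft_force: [-0.1, 0.2, -0.1]
finger_gap: 0.0002
t 39.0 tcp [ 0.6001 -0.0114  0.2652] tip [ 0.6001 -0.0114  0.2542] tipLocal [-0.1805  0.1357  0.2542] F [-0.0894  0.1801 -0.0558] gap 0.0002
  q [-0.0756  0.0963  1.1846 -0.0001  1.859  -0.4875] pitch 0.09382915417205091 yaw -66.40411236188832
shift-first(cm, now axes) [ -0.8875   5.3959 -13.2851] turn deg [-0.0792 -0.302   0.0503] n 2.873301435685934 0.03681562032590628
   shift after turn [ -0.9528   5.4151 -13.2727]
shift-first(cm, now axes) [ -0.8906   8.8959 -13.2899] turn deg [-0.0792 -0.302   0.0503] n 3.203450000785859 0.03681562032590628
   shift after turn [ -0.9528   8.9151 -13.2727]
```

```bash

python3 -m inch '[{"dx":-0.5,"dy":0,"dz":-4.4,"ax":0,"ay":-0.3,"az":0},{"dx":-0.5,"dy":0,"dz":-4.4,"ax":0,"ay":0,"az":0},{"dx":0,"dy":0,"dz":-4.5,"ax":0,"ay":0,"az":0},{"dx":0,"dy":0,"dz":0,"ax":0,"ay":0,"az":0},{"dx":0,"dy":0,"dz":0,"ax":0,"ay":0,"az":0}]' 255
python3 -c "
from g import *
where();to_tip(Rslant(OV[2],0),L2W(-.19,.003,.165));crop('wrist','wrist34',None,1);crop('side','side34',(300,60,500,210),4)"
```

```text
clock: 39.5
tcp_pos: [0.4733, -0.0532, 0.2655]
eef_rot: [[0.41, 0.005, 0.912], [-0.912, -0.003, 0.41], [0.004, -1.0, 0.003]]
ft_force: [0.1, -0.5, -0.2]
finger_gap: 0.0
t 39.5 tcp [ 0.4733 -0.0532  0.2655] tip [ 0.4734 -0.0532  0.2545] tipLocal [-0.1936  0.0029  0.2545] F [ 0.1295 -0.5477 -0.154 ] gap 0.0
  q [-0.182  -0.2391  1.5036 -0.002   1.872  -0.6045] pitch 0.31218149077207274 yaw -65.82401189086981
shift-first(cm, now axes) [ 0.3234  8.953  -0.0199] turn deg [-0.1769  0.2777  0.2572] n 1.791776245816541 0.048642916226362284
   shift after turn [0.3636 8.9515 0.0094]
```

View pics/side34.png

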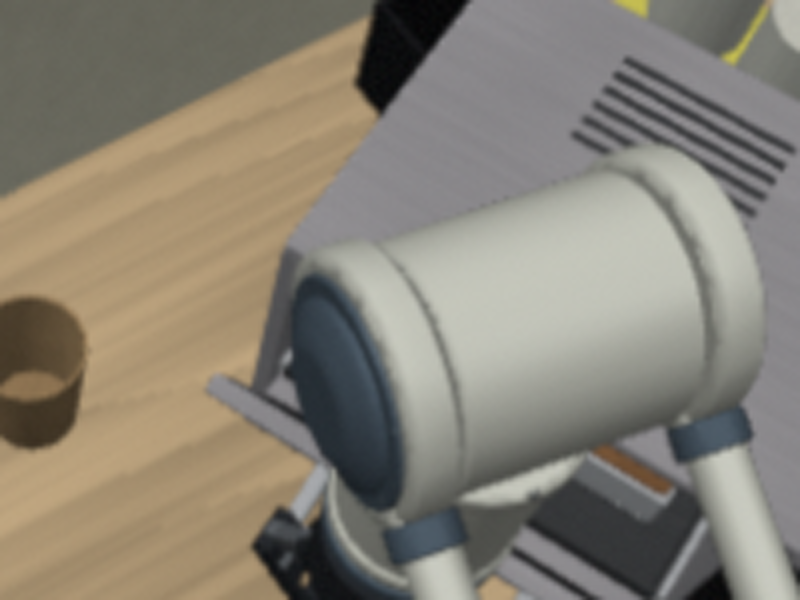

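```bash

python3 -m inch '[{"dx":0,"dy":4.5,"dz":0,"ax":0,"ay":0,"az":0},{"dx":0,"dy":4.3,"dz":0,"ax":0,"ay":0,"az":0},{"dx":2,"dy":0,"dz":0,"ax":0,"ay":0,"az":0},{"dx":1.5,"dy":0,"dz":0,"ax":0,"ay":0,"az":0},{"dx":0,"dy":0,"dz":0,"ax":0,"ay":0,"az":0}]' 255
python3 -c "
from g import *
where();crop('wrist','wrist35',None,1)"
```

```text
clock: 40.1
tcp_pos: [0.4899, -0.086, 0.1775]
eef_rot: [[0.409, 0.003, 0.912], [-0.912, -0.001, 0.409], [0.002, -1.0, 0.002]]
ft_force: [-0.3, 0.1, -0.1]
finger_gap: 0.0003
t 40.1 tcp [ 0.4899 -0.086   0.1775] tip [ 0.49   -0.086   0.1665] tipLocal [-0.1569  0.0048  0.1665] F [-0.2955  0.087  -0.1186] gap 0.0003
  q [-0.2419 -0.1929  1.6195 -0.0002  1.7117 -0.6639] pitch 0.18611061156432923 yaw -65.82689867620624
```

View pics/wrist35.png

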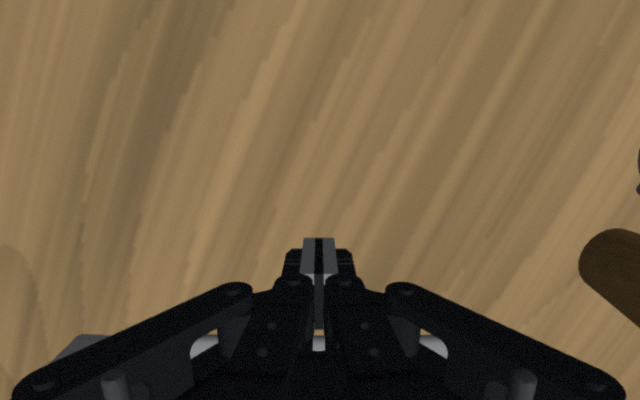

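```bash

python3 -m inch '[{"dx":1,"dy":0,"dz":0,"ax":0,"ay":0,"az":0},{"dx":1,"dy":-0.5,"dz":0,"ax":0,"ay":0,"az":0},{"dx":1,"dy":-0.5,"dz":0,"ax":0,"ay":0,"az":0},{"dx":1,"dy":-0.5,"dz":0,"ax":0,"ay":0,"az":0}]' 255
python3 -c "
from g import *
where()"
python3 -m inch '[{"dx":1,"dy":-0.6,"dz":0,"ax":0,"ay":0,"az":0},{"dx":1,"dy":-0.6,"dz":0,"ax":0,"ay":0,"az":0},{"dx":0.7,"dy":-0.4,"dz":0,"ax":0,"ay":0,"az":0}]' 255
python3 -c "
from g import *
where();crop('wrist','wrist36',None,1);crop('side','side36',(300,60,500,210),4)"
```

```text
clock: 40.55
tcp_pos: [0.5035, -0.1165, 0.1963]
eef_rot: [[0.415, -0.0, 0.91], [-0.91, 0.01, 0.415], [-0.01, -1.0, 0.004]]
ft_force: [-11.9, 22.7, 18.0]
finger_gap: 0.0
t 40.55 tcp [ 0.5035 -0.1165  0.1963] tip [ 0.5035 -0.1164  0.1853] tipLocal [-0.1237  0.0048  0.1853] F [-11.9256  22.6649  18.025 ] gap 0.0
  q [-0.2996 -0.1357  1.5353  0.0101  1.7451 -0.7255] pitch 0.5989692305806054 yaw -65.4989674218625
clock: 40.85
tcp_pos: [0.5166, -0.1446, 0.2116]
eef_rot: [[0.412, 0.006, 0.911], [-0.911, 0.003, 0.412], [-0.0, -1.0, 0.006]]
ft_force: [-3.8, 9.2, 7.0]
finger_gap: -0.0001
t 40.85 tcp [ 0.5166 -0.1446  0.2116] tip [ 0.5167 -0.1445  0.2006] tipLocal [-0.0926  0.0055  0.2006] F [-3.8009  9.1509  6.9637] gap -0.0001
  q [-0.339  -0.0883  1.4644  0.0045  1.7611 -0.7633] pitch 0.35619547795494194 yaw -65.63908600115053
```

View pics/side36.png

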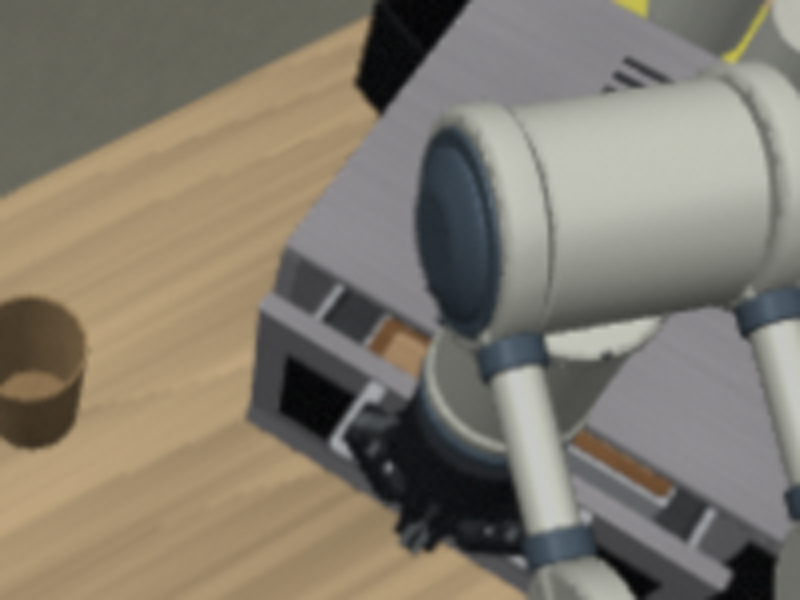

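View pics/wrist36.png

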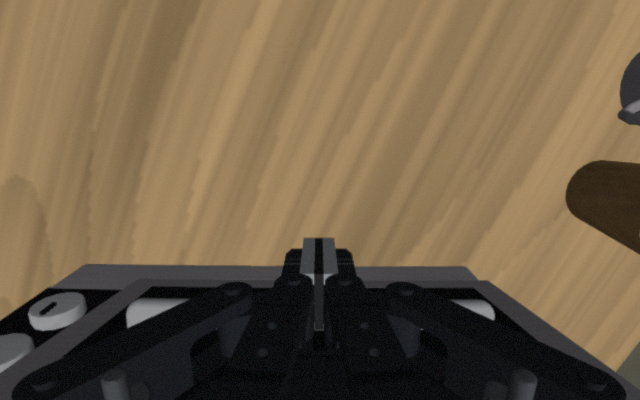

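```bash

python3 -m inch '[{"dx":0.7,"dy":-0.2,"dz":0,"ax":0,"ay":0,"az":0},{"dx":0.6,"dy":-0.1,"dz":0,"ax":0,"ay":0,"az":0},{"dx":0.3,"dy":0,"dz":0,"ax":0,"ay":0,"az":0},{"dx":0,"dy":0,"dz":0,"ax":0,"ay":0,"az":0}]' 255
python3 -c "
from g import *
where()"
python3 -m inch '[{"dx":0.2,"dy":0,"dz":0,"ax":0,"ay":0,"az":0},{"dx":0.2,"dy":0,"dz":0,"ax":0,"ay":0,"az":0},{"dx":0,"dy":0,"dz":0,"ax":0,"ay":0,"az":0}]' 255
python3 -c "
from g import *
where()"
```

```text
clock: 41.35
tcp_pos: [0.523, -0.1603, 0.2129]
eef_rot: [[0.411, 0.004, 0.912], [-0.912, 0.001, 0.411], [0.001, -1.0, 0.004]]
ft_force: [-1.4, 3.4, 2.8]
finger_gap: -0.0
t 41.35 tcp [ 0.523  -0.1603  0.2129] tip [ 0.523  -0.1603  0.2019] tipLocal [-0.0756  0.0049  0.2019] F [-1.4126  3.376   2.7886] gap -0.0
  q [-0.361  -0.059   1.4343  0.0024  1.7627 -0.7841] pitch 0.2431684055342546 yaw -65.73210263468047
clock: 41.65
tcp_pos: [0.5244, -0.1637, 0.2124]
eef_rot: [[0.411, 0.003, 0.912], [-0.912, 0.001, 0.411], [0.0, -1.0, 0.004]]
ft_force: [-2.2, 3.9, 4.4]
finger_gap: -0.0
t 41.65 tcp [ 0.5244 -0.1637  0.2124] tip [ 0.5244 -0.1637  0.2014] tipLocal [-0.0719  0.0049  0.2014] F [-2.1827  3.8836  4.3816] gap -0.0
  q [-0.3659 -0.052   1.4284  0.0023  1.7624 -0.7891] pitch 0.20832818484939267 yaw -65.7244092902525
```

```bash

python3 -m inch '[{"dx":0.2,"dy":0,"dz":0,"ax":0,"ay":0,"az":0},{"dx":0.2,"dy":0,"dz":0,"ax":0,"ay":0,"az":0},{"dx":0,"dy":0,"dz":0,"ax":0,"ay":0,"az":0}]' 255
python3 -c "
from g import *
where()"
python3 -m inch '[{"dx":0.2,"dy":0,"dz":0,"ax":0,"ay":0,"az":0},{"dx":0,"dy":0,"dz":0,"ax":0,"ay":0,"az":0}]' 255
python3 -c "
from g import *
where();crop('side','side37',(350,40,580,245),2.9268)"
```

```text
clock: 41.95
tcp_pos: [0.525, -0.1651, 0.2125]
eef_rot: [[0.413, 0.0, 0.911], [-0.911, 0.006, 0.413], [-0.005, -1.0, 0.003]]
ft_force: [-7.8, 13.2, 6.8]
finger_gap: 0.0002
t 41.95 tcp [ 0.525  -0.1651  0.2125] tip [ 0.525  -0.165   0.2015] tipLocal [-0.0705  0.0048  0.2015] F [-7.753  13.2192  6.8025] gap 0.0002
  q [-0.3697 -0.0456  1.4221  0.0055  1.7667 -0.7942] pitch 0.3232125568593308 yaw -65.61365952722375
clock: 42.15
tcp_pos: [0.525, -0.1652, 0.2125]
eef_rot: [[0.414, -0.002, 0.91], [-0.91, 0.009, 0.414], [-0.009, -1.0, 0.002]]
ft_force: [-12.2, 20.3, 8.8]
finger_gap: -0.0002
t 42.15 tcp [ 0.525  -0.1652  0.2125] tip [ 0.525  -0.1651  0.2015] tipLocal [-0.0704  0.0048  0.2015] F [-12.1565  20.2578   8.7533] gap -0.0002
  q [-0.3711 -0.0427  1.4192  0.0077  1.77   -0.7967] pitch 0.5175858654052363 yaw -65.52902948779078
```

```bash

python3 -m inch '[{"dx":-1.5,"dy":0,"dz":0,"ax":0,"ay":0,"az":0},{"dx":-3,"dy":0,"dz":0,"ax":0,"ay":0,"az":0},{"dx":0,"dy":-4,"dz":0,"ax":0,"ay":0,"az":0},{"dx":0,"dy":-4,"dz":0,"ax":0,"ay":0,"az":0},{"dx":0,"dy":-4,"dz":0,"ax":0,"ay":0,"az":0}]' 255
python3 -m inch '[{"dx":3,"dy":0,"dz":0,"ax":0,"ay":0,"az":0},{"dx":3,"dy":0,"dz":-3,"ax":0,"ay":0,"az":0},{"dx":3,"dy":0,"dz":-3,"ax":0,"ay":0,"az":0},{"dx":1,"dy":0,"dz":-3,"ax":0,"ay":0,"az":0},{"dx":0,"dy":0,"dz":0,"ax":0,"ay":0,"az":0}]' 255
python3 -m inch '[{"dx":0,"dy":0,"dz":0,"ax":0,"ay":0,"az":0},{"dx":0,"dy":0,"dz":0,"ax":0,"ay":0,"az":0}]' 255
python3 -c "
from g import *
where();crop('wrist','wrist38',None,1);crop('top','top38',(360,110,560,310),3);crop('side','side38',(350,40,580,245),2.9268)"
```

```text
clock: 42.7
tcp_pos: [0.5075, -0.1286, 0.3322]
eef_rot: [[0.41, 0.002, 0.912], [-0.912, -0.0, 0.41], [0.001, -1.0, 0.002]]
ft_force: [-0.2, 0.6, 0.9]
finger_gap: 0.0001
clock: 43.2
tcp_pos: [0.4648, -0.2598, 0.3311]
eef_rot: [[0.406, 0.002, 0.914], [-0.914, -0.002, 0.406], [0.002, -1.0, 0.001]]
ft_force: [0.5, 0.3, -0.8]
finger_gap: 0.0002
clock: 43.4
tcp_pos: [0.4672, -0.2562, 0.3309]
eef_rot: [[0.411, 0.002, 0.912], [-0.912, 0.0, 0.411], [0.001, -1.0, 0.002]]
ft_force: [0.3, -0.1, 0.0]
finger_gap: 0.0003
t 43.4 tcp [ 0.4672 -0.2562  0.3309] tip [ 0.4673 -0.2562  0.3199] tipLocal [-0.0105 -0.0849  0.3199] F [ 0.3064 -0.0917  0.0423] gap 0.0003
  q [-0.5663 -0.0546  1.2199  0.0015  1.9744 -0.9892] pitch 0.14041450371698588 yaw -65.73452609903295
```

View pics/wrist38.png

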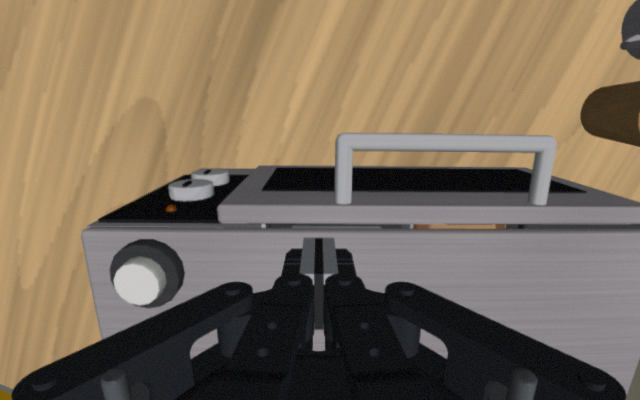

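View pics/side38.png

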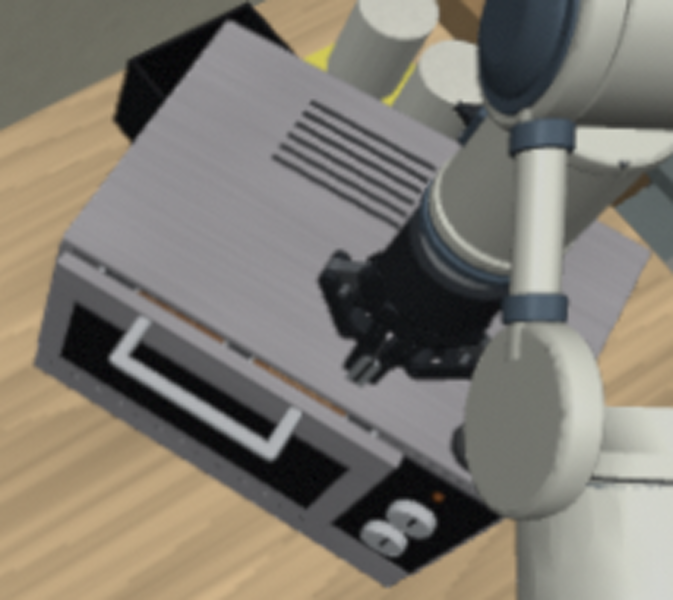

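```bash

python3 -c "
from g import *
im=cv2.imread('pics/wrist38.png')[180:260,200:640]
cv2.imwrite('pics/wrist38c.png',cv2.resize(im,None,fx=1.8,fy=5,interpolation=cv2.INTER_CUBIC))
C=cal('wrist')
for uv,z in [((300,222),.24),((300,229),.255),((300,208),.24),((560,222),.24),((560,229),.255),((445,142),.23)]: print(uv,W2L(onz([uv],C,z)[0]))
for th in (0,.03,.06,.1):
    R=np.array([[np.cos(th),0,-np.sin(th)],[0,1,0],[np.sin(th),0,np.cos(th)]])
    q=np.array([[0,-.1,.168],[-.014,-.1,.168],[-.056,0,.158]])@R.T
    print(th,proj(np.array([L2W(a[0],a[1],a[2]+.072) for a in q]),C).round(1).tolist(), proj(L2W(0,-.1,.255),C))
"
```

```text
(300, 222) [ 0.0004 -0.0972  0.24  ]
(300, 229) [ 0.     -0.0964  0.255 ]
(300, 208) [-0.0096 -0.0971  0.24  ]
(560, 222) [-0.0005  0.0854  0.24  ]
(560, 229) [-0.0007  0.0748  0.255 ]
(445, 142) [-0.0539  0.0008  0.23  ]
0 [[295.9, 221.4], [295.7, 201.7], [444.1, 138.9]] [[294.4706 228.8891]]
0.03 [[295.9, 214.3], [295.7, 194.2], [443.8, 131.7]] [[294.4706 228.8891]]
0.06 [[295.8, 207.1], [295.7, 186.7], [443.5, 124.6]] [[294.4706 228.8891]]
0.1 [[295.8, 197.4], [295.7, 176.7], [442.9, 115.3]] [[294.4706 228.8891]]
```

View pics/wrist38c.png

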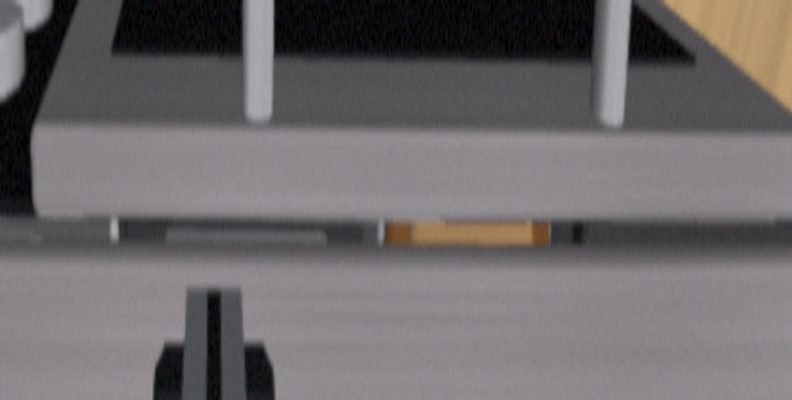

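```bash

python3 -c "
from g import *
C=cal('wrist');CT=cal('top');CS=cal('side')
a=(139,283);b=(360+285/3,110+506/3);c=(350+492/2.9268,40+440/2.9268)
print(tri([a,b,c],[C,CT,CS]),tri([a,b],[C,CT]),tri([b,c],[CT,CS]))
for z in (.262,.268,.275): print(z,onz([a],C,z),onz([b],CT,z),onz([c],CS,z),W2L(onz([b],CT,z)[0]))
to_tip(Rslant(OV[2],0),np.array([.381,-.340,.31]))
"
python3 - <<'E'
import cv2
im=cv2.imread('pics/wrist38.png')[220:320,90:210]
cv2.imwrite('pics/btn.png',cv2.resize(im,None,fx=5,fy=5,interpolation=cv2.INTER_CUBIC))
E
```

```text
[ 0.38   -0.3403  0.2709] [ 0.3805 -0.3397  0.2709] [ 0.3795 -0.3381  0.2754]
0.262 [[ 0.3785 -0.3468  0.262 ]] [[ 0.3787 -0.3421  0.262 ]] [[ 0.3796 -0.348   0.262 ]] [ 0.0322 -0.2007  0.262 ]
0.268 [[ 0.3804 -0.3423  0.268 ]] [[ 0.3793 -0.3402  0.268 ]] [[ 0.3793 -0.3437  0.268 ]] [ 0.0307 -0.1993  0.268 ]
0.275 [[ 0.3825 -0.3371  0.275 ]] [[ 0.3801 -0.338   0.275 ]] [[ 0.379  -0.3388  0.275 ]] [ 0.029  -0.1977  0.275 ]
shift-first(cm, now axes) [  4.1143   0.9393 -11.3382] turn deg [-0.1058  0.4235  0.0234] n 2.4196218032192833 0.05088761420467049
   shift after turn [  4.1984   0.9585 -11.3057]
```

View pics/btn.png

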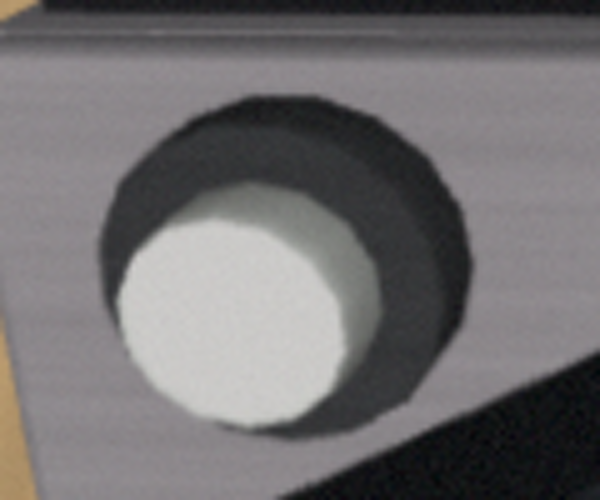

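```bash

python3 -m inch '[{"dx":1.4,"dy":0,"dz":-3.8,"ax":0,"ay":0.4,"az":0},{"dx":1.4,"dy":0,"dz":-3.8,"ax":0,"ay":0,"az":0},{"dx":1.4,"dy":0,"dz":-3.8,"ax":0,"ay":0,"az":0},{"dx":0,"dy":2,"dz":0,"ax":0,"ay":0,"az":0},{"dx":0,"dy":0,"dz":0,"ax":0,"ay":0,"az":0}]' 255
python3 -m inch '[{"dx":0,"dy":0,"dz":0,"ax":0,"ay":0,"az":0},{"dx":0,"dy":0,"dz":0,"ax":0,"ay":0,"az":0}]' 255
python3 -c "
from g import *
where();to_tip(Rslant(OV[2],0),np.array([.380,-.340,.28]));crop('wrist','wrist39',None,1)"
```

```text
clock: 44.05
tcp_pos: [0.3791, -0.3412, 0.3079]
eef_rot: [[0.403, -0.001, 0.915], [-0.915, 0.003, 0.403], [-0.003, -1.0, 0.001]]
ft_force: [-0.1, 0.3, -0.7]
finger_gap: 0.0001
clock: 44.25
tcp_pos: [0.3805, -0.3407, 0.3112]
eef_rot: [[0.406, 0.002, 0.914], [-0.914, -0.0, 0.406], [0.001, -1.0, 0.002]]
ft_force: [-0.0, -0.0, 0.2]
finger_gap: 0.0003
t 44.25 tcp [ 0.3805 -0.3407  0.3112] tip [ 0.3805 -0.3407  0.3002] tipLocal [ 0.0316 -0.1984  0.3002] F [-0.02   -0.0299  0.2257] gap 0.0003
  q [-0.7979 -0.1246  1.3211  0.0017  1.9433 -1.215 ] pitch 0.13820743759816975 yaw -66.06544257762091
shift-first(cm, now axes) [-0.0821  2.0213 -0.0215] turn deg [-0.1227  0.0366  0.0635] n 0.40460864593966095 0.016644847602039076
   shift after turn [-0.0799  2.0214 -0.0172]
```

View pics/wrist39.png

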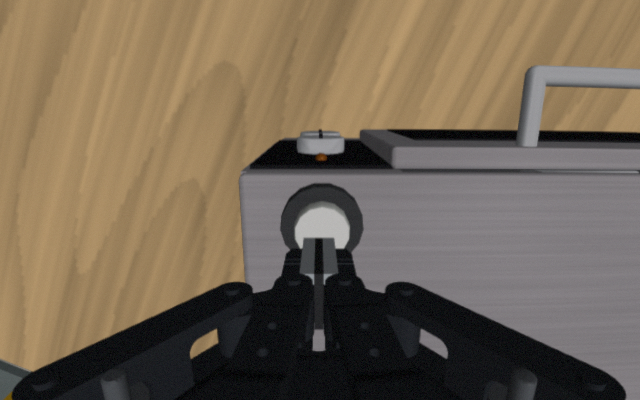

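```bash

python3 -m inch '[{"dx":0,"dy":1.5,"dz":0,"ax":0,"ay":0,"az":0},{"dx":0,"dy":0.7,"dz":0,"ax":0,"ay":0,"az":0},{"dx":0,"dy":0.3,"dz":0,"ax":0,"ay":0,"az":0},{"dx":0,"dy":0,"dz":0,"ax":0,"ay":0,"az":0}]' 255
python3 -m inch '[{"dx":0,"dy":0.3,"dz":0,"ax":0,"ay":0,"az":0},{"dx":0,"dy":0,"dz":0,"ax":0,"ay":0,"az":0}]' 255
python3 -m inch '[{"dx":0,"dy":0.3,"dz":0,"ax":0,"ay":0,"az":0},{"dx":0,"dy":0,"dz":0,"ax":0,"ay":0,"az":0}]' 255
```

```text
clock: 44.7
tcp_pos: [0.3802, -0.3409, 0.2858]
eef_rot: [[0.405, 0.003, 0.914], [-0.914, 0.001, 0.405], [0.001, -1.0, 0.003]]
ft_force: [1.3, 1.3, 3.0]
finger_gap: -0.0002
clock: 44.9
tcp_pos: [0.3801, -0.3411, 0.2831]
eef_rot: [[0.405, 0.003, 0.914], [-0.914, 0.0, 0.405], [0.001, -1.0, 0.003]]
ft_force: [2.8, 2.7, 3.5]
finger_gap: -0.0
clock: 45.1
tcp_pos: [0.3801, -0.3411, 0.2819]
eef_rot: [[0.405, 0.005, 0.915], [-0.915, -0.002, 0.405], [0.004, -1.0, 0.004]]
ft_force: [0.3, 4.0, 12.1]
finger_gap: 0.0003
```

```bash

python3 -m inch '[{"dx":0,"dy":0.2,"dz":0,"ax":0,"ay":0,"az":0},{"dx":0,"dy":0,"dz":0,"ax":0,"ay":0,"az":0}]' 255
python3 -c "
from g import *
where()"
python3 -m inch '[{"dx":0,"dy":-1,"dz":0,"ax":0,"ay":0,"az":0},{"dx":0,"dy":-3,"dz":0,"ax":0,"ay":0,"az":0},{"dx":0,"dy":-4,"dz":0,"ax":0,"ay":0,"az":0},{"dx":0,"dy":0,"dz":0,"ax":0,"ay":0,"az":0},{"dx":0,"dy":0,"dz":0,"ax":0,"ay":0,"az":0}]' 255
python3 -c "
from g import *
where();crop('wrist','wrist40',None,1);crop('top','top40',None,1);crop('side','side40',(350,40,580,245),2.9268)"
```

```text
clock: 45.3
tcp_pos: [0.3801, -0.3411, 0.2818]
eef_rot: [[0.404, 0.007, 0.915], [-0.915, -0.004, 0.405], [0.006, -1.0, 0.005]]
ft_force: [-0.6, 5.4, 18.3]
finger_gap: 0.0002
t 45.3 tcp [ 0.3801 -0.3411  0.2818] tip [ 0.3801 -0.3412  0.2708] tipLocal [ 0.0319 -0.199   0.2708] F [-0.582   5.3881 18.2719] gap 0.0002
  q [-0.7995 -0.1432  1.3907  0.0023  1.8869 -1.2152] pitch 0.4270908338203546 yaw -66.13919310398101
clock: 45.8
tcp_pos: [0.3795, -0.3419, 0.358]
eef_rot: [[0.403, 0.002, 0.915], [-0.915, -0.001, 0.403], [0.002, -1.0, 0.002]]
ft_force: [-0.7, 0.5, -1.3]
finger_gap: 0.0002
t 45.8 tcp [ 0.3795 -0.3419  0.358 ] tip [ 0.3796 -0.3419  0.347 ] tipLocal [ 0.0323 -0.1998  0.347 ] F [-0.7013  0.5012 -1.3093] gap 0.0002
  q [-0.8004 -0.0943  1.208   0.0009  2.0254 -1.2152] pitch 0.14883886882230277 yaw -66.20946026108197
```

View pics/wrist40.png

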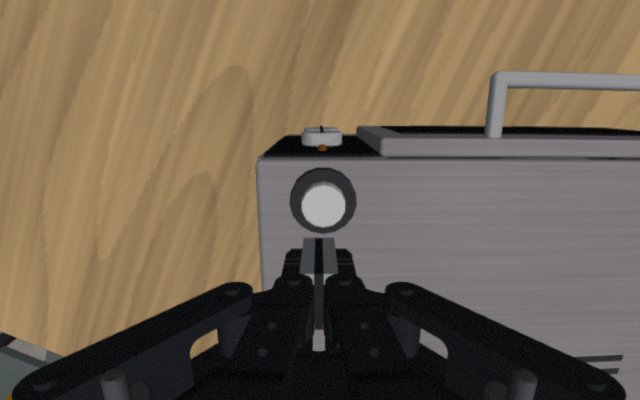

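View pics/top40.png

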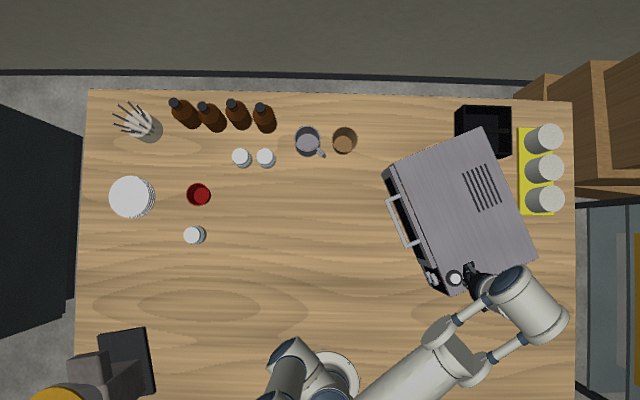

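View pics/side40.png

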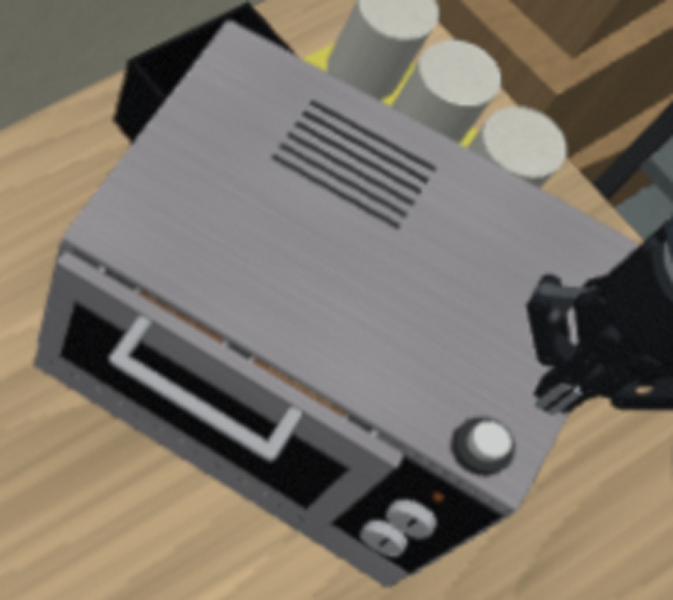

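```bash
python3 - <<'E'
from fit import *
p=[0.5679,-0.3762,-1.1537]
for th in (0,.03,.06): print(th,((proj(W(p,handle(th)[:2]),CS)-[350,40])*2.9268).round(0).tolist())
from g import robot
robot.hand_in()
print(robot.sense()["clock"])
E
```

```text
0 [[117.0, 361.0], [269.0, 455.0]]
0.03 [[113.0, 367.0], [265.0, 461.0]]
0.06 [[110.0, 372.0], [262.0, 466.0]]
the job is handed in; nothing more can be done
the job is handed in; nothing more can be done
```

I finished the job and handed it in at about 46 s of robot time; no verdict is reported, so everything below is from my own checks.

**What I did:**
- Lowered the door to its stop and drew the tray out to its stop by the tab.
- Set both loaf tins in the tray. Only two were on the counter.
- Slid the tray home and shut the door.
- Pressed the start button until it bottomed, let it go and backed the arm off.

**Last checks:**
- **Door:** the handle and the free edge in the side and wrist pictures match an angle of about 0 rad (shut).
- **Tray:** I pushed it against its stop. I did not measure it again after shutting the door; only parts of the tins show through the slit above it.
- **Tins:** both stood flat in the tray in the last full views of them, taken as the door was being raised.
- **Button:** at 18 N it moved no further, and the pictures show it up again.
- **Jars, cups and jug:** all appear where they stood at the start.
- **Arm:** about 7 cm above the button and touching nothing.

**What was off:**
- **Tray push:** the last push of the fingertips on the tab peaked at about 48 N at the wrist before I backed off. That is under the 120 N wrist limit, and it was the fingertips rather than the gripper body.
- **Wrist camera:** with the tool slanted, it put the door edge and the tab about 5–10 mm farther in than the fit from the fixed cameras. I allowed for this by feel and by force.

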